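# Load the slotted track with clamping spindles and lock the hold-down bar

### The job

Swing the hold-down bar of the slotted track up and back past upright until it stays open. Load every clamping spindle that is on the bench into the track from its open end, flange under the lips, and slide them along so that the first stands against the end stop and each next one against the one before, without gaps. Then swing the bar over again and down onto the spindle heads, and leave the other things on the bench where they are.

Things in the scene. Friction and masses are not known exactly. Their poses are not given: they have to be found in the camera images.
- track: Slotted track on the bench: dark base plate 100 x 325 x 10 mm with two aluminium lipped rails. Origin on the bench surface under the middle of the rails; z up, y along the track from open end (-y) to end stop (+y), x across. Channel floor = top of the base plate. Channel 54 mm wide, 16 mm high up to the lips; slot between the lips 25 mm wide; lips 6 mm thick, their top 32 mm up. Greased, it lets the spindles slide easily
- track_mouth (a point): Centre of the channel floor at the open end, where the lips begin (track y = -80 mm). From here to y = -121 mm two low walls splay out as a lead-in, 85 mm wide at its outer end; the lips start with ramps that rise outward from y = -80 to -97 mm, to 40 mm above the bench. The base plate runs on as a flat apron, level with the channel floor, to y = -155 mm
- track_stop (a point): Centre of the channel floor at the end stop's face (track y = +80 mm). The first spindle's centre comes 18 mm in front of it, each further one 36 mm in front of the one before. Behind it the cheeks of the bar's hinge stand at y = 105 to 145 mm, 115 mm high
- bar (a joint): Angle of the hold-down bar, 20 mm wide. About 0: level along the track, on the spindle heads (-0.03 when the track is empty); grows as the free end lifts; 1.57 upright; 1.9 its stop, leaning back. Only its weight (0.25 kg) drives it, in a damped hinge: above about 1.7 it stays back by itself, short of upright it sinks shut slowly. Shut, it covers the track from above
- bar_hinge (a point): Middle of the bar's hinge axis, 104 mm above the bench, behind the end stop at track y = +125 mm; the axis lies along track x
- bar_grip (a point): Middle of the round black cross grip at the free end of the bar: 12 mm thick, 44 mm long between its two arms, lying along track x, 235 mm from the hinge axis. Between grip and bar is a gap of 38 mm for a finger. It can be pinched from above at every angle of the bar and turns in the fingers
- spindle_1_mid (a point): Clamping spindle standing on its flange, 86 mm high, 0.14 kg (absent in some runs). Point on its axis 43 mm above its underside. Flange 36 mm (own x) x 50 mm (own y) x 12 mm; above it round: boss 20 mm thick up to 22 mm, shank 12 mm up to 54, head 24 mm from 54 to 86; best gripped at the head, 70 mm up. Fits the track with the 50 mm side across (own y along track x, either way round)
- spindle_2_mid (a point): Clamping spindle standing on its flange, 86 mm high, 0.14 kg (absent in some runs). Point on its axis 43 mm above its underside. Flange 36 mm (own x) x 50 mm (own y) x 12 mm; above it round: boss 20 mm thick up to 22 mm, shank 12 mm up to 54, head 24 mm from 54 to 86; best gripped at the head, 70 mm up. Fits the track with the 50 mm side across (own y along track x, either way round)
- spindle_3_mid (a point): Clamping spindle standing on its flange, 86 mm high, 0.14 kg (absent in some runs). Point on its axis 43 mm above its underside. Flange 36 mm (own x) x 50 mm (own y) x 12 mm; above it round: boss 20 mm thick up to 22 mm, shank 12 mm up to 54, head 24 mm from 54 to 86; best gripped at the head, 70 mm up. Fits the track with the 50 mm side across (own y along track x, either way round)
- spindle_4_mid (a point): Clamping spindle standing on its flange, 86 mm high, 0.14 kg (absent in some runs). Point on its axis 43 mm above its underside. Flange 36 mm (own x) x 50 mm (own y) x 12 mm; above it round: boss 20 mm thick up to 22 mm, shank 12 mm up to 54, head 24 mm from 54 to 86; best gripped at the head, 70 mm up. Fits the track with the 50 mm side across (own y along track x, either way round)
- gear_mid (a point): bystander: gear wheel 60 mm across, 22 mm thick, lying flat; centre
- bearing_mid (a point): bystander: ball bearing 44 mm across, 13 mm thick, lying flat; centre
- housing_mid (a point): bystander: round sensor housing 61 x 63 x 43 mm; centre
- block_mid (a point): bystander: cast jaw block 50 x 79 x 40 mm; centre
- spindle_1: the same spindle, origin at the centre of its underside
- spindle_2: the same spindle, origin at the centre of its underside
- spindle_3: the same spindle, origin at the centre of its underside
- spindle_4: the same spindle, origin at the centre of its underside

How it is judged:
On the way, in this order (a step that is already met when the one before it is completed fails the run):
1. the bar is swung back past upright (value of joint bar above 1.68 rad), for 0.2 s.
2. all spindles stand in the track in a close row from the end stop, with the bar still back (x of spindle_1_mid in the frame of track between -0.008 and 0.008 m and z of spindle_1_mid in the frame of track between 0.046 and 0.06 m and angle between each of spindle_1_mid, spindle_2_mid, spindle_3_mid, spindle_4_mid's own z axis and vertical below 0.12 rad and y of each of spindle_1_mid, spindle_2_mid, spindle_3_mid, spindle_4_mid in the frame of track above -0.054 m and x of spindle_2_mid in the frame of track between -0.008 and 0.008 m and z of spindle_2_mid in the frame of track between 0.046 and 0.06 m and x of spindle_3_mid in the frame of track between -0.008 and 0.008 m and z of spindle_3_mid in the frame of track between 0.046 and 0.06 m and x of spindle_4_mid in the frame of track between -0.008 and 0.008 m and z of spindle_4_mid in the frame of track between 0.046 and 0.06 m and (y of spindle_1_mid in the frame of track above 0.054 m or y of spindle_2_mid in the frame of track above 0.054 m or y of spindle_3_mid in the frame of track above 0.054 m or y of spindle_4_mid in the frame of track above 0.054 m) and ((y of spindle_1_mid in the frame of track between 0.018 and 0.054 m or y of spindle_2_mid in the frame of track between 0.018 and 0.054 m or y of spindle_3_mid in the frame of track between 0.018 and 0.054 m or y of spindle_4_mid in the frame of track between 0.018 and 0.054 m) or y of each of spindle_1_mid, spindle_2_mid, spindle_3_mid, spindle_4_mid in the frame of track above 0.018 m) and ((y of spindle_1_mid in the frame of track between -0.018 and 0.018 m or y of spindle_2_mid in the frame of track between -0.018 and 0.018 m or y of spindle_3_mid in the frame of track between -0.018 and 0.018 m or y of spindle_4_mid in the frame of track between -0.018 and 0.018 m) or y of each of spindle_1_mid, spindle_2_mid, spindle_3_mid, spindle_4_mid in the frame of track above -0.018 m) and value of joint bar above 1.6 rad), for 0.2 s.
At the end, for the whole second after the job is handed in: every spindle present stands upright in the track, flange under the lips, the first within 8 mm of touching the end stop and the rest in a close row behind it (each within 8 mm of its place in a touching row); the bar lies shut on the heads (angle below 0.06 rad); all at rest (x of spindle_1_mid in the frame of track between -0.008 and 0.008 m and z of spindle_1_mid in the frame of track between 0.046 and 0.06 m and angle between each of spindle_1_mid, spindle_2_mid, spindle_3_mid, spindle_4_mid's own z axis and vertical below 0.12 rad and y of each of spindle_1_mid, spindle_2_mid, spindle_3_mid, spindle_4_mid in the frame of track above -0.054 m and x of spindle_2_mid in the frame of track between -0.008 and 0.008 m and z of spindle_2_mid in the frame of track between 0.046 and 0.06 m and x of spindle_3_mid in the frame of track between -0.008 and 0.008 m and z of spindle_3_mid in the frame of track between 0.046 and 0.06 m and x of spindle_4_mid in the frame of track between -0.008 and 0.008 m and z of spindle_4_mid in the frame of track between 0.046 and 0.06 m and (y of spindle_1_mid in the frame of track above 0.054 m or y of spindle_2_mid in the frame of track above 0.054 m or y of spindle_3_mid in the frame of track above 0.054 m or y of spindle_4_mid in the frame of track above 0.054 m) and ((y of spindle_1_mid in the frame of track between 0.018 and 0.054 m or y of spindle_2_mid in the frame of track between 0.018 and 0.054 m or y of spindle_3_mid in the frame of track between 0.018 and 0.054 m or y of spindle_4_mid in the frame of track between 0.018 and 0.054 m) or y of each of spindle_1_mid, spindle_2_mid, spindle_3_mid, spindle_4_mid in the frame of track above 0.018 m) and ((y of spindle_1_mid in the frame of track between -0.018 and 0.018 m or y of spindle_2_mid in the frame of track between -0.018 and 0.018 m or y of spindle_3_mid in the frame of track between -0.018 and 0.018 m or y of spindle_4_mid in the frame of track between -0.018 and 0.018 m) or y of each of spindle_1_mid, spindle_2_mid, spindle_3_mid, spindle_4_mid in the frame of track above -0.018 m) and value of joint bar below 0.06 rad and linear speed of each of spindle_1, spindle_2, spindle_3, spindle_4 below 0.05 m/s).
It fails at once if the gear is pushed more than 3 cm away (distance of gear_mid from where it was at the start of the episode above 0.03 m).
It fails at once if the bearing is pushed more than 3 cm away (distance of bearing_mid from where it was at the start of the episode above 0.03 m).
It fails at once if the housing is pushed more than 3 cm away (distance of housing_mid from where it was at the start of the episode above 0.03 m).
It fails at once if the block is pushed more than 3 cm away (distance of block_mid from where it was at the start of the episode above 0.03 m).
Of spindle_1, spindle_2, spindle_3, spindle_4 only 3 to 4 are there at a start; the rules pass over those that are not, and their reading is None.
At some moment in a run one of spindle_1, spindle_2, spindle_3, spindle_4 may be knocked a few centimetres aside while the robot is not near it.
Once in a run the grip may slacken for a moment while it holds something.
It also fails if it takes over 210 s, if anything falls off the work surface, if the arm or the gripper's body presses on something with over 40 N, if the wrist force passes 120 N, or if a joint passes its speed limit or range.

### The arm

A 6-joint arm with a two-finger parallel gripper is mounted at the origin on a cart in front of the work surface, level with it; the furniture and walls round the work are solid. World frame = base frame: x ahead of the robot, y to its left, z up, the work surface at z = 0. Lengths are in m, angles in rad, forces in N, time in s.
With the tool pointing down it reaches from about 0.35 to 0.775 m from the base axis. Payload 5.5 kg.
Tool frame: the origin (TCP) lies at the very end of the fingers, on their centre line; the grasp point (between the pads) lies 19 mm behind it; x points along the fingers, y is the direction in which the jaws open and shut, and the axes are right-handed (so a half turn about x gives the same grasp; the last joint's range is limited). The gripper opens to 85 mm and grips with 20 to 120 N. Pads are 22 mm wide; open, the fingers measure 114 mm over their backs; the gripper's body (76 mm by 85 mm) begins 54 mm behind the grasp point. The pads swing forward as they close: fully open they stand 13 mm farther back than shut.
Start: joints at [-1.479, 0.313, 0.046, 1.304, 0, 1.431], TCP at [0.132, -0.56, 0.231] pointing down, gripper open.
Joint ranges: [-2.76, 2.76], [-0.86, 1.69], [-1.03, 1.26], [-2.2, 2.34], [-1.47, 1.5], [-3.14, 3.14]. Speed limits (rad/s): [2.57, 2.57, 3.14, 3.14, 3.14, 3.14].

### API

Orientations are given as a unit quaternion [w, x, y, z].
In Python, from workcell import env gives the robot as it stands.
- The arm moves only by the tool servo_tool, never from a script. Its argument "increments" is a list of rows, each an object with "offset": the shift along the tool's x, y, z in cm, a list of three; "yaw": the turn about the tool's x in degrees. In form: [{"offset": [x, y, z], "yaw": yaw}, ...]. A call has exactly 8 rows; each row is the pose to reach, as a shift and turn from the pose commanded when the call began, along the tool's axes at that moment; what a row does not reach only later rows make up. A row lasts 1/10 s, in which the tool goes at most 50 mm and 8.59 degrees, less where a joint would pass 70% of its speed; a pose out of reach is approached as far as the arm can. A call with a gripper value outside its range is refused whole. "claw" is the opening, from 0 (shut) to 1 (fully open), set as the call begins (left out, the last holds). The fingers move at their own pace and stop on an object; "force" is the grip in N (left out, the last holds). Time passes only in rows, so rows that repeat a pose let the fingers close, or fill a call up. It gives the time, the measured TCP pose, the force and the opening at its end, in the units of the state.
- env.get_state(): the state, without advancing time (a new reading comes with each control period).
- env.read_camera(name): name is "scene" or "top"; returns (picture, depth): 420x560x3 uint8, red, green, blue; 420x560 float32, m along the optical axis (not along the pixel's ray), 0 where there is no reading.
- env.camera_model(name): a dict with "vertical_fov" (degrees; the focal length in pixels is half the picture's height over the tangent of half this angle, whatever the lens; pixels are square), "cx", "cy" (the principal point, pixels), "world_from_camera" (4x4, takes a point from camera to world coordinates). Camera axes: x right, y up, looking along -z (the intrinsics and any distortion apply to the point x, -y, -z); pixel columns grow to the right and rows downward; lengths in m; the calibration is good to about 2 mm. A picture is of the moment at which its call begins. camera_model takes no time and is no camera call.
- env.hand_in(): hands the job in, once; it reports no verdict.
The state is a dict: "clock": time; "joint_pos": joint angles; "qvel": joint speeds; "tau": joint torques, N m; "tcp_pos": TCP position; "orientation": TCP orientation; "wrist_force": force on the tool from outside, world axes, zero at the start; "ft_torque": the same for the moment, N m; "finger_gap": finger opening in m.
Only numpy, scipy, OpenCV 4.12 (cv2) and the standard library are available. Lean on these libraries where they do the work, as an engineer would, in place of code of your own. Each camera call takes 0.05 s, during which the arm holds its last target.

## Working session

There is one attempt and no reset: what is moved stays moved. The work goes in short steps, Python scripts to look and compute and a tool call to move; the robot and the scene stay as the last step left them, time stands still between calls to the robot, and variables do not carry over. Pictures are saved under pics/ and viewed, and the job is handed in when it is done.

Besides the shell and the picture viewer there is one more tool, called as name([rows], argument=value, ...), one row to a line, values as JSON. servo_tool: Moves the arm, as the interface text tells. Its arguments: {"type":"object","properties":{"increments":{"type":"array","items":{"type":"object","properties":{"offset":{"type":"array","items":{"type":"number"}},"yaw":{"type":"number"}}}},"claw":{"type":"number"},"force":{"type":"number"}},"required":["increments"]}

```bash
ls; mkdir -p pics
python3 - <<'E'
from workcell import env
import cv2, numpy as np
s=env.get_state(); print({k:np.round(v,3).tolist() for k,v in s.items()})
for n in("scene","top"):
    im,d=env.read_camera(n); cv2.imwrite(f"pics/{n}0.png",im[:,:,::-1]); np.save(f"{n}0.npy",d)
    m=env.camera_model(n); print(n,m)
    print(np.percentile(d,[0,1,50,99]))
E
```

```text
pics
{'clock': 0.0, 'joint_pos': [-1.479, 0.314, 0.045, 1.304, 0.0, 1.431], 'qvel': [0.003, -0.001, -0.001, 0.0, -0.001, 0.0], 'tau': [-0.001, -48.063, 29.853, 0.019, -0.0, -0.0], 'tcp_pos': [0.132, -0.559, 0.23], 'orientation': [0.081, 0.702, 0.082, -0.702], 'wrist_force': [0.443, -0.476, 0.777], 'ft_torque': [0.014, -0.022, -0.029], 'finger_gap': 0.085}
scene {'vertical_fov': 57.15656342699848, 'cx': 275.88822755357756, 'cy': 204.52521171723836, 'world_from_camera': array([[-0.42317673,  0.70427283, -0.57001863,  0.07224336],
       [-0.90604615, -0.3279965 ,  0.26739236,  0.34638103],
       [ 0.00135306,  0.62961741,  0.77690417,  0.83449699],
       [ 0.        ,  0.        ,  0.        ,  1.        ]])}
[0.         0.389375   1.05171472 3.0250978 ]
top {'vertical_fov': 55.19690539632623, 'cx': 281.9847155150847, 'cy': 213.9010403434312, 'world_from_camera': array([[-0.00684856,  0.99474922, -0.10211309,  0.48083075],
       [-0.99995403, -0.00612737,  0.00737462,  0.08999929],
       [ 0.00671021,  0.1021589 ,  0.99474546,  1.2205642 ],
       [ 0.        ,  0.        ,  0.        ,  1.        ]])}
[0.         0.60078833 1.23262674 2.06212617]
```

View pics/scene0.png

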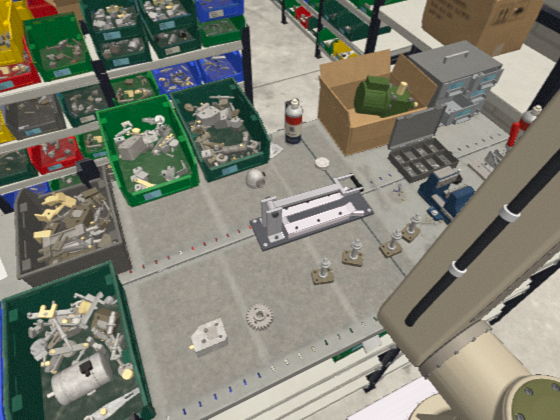

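View pics/top0.png

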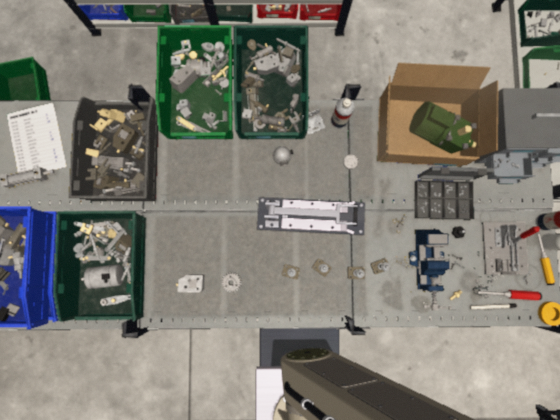

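The scene picture shows four spindles, at about (322,272), (354,252), (391,243) and (411,228). The track is at (312,210), with its hinge on the left and the cross grip at (350,183). The top view shows the same, with the spindles near (291,271), (321,267), (357,271) and (380,265).

```bash
cat > h.py <<'E'
import numpy as np, cv2
from workcell import env
def K(n):
    m=env.camera_model(n); f=210/np.tan(np.radians(m["vertical_fov"]/2)); return f,m["cx"],m["cy"],np.array(m["world_from_camera"])
def ray(n,u,v):
    f,cx,cy,T=K(n); d=np.stack([(np.asarray(u,float)-cx)/f,-(np.asarray(v,float)-cy)/f,-np.ones_like(np.asarray(u,float))],-1)
    return T[:3,3],d@T[:3,:3].T
def onplane(n,u,v,z):
    o,d=ray(n,u,v); t=(z-o[2])/d[...,2]; return o+d*t[...,None]
def cloud(n,dep):
    v,u=np.mgrid[:420,:560]; o,d=ray(n,u,v); return o+d*dep[...,None]
def proj(n,p):
    f,cx,cy,T=K(n); c=(np.asarray(p,float)-T[:3,3])@T[:3,:3]; return np.stack([cx+f*c[...,0]/-c[...,2],cy-f*c[...,1]/-c[...,2]],-1)
def snap(n,tag,box=None,sc=1):
    im,d=env.read_camera(n); 
    o=im[:,:,::-1]
    np.save(f"{n}{tag}.npy",d); np.save(f"{n}{tag}_im.npy",im)
    if box: 
        a,b,c,e=box; o=cv2.resize(o[b:e,a:c],None,fx=sc,fy=sc,interpolation=cv2.INTER_CUBIC)
    cv2.imwrite(f"pics/{n}{tag}.png",o); return im,d
E
python3 - <<'E'
from h import *
im=cv2.imread("pics/scene0.png"); cv2.imwrite("pics/s0z.png",cv2.resize(im[160:300,240:440],None,fx=4,fy=4,interpolation=cv2.INTER_CUBIC))
im=cv2.imread("pics/top0.png"); cv2.imwrite("pics/t0z.png",cv2.resize(im[185:295,240:400],None,fx=5,fy=5,interpolation=cv2.INTER_CUBIC))
d=np.load("top0.npy"); P=cloud("top",d); 
z=P[...,2]
for name,(a,b,c,e) in dict(bench=(200,215,250,260),track=(250,190,370,240)).items():
    print(name,np.percentile(z[b:e,a:c],[1,10,50,90,99]).round(4))
m=(z>0.072)&(z<0.12); m[:255]=0;m[285:]=0;m[:,:270]=0;m[:,400:]=0
n,l,st,ce=cv2.connectedComponentsWithStats(m.astype(np.uint8))
for i in range(1,n): print(st[i],P[l==i].mean(0).round(4),P[l==i].max(0).round(3),P[l==i].min(0).round(3))
ds=np.load("scene0.npy"); Q=cloud("scene",ds); zs=Q[...,2]
m=(zs>0.07)&(zs<0.12); m[:215]=0;m[285:]=0;m[:,:300]=0;m[:,430:]=0
n,l,st,ce=cv2.connectedComponentsWithStats(m.astype(np.uint8))
for i in range(1,n): print("s",st[i],Q[l==i].mean(0).round(4),Q[l==i].max(0).round(3),Q[l==i].min(0).round(3))
E
```

```text
bench [-0.0067 -0.004  -0.001   0.0021  0.0054]
track [-0.007  -0.003   0.0086  0.1057  0.1149]
[382 262   7   8  33] [ 0.4489 -0.209   0.0782] [ 0.459 -0.201  0.087] [ 0.44  -0.218  0.072]
[321 265   6   6  33] [ 0.4455 -0.0343  0.0784] [ 0.452 -0.028  0.089] [ 0.438 -0.042  0.072]
[288 269   6   7  33] [0.4341 0.0582 0.0783] [0.442 0.066 0.091] [0.425 0.051 0.073]
[357 270   6   7  30] [ 0.4292 -0.1362  0.079 ] [ 0.438 -0.129  0.088] [ 0.421 -0.144  0.072]
s [411 215   9   7  43] [ 0.4456 -0.2096  0.0765] [ 0.455 -0.203  0.087] [ 0.436 -0.218  0.07 ]
s [393 229   8  10  56] [ 0.4267 -0.137   0.0778] [ 0.438 -0.129  0.087] [ 0.419 -0.149  0.07 ]
s [352 239   9  10  57] [ 0.4431 -0.0349  0.0774] [ 0.455 -0.027  0.088] [ 0.435 -0.045  0.07 ]
s [351 244   1   1   1] [ 0.4497 -0.0264  0.0704] [ 0.45  -0.026  0.07 ] [ 0.45  -0.026  0.07 ]
s [320 257  10  10  61] [0.4307 0.0566 0.0775] [0.444 0.065 0.089] [0.422 0.047 0.07 ]
s [323 267   2   1   2] [0.4226 0.0632 0.0716] [0.423 0.064 0.072] [0.422 0.062 0.071]
```

View pics/s0z.png

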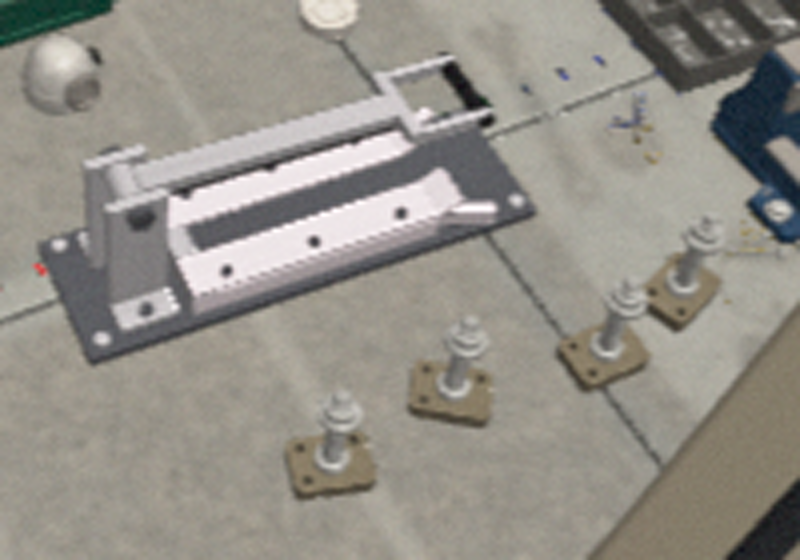

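View pics/t0z.png

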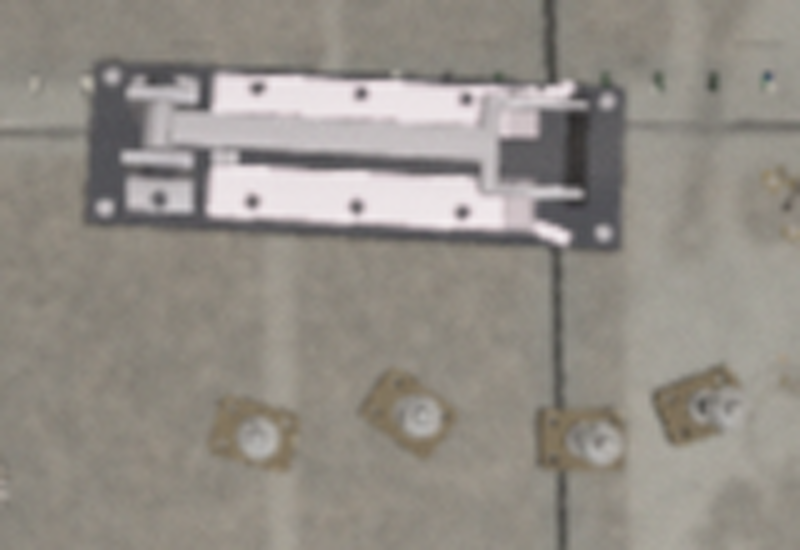

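Run:
```python
from h import *
from scipy.spatial.transform import Rotation as R
q=env.get_state()["orientation"]; print("tool axes cols\n",R.from_quat(q[[1,2,3,0]] if hasattr(q,'shape') else [q[1],q[2],q[3],q[0]]).as_matrix().round(3))
for n,box in (("top",(240,185,400,245)),("scene",(240,160,385,260))):
    im=cv2.imread(f"pics/{n}0.png"); hsv=cv2.cvtColor(im,cv2.COLOR_BGR2HSV)
    a,b,c,e=box
    # plate dark bluish
    B=im.astype(int); m=((B[...,2]<105)&(B[...,0]-B[...,2]>2)).astype(np.uint8); mm=np.zeros_like(m); mm[b:e,a:c]=m[b:e,a:c]
    k,l,st,ce=cv2.connectedComponentsWithStats(mm); 
    pts=np.argwhere((mm>0))[:, ::-1]
    big=np.isin(l,[i for i in range(1,k) if st[i,4]>40]); pts=np.argwhere(big)[:, ::-1]
    W=onplane(n,pts[:,0],pts[:,1],0.010)
    r=cv2.minAreaRect((W[:,:2]*1000).astype(np.float32)); print(n,len(pts),r)
    vis=cv2.resize((big*255).astype(np.uint8)[b:e,a:c],None,fx=5,fy=5); cv2.imwrite(f"pics/m_{n}.png",vis)
print(im[245,330],im[225,262])
z=np.array([[100,61],[626,88],[619,249],[85,222]])/5+[240,185]-0.5
print(onplane("top",z[:,0],z[:,1],0.01).round(4))
z=np.array([[43,247],[485,124],[533,214],[93,362]])/4+[240,160]-0.5
print(onplane("scene",z[:,0],z[:,1],0.01).round(4))
```

```text
tool axes cols
 [[-0.     0.23  -0.973]
 [ 0.002 -0.973 -0.23 ]
 [-1.    -0.002 -0.   ]]
top 212 ((576.8412475585938, -2.691650390625), (320.9082946777344, 75.00985717773438), 80.40746307373047)
scene 1249 ((710.4821166992188, -14.116348266601562), (321.9627380371094, 327.598388671875), 86.4746322631836)
[139 149 155] [102 101 104]
[[ 0.6581  0.1491  0.01  ]
 [ 0.6396 -0.1709  0.01  ]
 [ 0.5417 -0.1639  0.01  ]
 [ 0.5601  0.1582  0.01  ]]
[[ 0.6541  0.1486  0.01  ]
 [ 0.6219 -0.1774  0.01  ]
 [ 0.5398 -0.1625  0.01  ]
 [ 0.5579  0.1548  0.01  ]]
```

View pics/m_top.png

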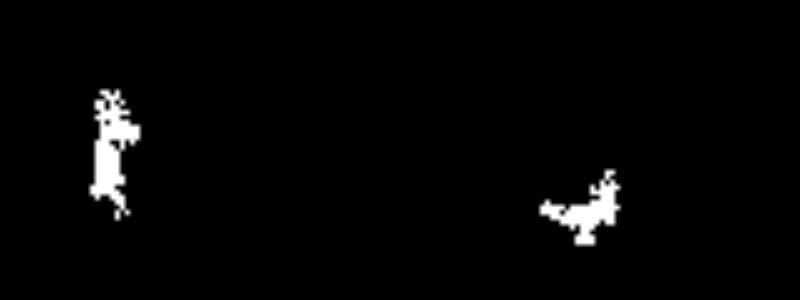

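View pics/m_scene.png

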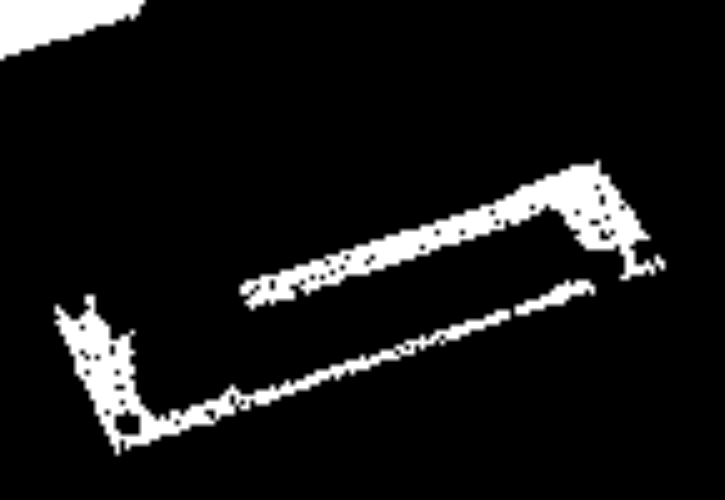

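```bash
cat > track.py <<'E'
from h import *
def rail_mask(im):
    B=im.astype(int); return ((B.min(2)>205)).astype(np.uint8)
E
python3 - <<'E'
from h import *
z=np.array([[258,88],[361,93],[466,98],[252,201],[357,206],[462,211]])/5+[240,185]-0.4
W=onplane("top",z[:,0],z[:,1],0.032); print(W.round(4)); M=(W[:3]+W[3:])/2; print("mid",M.round(4))
z=np.array([[112,76],[607,101],[603,233],[105,207]])/5+[240,185]-0.4
W=onplane("top",z[:,0],z[:,1],0.012); print("screws",W.round(4),W.mean(0))
z=np.array([[59,244],[517,201],[102,339]])/4+[240,160]-.4
print(onplane("scene",z[:,0],z[:,1],0.012).round(4))
z=np.array([[226,271],[314,242],[401,213]])/4+[240,160]-.4
print(onplane("scene",z[:,0],z[:,1],0.032).round(4))
im=cv2.imread("pics/top0.png").astype(int)
# dark plate mask
m=(im.max(2)<112).astype(np.uint8); m2=np.zeros_like(m); m2[190:240,252:370]=m[190:240,252:370]
w=((im.min(2)>200)).astype(np.uint8);w2=np.zeros_like(m); w2[190:240,252:370]=w[190:240,252:370]
cv2.imwrite("pics/m2.png",np.vstack([cv2.resize(x[185:245,240:400]*255,None,fx=5,fy=5,interpolation=0) for x in(m2,w2)]))
E
```

```text
[[ 0.6378  0.0535  0.032 ]
 [ 0.6344 -0.008   0.032 ]
 [ 0.631  -0.0707  0.032 ]
 [ 0.5702  0.0576  0.032 ]
 [ 0.5668 -0.0047  0.032 ]
 [ 0.5635 -0.0669  0.032 ]]
mid [[ 0.604   0.0555  0.032 ]
 [ 0.6006 -0.0063  0.032 ]
 [ 0.5972 -0.0688  0.032 ]]
screws [[ 0.6483  0.1414  0.012 ]
 [ 0.6312 -0.159   0.012 ]
 [ 0.551  -0.1544  0.012 ]
 [ 0.5686  0.1457  0.012 ]] [ 0.59977676 -0.00657307  0.012     ]
[[ 0.6501  0.1384  0.012 ]
 [ 0.5522 -0.1578  0.012 ]
 [ 0.5696  0.143   0.012 ]]
[[ 0.5712  0.0551  0.032 ]
 [ 0.5677 -0.0071  0.032 ]
 [ 0.5643 -0.0706  0.032 ]]
```

View pics/m2.png

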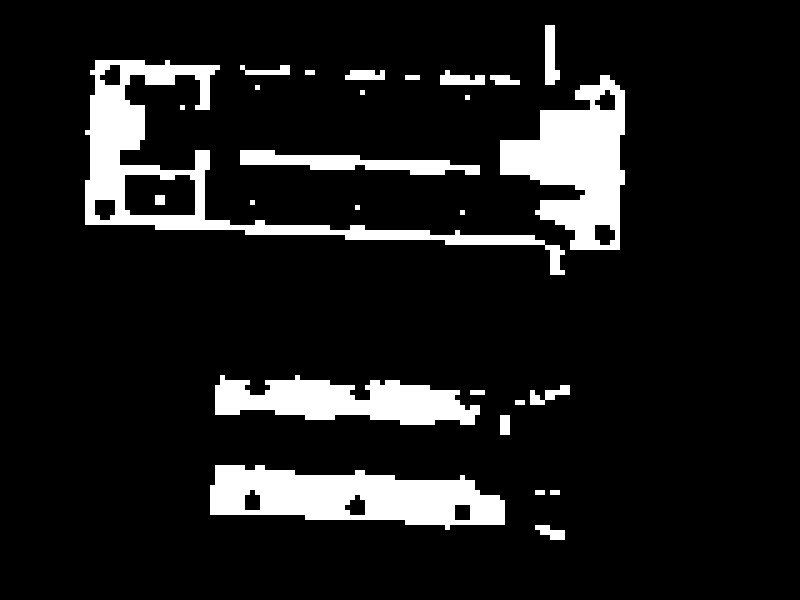

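Run:
```python
from h import *
print("grip top",onplane("top",np.array([355.0]),np.array([213.8]),0.099))
print("grip scene",onplane("scene",np.array([240+468/4-.4]),np.array([160+90/4-.4]),0.097))
d=np.load("scene0.npy"); Q=cloud("scene",d); print("depth at grip",Q[181:185,354:359].reshape(-1,3).round(3)[::3])
z=np.array([[214,100],[212,192],[502,220],[502,134]])/5+[240,185]-.4
print("rail ends",onplane("top",z[:,0],z[:,1],0.032).round(4))
z=np.array([[184,150],[184,215]])
# flanges
for n,box in (("top",(275,255,395,290)),("scene",(305,215,425,290))):
    im=cv2.imread(f"pics/{n}0.png"); B=im.astype(int); a,b,c,e=box
    m=((B[...,2]-B[...,0]>25)&(B.max(2)<190)).astype(np.uint8); mm=np.zeros_like(m); mm[b:e,a:c]=m[b:e,a:c]
    mm=cv2.morphologyEx(mm,cv2.MORPH_CLOSE,np.ones((5,5),np.uint8))
    k,l,st,ce=cv2.connectedComponentsWithStats(mm)
    for i in range(1,k):
        if st[i,4]<50: continue
        pts=np.argwhere(l==i)[:, ::-1]; W=onplane(n,pts[:,0],pts[:,1],0.012 if n=="top" else 0.010)
        r=cv2.minAreaRect((W[:,:2]*1000).astype(np.float32)); bx=cv2.boxPoints(r); 
        s0=bx[1]-bx[0]; s1=bx[2]-bx[1]; L=s0 if np.hypot(*s0)>np.hypot(*s1) else s1
        print(n,st[i],"ctr",np.round(r[0],1),"size",np.round(r[1],1),"long axis deg",np.degrees(np.arctan2(L[1],L[0])).round(1)%180)
```

```text
grip top [[ 0.59498364 -0.123504    0.099     ]]
grip scene [[ 0.59286812 -0.12817318  0.097     ]]
depth at grip [[ 0.598 -0.123  0.099]
 [ 0.592 -0.128  0.103]
 [ 0.593 -0.123  0.1  ]
 [ 0.588 -0.128  0.102]
 [ 0.587 -0.121  0.103]
 [ 0.591 -0.119  0.096]
 [ 0.584 -0.123  0.102]]
rail ends [[ 0.6307  0.0798  0.032 ]
 [ 0.5757  0.0813  0.032 ]
 [ 0.558  -0.0906  0.032 ]
 [ 0.6093 -0.0917  0.032 ]]
top [313 259  18  17 119] ctr [444.4 -35.5] size [48.6 34.1] long axis deg 52.8
top [372 259  15  15  95] ctr [ 447.1 -210.7] size [32.8 47.3] long axis deg 111.1
top [282 264  18  15 117] ctr [432.8  56.8] size [48.3 34.1] long axis deg 73.8
top [348 267  16  12 105] ctr [ 427.8 -137.2] size [45.3 32.5] long axis deg 89.6
scene [401 223  22  18 144] ctr [ 442.4 -217.2] size [45.2 48.5] long axis deg 109.3
scene [380 241  23  15 160] ctr [ 428.5 -141.4] size [50.2 36. ] long axis deg 89.5
scene [342 250  21  15 183] ctr [445.8 -38.3] size [49.1 35.7] long axis deg 54.8
scene [398 259  27  31 431] ctr [ 326.9 -148.8] size [ 45.6 112.5] long axis deg 111.3
scene [311 268  23  15 196] ctr [433.6  53.8] size [49.8 35.6] long axis deg 73.9
```

```bash
cat >> h.py <<'E'
from scipy.spatial.transform import Rotation as R
O=np.array([0.6003,-0.0155]); A=np.radians(-3.25)
EX=np.array([np.cos(A),np.sin(A)]); EY=np.array([-np.sin(A),np.cos(A)])
def tw(x,y): return O+x*EX+y*EY
def wt(p): d=np.asarray(p)[:2]-O; return np.array([d@EX,d@EY])
def pose():
    s=env.get_state(); q=s["orientation"]; M=R.from_quat([q[1],q[2],q[3],q[0]]).as_matrix(); return s,np.array(s["tcp_pos"]),M
def go(x,y,z,jaw=None):
    s,p,M=pose(); d=M.T@(np.array([x,y,z])-p)*100
    a=np.degrees(np.arctan2(M[1,1],M[0,1])); out=""
    if jaw is not None:
        dy=(a-jaw+90)%180-90; out=f"yaw {dy:.1f} (alt {dy-180:.1f}/{dy+180:.1f})"
    print("offset cm",d.round(2),"norm",np.linalg.norm(d).round(1),out,"| jaw now",a.round(1),"j6",round(s["joint_pos"][5],2),"t",round(s["clock"],1))
def st():
    s,p,M=pose(); print("t",round(s["clock"],1),"tcp",p.round(4),"track",wt(p).round(4),"F",np.round(s["wrist_force"],1),"gap",round(s["finger_gap"],4),"j",np.round(s["joint_pos"],2))
E
python3 -c "
from h import *
print(tw(0,-.11),tw(0,.062)); go(*tw(0,-.11),0.2,-93.25)"
```

```text
[ 0.59406379 -0.12532308] [0.60381495 0.04640028]
offset cm [  3.11 -31.6  -54.93] norm 63.5 yaw 16.5 (alt -163.5/196.5) | jaw now -76.7 j6 1.43 t 0.1
```

servo_tool([
  {"offset":[0,-16,-27.5],"yaw":0},
  {"offset":[0,-16,-27.5],"yaw":8},
  {"offset":[0,-16,-27.5],"yaw":16.5},
  {"offset":[0,-31.6,-54.9],"yaw":16.5},
  {"offset":[0,-31.6,-54.9],"yaw":16.5},
  {"offset":[0,-31.6,-54.9],"yaw":16.5},
  {"offset":[0,-31.6,-54.9],"yaw":16.5},
  {"offset":[0,-31.6,-54.9],"yaw":16.5},
], claw=0.6, force=40)

```text
clock: 0.9
tcp_pos: [0.4222, -0.2859, 0.2311]
orientation: [0.02, -0.707, 0.02, 0.707]
wrist_force: [0.9, -1.3, 0.9]
finger_gap: 0.0512
```

```bash
python3 -c "
from h import *
st(); go(*tw(0,-.11),0.2,-93.25)"
```

```text
t 0.9 tcp [ 0.4222 -0.2859  0.2311] track [-0.1624 -0.2801] F [ 0.9 -1.3  0.9] gap 0.0512 j [-0.75  0.19 -0.12  1.26 -0.    2.45]
offset cm [  3.11 -17.   -16.25] norm 23.7 yaw 0.0 (alt -180.0/180.0) | jaw now -93.2 j6 2.45 t 0.9
```

servo_tool([
  {"offset":[0,-17,-16.3],"yaw":-8},
  {"offset":[0,-17,-16.3],"yaw":-16},
  {"offset":[0,-17,-16.3],"yaw":-24},
  {"offset":[0,-17,-16.3],"yaw":-32},
  {"offset":[0,-17,-16.3],"yaw":-40},
  {"offset":[0,-17,-16.3],"yaw":-48},
  {"offset":[0,-17,-16.3],"yaw":-56},
  {"offset":[0,-17,-16.3],"yaw":-64},
])

```text
clock: 1.7
tcp_pos: [0.5935, -0.1264, 0.2304]
orientation: [-0.359, -0.608, -0.36, 0.609]
wrist_force: [0.0, -0.4, 0.2]
finger_gap: 0.0512
```

servo_tool([
  {"offset":[0,0,0],"yaw":-8},
  {"offset":[0,0,0],"yaw":-16},
  {"offset":[0,0,0],"yaw":-24},
  {"offset":[0,0,0],"yaw":-32},
  {"offset":[0,0,0],"yaw":-40},
  {"offset":[0,0,0],"yaw":-48},
  {"offset":[0,0,0],"yaw":-56},
  {"offset":[0,0,0],"yaw":-64},
])

```text
clock: 2.5
tcp_pos: [0.5932, -0.127, 0.2307]
orientation: [0.627, 0.326, 0.628, -0.326]
wrist_force: [0.1, 0.3, -0.4]
finger_gap: 0.0513
```

servo_tool([
  {"offset":[0,0,0],"yaw":-8},
  {"offset":[0,0,0],"yaw":-16},
  {"offset":[0,0,0],"yaw":-24},
  {"offset":[0,0,0],"yaw":-32},
  {"offset":[0,0,0],"yaw":-40},
  {"offset":[0,0,0],"yaw":-48},
  {"offset":[0,0,0],"yaw":-52},
  {"offset":[0,0,0],"yaw":-52},
])

```text
clock: 3.3
tcp_pos: [0.5933, -0.1271, 0.2307]
orientation: [0.706, 0.02, 0.707, -0.02]
wrist_force: [0.6, -0.9, -0.3]
finger_gap: 0.0512
```

```bash
python3 -c "
from h import *
st(); go(*tw(0,-.11),0.078,86.75)"
```

```text
t 3.3 tcp [ 0.5933 -0.1271  0.2307] track [-0.0007 -0.1118] F [ 0.6 -0.9 -0.3] gap 0.0512 j [-0.34  0.38  0.14  1.33 -0.   -0.29]
offset cm [15.27  0.17  0.09] norm 15.3 yaw 0.0 (alt -180.0/180.0) | jaw now 86.8 j6 -0.29 t 3.3
```

servo_tool([
  {"offset":[4,0.2,0.1],"yaw":0},
  {"offset":[8,0.2,0.1],"yaw":0},
  {"offset":[11,0.2,0.1],"yaw":0},
  {"offset":[13,0.2,0.1],"yaw":0},
  {"offset":[14.5,0.2,0.1],"yaw":0},
  {"offset":[15.3,0.2,0.1],"yaw":0},
  {"offset":[15.3,0.2,0.1],"yaw":0},
  {"offset":[15.3,0.2,0.1],"yaw":0},
], claw=0.5)

```text
clock: 4.1
tcp_pos: [0.595, -0.1254, 0.0789]
orientation: [0.707, 0.02, 0.707, -0.02]
wrist_force: [0.1, -0.3, 0.4]
finger_gap: 0.0427
```

```bash
python3 -c "
from h import *
st(); snap('scene','1',(240,100,440,250),4)"
```

```text
t 4.1 tcp [ 0.595  -0.1254  0.0789] track [ 0.001 -0.11 ] F [ 0.1 -0.3  0.4] gap 0.0427 j [-0.34  0.46 -0.12  0.99 -0.   -0.28]
```

View pics/scene1.png

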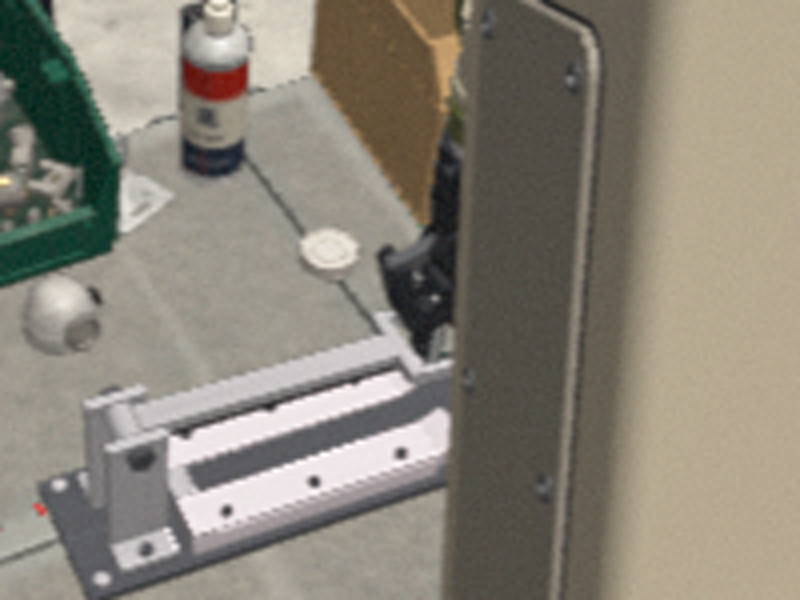

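The scene view (zoomed) shows the finger inside the bar's fork at about (440,345); the arm hides the grip itself. There is no contact force, so I'm closing the jaws.

servo_tool([
  {"offset":[0,0,0],"yaw":0},
  {"offset":[0,0,0],"yaw":0},
  {"offset":[0,0,0],"yaw":0},
  {"offset":[0,0,0],"yaw":0},
  {"offset":[0,0,0],"yaw":0},
  {"offset":[0,0,0],"yaw":0},
  {"offset":[0,0,0],"yaw":0},
  {"offset":[0,0,0],"yaw":0},
], claw=0, force=50)

```text
clock: 4.95
tcp_pos: [0.5952, -0.1257, 0.0793]
orientation: [0.707, 0.02, 0.706, -0.02]
wrist_force: [-0.8, -1.2, 5.9]
finger_gap: 0.01
```

```bash
python3 -c "
from h import *
st()
r=.235; h=.104
import numpy as np
th0=-.03
for th in np.arange(0,1.96,.1): print(round(th,2),'up',round(100*r*(np.sin(th)-np.sin(th0)),2),'fwd',round(100*r*(np.cos(th0)-np.cos(th)),2))
"
```

```text
t 5.0 tcp [ 0.5952 -0.1257  0.0793] track [ 0.0012 -0.1103] F [-0.8 -1.2  5.9] gap 0.01 j [-0.34  0.46 -0.12  0.99 -0.   -0.28]
0.0 up 0.7 fwd -0.01
0.1 up 3.05 fwd 0.11
0.2 up 5.37 fwd 0.46
0.3 up 7.65 fwd 1.04
0.4 up 9.86 fwd 1.84
0.5 up 11.97 fwd 2.87
0.6 up 13.97 fwd 4.09
0.7 up 15.84 fwd 5.52
0.8 up 17.56 fwd 7.12
0.9 up 19.11 fwd 8.88
1.0 up 20.48 fwd 10.79
1.1 up 21.65 fwd 12.83
1.2 up 22.61 fwd 14.97
1.3 up 23.35 fwd 17.2
1.4 up 23.86 fwd 19.5
1.5 up 24.15 fwd 21.83
1.6 up 24.19 fwd 24.18
1.7 up 24.01 fwd 26.52
1.8 up 23.59 fwd 28.83
1.9 up 22.94 fwd 31.09
```

servo_tool([
  {"offset":[-1.3,0,0],"yaw":0},
  {"offset":[-3.1,0.1,0],"yaw":0},
  {"offset":[-5.4,0.5,0],"yaw":0},
  {"offset":[-7.6,1.0,0],"yaw":0},
  {"offset":[-9.9,1.8,0],"yaw":0},
  {"offset":[-12.0,2.9,0],"yaw":0},
  {"offset":[-14.0,4.1,0],"yaw":0},
  {"offset":[-14.0,4.1,0],"yaw":0},
])

```text
clock: 5.75
tcp_pos: [0.5975, -0.0853, 0.2218]
orientation: [0.708, 0.018, 0.706, -0.022]
wrist_force: [-1.2, -7.7, 3.0]
finger_gap: 0.0103
```

```bash
python3 -c "
from h import *
st(); s,p,M=pose(); t=wt(p); import math; print('angle',math.atan2(p[2]+.019-.104,.125-t[1]), 'r',math.hypot(p[2]+.019-.104,.125-t[1]))
snap('scene','2',(200,60,440,240),3.3)
"
```

```text
t 5.8 tcp [ 0.5975 -0.0853  0.2218] track [ 0.0011 -0.0698] F [-1.2 -7.7  3. ] gap 0.0103 j [-0.27  0.37  0.1   1.3  -0.   -0.22]
angle 0.6122133765316377 r 0.2380436087988779
```

View pics/scene2.png

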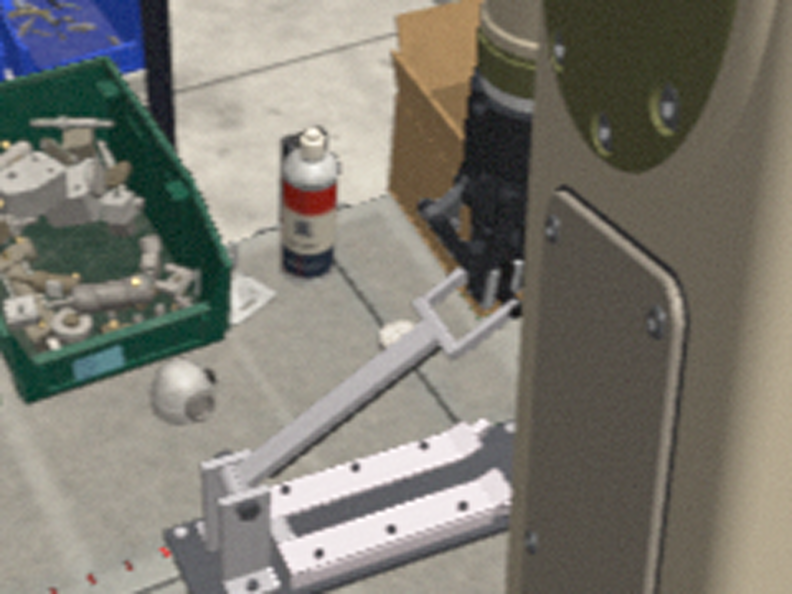

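The bar is at about 0.61 rad and still pinched; the fork is visible near (470,310). I'm carrying on with the swing.

servo_tool([
  {"offset":[-1.8,1.5,0],"yaw":0},
  {"offset":[-3.5,3.1,0],"yaw":0},
  {"offset":[-5.0,4.9,0],"yaw":0},
  {"offset":[-6.4,6.8,0],"yaw":0},
  {"offset":[-7.5,8.8,0],"yaw":0},
  {"offset":[-8.5,11.0,0],"yaw":0},
  {"offset":[-9.2,13.2,0],"yaw":0},
  {"offset":[-9.2,13.2,0],"yaw":0},
])

```text
clock: 6.6
tcp_pos: [0.6051, 0.0479, 0.3164]
orientation: [0.71, 0.018, 0.704, -0.021]
wrist_force: [-5.7, -6.5, 22.9]
finger_gap: 0.0098
```

```bash
cat >> h.py <<'E'
import math
def bar():
    s,p,M=pose(); t=wt(p); print('bar angle',round(math.atan2(p[2]+.019-.104,.125-t[1]),3), 'r',round(math.hypot(p[2]+.019-.104,.125-t[1]),4))
E
python3 -c "
from h import *
st(); bar()
"
```

```text
t 6.6 tcp [0.6051 0.0479 0.3164] track [0.0012 0.0635] F [-5.7 -6.5 22.9] gap 0.0098 j [-0.05  0.37  0.33  1.52 -0.    0.  ]
bar angle 1.311 r 0.2395
```

servo_tool([
  {"offset":[-0.9,2.1,0],"yaw":0},
  {"offset":[-1.2,4.5,0],"yaw":0},
  {"offset":[-1.3,6.9,0],"yaw":0},
  {"offset":[-1.1,9.3,0],"yaw":0},
  {"offset":[-0.7,11.6,0],"yaw":0},
  {"offset":[-0.4,12.8,0],"yaw":0},
  {"offset":[-0.4,12.8,0],"yaw":0},
  {"offset":[-0.4,12.8,0],"yaw":0},
])

```text
clock: 7.4
tcp_pos: [0.612, 0.1759, 0.315]
orientation: [0.707, 0.02, 0.706, -0.019]
wrist_force: [1.5, 0.7, 4.7]
finger_gap: 0.0099
```

```bash
python3 -c "
from h import *
st(); bar(); snap('scene','3',(200,20,440,240),2.7)
"
```

```text
t 7.4 tcp [0.612  0.1759 0.315 ] track [0.0008 0.1917] F [1.5 0.7 4.7] gap 0.0099 j [0.15 0.44 0.44 1.56 0.   0.21]
bar angle 1.853 r 0.2395
```

View pics/scene3.png

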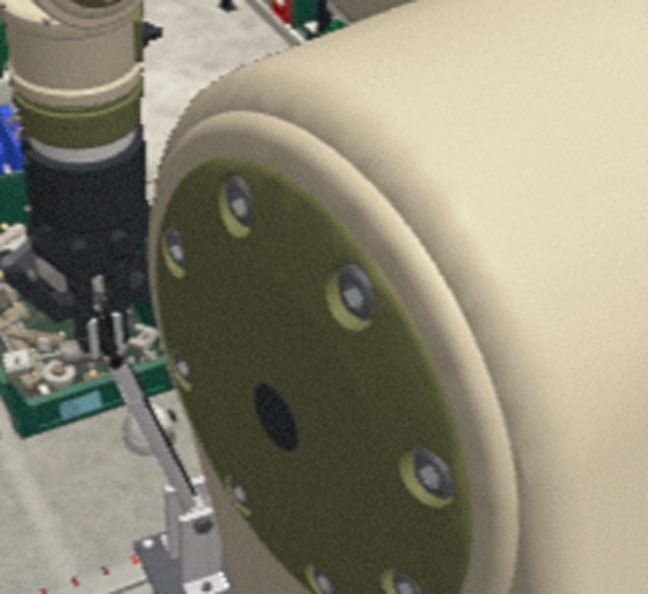

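The bar leans back past upright, seen at (150,430), at about 1.85 rad. I'm releasing it and rising.

servo_tool([
  {"offset":[0,0,0],"yaw":0},
  {"offset":[0,0,0],"yaw":0},
  {"offset":[0,0,0],"yaw":0},
  {"offset":[0,0,0],"yaw":0},
  {"offset":[-1,0,0],"yaw":0},
  {"offset":[-3,0,0],"yaw":0},
  {"offset":[-5,0,0],"yaw":0},
  {"offset":[-6,0,0],"yaw":0},
], claw=0.45)

```text
clock: 8.25
tcp_pos: [0.6117, 0.1754, 0.3769]
orientation: [0.708, 0.02, 0.706, -0.02]
wrist_force: [1.2, 0.1, -0.0]
finger_gap: 0.0385
```

```bash
python3 -c "
from h import *
st(); go(.447,-.30,.30,-3.25)
snap('scene','4'); snap('top','4')
"
```

```text
t 8.2 tcp [0.6117 0.1754 0.3769] track [0.0006 0.1912] F [ 1.2  0.1 -0. ] gap 0.0385 j [ 0.15  0.47  0.64  1.73 -0.    0.21]
offset cm [  7.63 -48.39 -13.8 ] norm 50.9 yaw -90.0 (alt -270.0/90.0) | jaw now 86.8 j6 0.21 t 8.2
```

View pics/scene4.png

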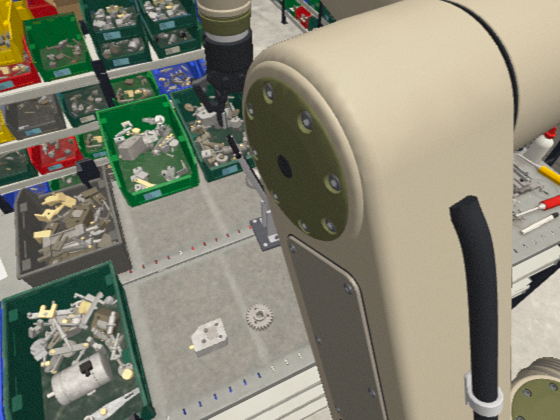

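View pics/top4.png

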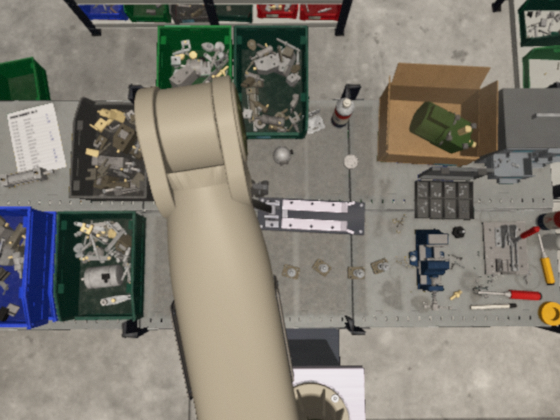

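The bar stays back after release. The top picture shows the slot clear at (310,215) and the spindles unmoved. I'm refining the track and spindle positions from this picture.

```bash
cat >> h.py <<'E'
def flanges(n,im,z=0.010,box=(275,245,420,300)):
    B=im[:,:,::-1].astype(int); a,b,c,e=box
    m=((B[...,2]-B[...,0]>22)&(B.max(2)<190)).astype(np.uint8); mm=np.zeros_like(m); mm[b:e,a:c]=m[b:e,a:c]
    mm=cv2.morphologyEx(mm,cv2.MORPH_CLOSE,np.ones((5,5),np.uint8))
    k,l,stt,ce=cv2.connectedComponentsWithStats(mm)
    for i in range(1,k):
        if stt[i,4]<50 or stt[i,4]>350: continue
        pts=np.argwhere(l==i)[:, ::-1]; W=onplane(n,pts[:,0],pts[:,1],z)
        r=cv2.minAreaRect((W[:,:2]*1000).astype(np.float32)); bx=cv2.boxPoints(r)
        s0=bx[1]-bx[0]; s1=bx[2]-bx[1]; L=s0 if np.hypot(*s0)>np.hypot(*s1) else s1
        print(n,stt[i],"ctr",np.round(r[0],1),"size",np.round(r[1],1),"long deg",np.degrees(np.arctan2(L[1],L[0])).round(1)%180)
def heads(n,d,box,lo=.074,hi=.12):
    z=cloud(n,d); m=(z[...,2]>lo)&(z[...,2]<hi); k=np.zeros_like(m); a,b,c,e=box; k[b:e,a:c]=m[b:e,a:c]
    N,l,stt,ce=cv2.connectedComponentsWithStats(k.astype(np.uint8))
    for i in range(1,N):
        if stt[i,4]>8: print(n,"head px",ce[i].round(1),"pos",z[l==i].mean(0).round(4),"plane",onplane(n,ce[i][:1],ce[i][1:],.082)[0].round(4))
E
python3 - <<'E'
from h import *
im=np.load("top4_im.npy"); d=np.load("top4.npy")
flanges("top",im); heads("top",d,(280,255,400,285))
cv2.imwrite("pics/t4z.png",cv2.resize(im[185:245,250:380,::-1],None,fx=6,fy=6,interpolation=cv2.INTER_CUBIC))
E
```

```text
top [312 259  19  18 124] ctr [444.4 -35.7] size [48.8 35. ] long deg 54.6
top [372 259  15  15  98] ctr [ 447.  -211.7] size [33.8 48.2] long deg 109.8
top [282 264  18  16 135] ctr [432.1  56.1] size [50.  35.8] long deg 73.8
top [348 267  16  12 106] ctr [ 427.7 -137.5] size [45.4 32.6] long deg 89.6
top head px [385.2 265.7] pos [ 0.4493 -0.2087  0.0795] plane [ 0.4494 -0.2081  0.082 ]
top head px [323.7 267.7] pos [ 0.4448 -0.035   0.0802] plane [ 0.4449 -0.0348  0.082 ]
top head px [290.7 272.2] pos [0.433  0.0581 0.0801] plane [0.4331 0.0582 0.082 ]
top head px [359.5 273.2] pos [ 0.4287 -0.1356  0.0794] plane [ 0.4288 -0.1351  0.082 ]
```

View pics/t4z.png

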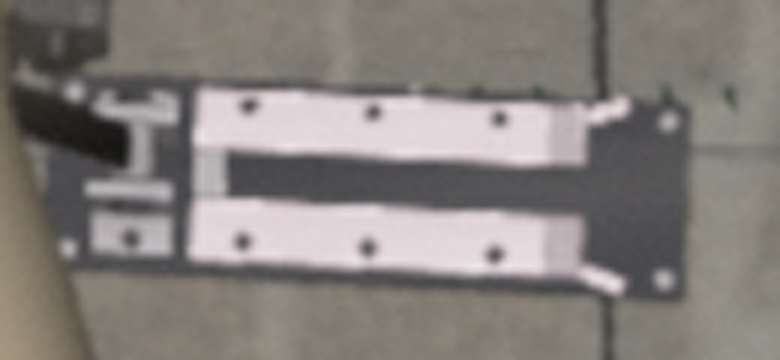

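Run:
```python
from h import *
im=np.load("top4_im.npy").astype(float).min(2)
# slot edges sub-pixel along columns: transition bright->dark->bright
C=[]
for u in range(290,342,3):
    col=im[:,u]; v=np.arange(420)
    dark=[k for k in range(205,225) if col[k]<150]
    a,b=dark[0],dark[-1]
    f=lambda i,j:i+(150-col[i])/(col[j]-col[i])*(j-i)
    e1=f(a-1,a); e2=f(b,b+1)
    W=onplane("top",np.array([u,u]),np.array([e1,e2]),.032); C.append(np.r_[W[:,:2].mean(0),np.linalg.norm(W[0]-W[1])])
C=np.array(C); p=np.polyfit(C[:,1],C[:,0],1); print("slot width",C[:,2].mean().round(4),"slope deg",np.degrees(np.arctan(p[0])),"x at y=-.0155:",np.polyval(p,-.0155),"res",np.std(C[:,0]-np.polyval(p,C[:,1])))
q=lambda u,v,z: wt(onplane("top",np.array([250+u/6-.4]),np.array([185+v/6-.4]),z)[0]).round(4)
print("stop face top",q(228,175,.032),"lip -80:",q(548,133,.032),q(546,243,.032),"ramp end",q(587,135,.04),q(583,243,.04),"apron end",q(692,205,.01))
print("cams x")
```

```text
slot width 0.0266 slope deg 1.8003673265685243 x at y=-.0155: 0.5991280781330053 res 0.0026021338738689745
stop face top [-0.0017  0.08  ] lip -80: [ 0.0273 -0.0779] [-0.0275 -0.0788] ramp end [ 0.0263 -0.096 ] [-0.0273 -0.0958] apron end [-0.0028 -0.1551]
cams x
```

```bash
sed -i 's/O=np.array(\[0.6003,-0.0155\])/O=np.array([0.5998,-0.0155])/' h.py; python3 -c "
from h import *
go(.4475,-.2105,.18,110)
"
```

```text
offset cm [ 19.59 -39.47 -14.34] norm 46.3 yaw -23.2 (alt -203.2/156.8) | jaw now 86.8 j6 0.21 t 8.3
```

servo_tool([
  {"offset":[0,-5,-1.8],"yaw":0},
  {"offset":[0,-10,-3.6],"yaw":0},
  {"offset":[2,-15,-5.4],"yaw":-8},
  {"offset":[5,-20,-7.2],"yaw":-16},
  {"offset":[8,-24,-8.8],"yaw":-23},
  {"offset":[11,-28,-10.2],"yaw":-23},
  {"offset":[15,-32,-11.7],"yaw":-23},
  {"offset":[19.5,-39.5,-14.3],"yaw":-23},
], claw=0.6)

```text
clock: 9.15
tcp_pos: [0.4699, -0.152, 0.2189]
orientation: [0.696, -0.121, 0.697, 0.122]
wrist_force: [0.7, 0.2, 0.1]
finger_gap: 0.0514
```

```bash
python3 -c "
from h import *
st(); go(.4475,-.2105,.12,110)
snap('scene','5',(290,190,460,290),4); snap('top','5')
flanges('top',np.load('top5_im.npy'))
"
```

```text
t 9.2 tcp [ 0.4699 -0.152   0.2189] track [-0.1219 -0.1436] F [0.7 0.2 0.1] gap 0.0514 j [-0.48  0.16 -0.18  1.23  0.   -0.82]
offset cm [ 9.89 -4.75 -4.09] norm 11.7 yaw -0.2 (alt -180.2/179.8) | jaw now 109.8 j6 -0.82 t 9.2
top [312 259  19  18 137] ctr [444.2 -35.9] size [50.4 36.4] long deg 52.7
top [282 264  18  16 152] ctr [431.9  56.7] size [50.8 36.9] long deg 73.0
top [348 267  16  13 103] ctr [ 426.3 -137.2] size [44.8 35.5] long deg 89.6
top [410 288  10  12  58] ctr [ 358.3 -319.2] size [20.7 42.6] long deg 140.1
```

View pics/scene5.png

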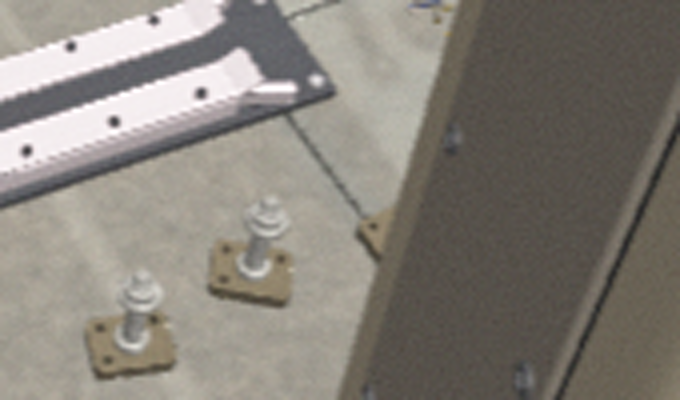

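servo_tool([
  {"offset":[1,-3,-2.5],"yaw":0},
  {"offset":[3,-4.7,-4.1],"yaw":0},
  {"offset":[7,-4.7,-4.1],"yaw":0},
  {"offset":[9.9,-4.7,-4.1],"yaw":0},
  {"offset":[12.5,-4.7,-4.1],"yaw":0},
  {"offset":[15,-4.7,-4.1],"yaw":0},
  {"offset":[16.5,-4.7,-4.1],"yaw":0},
  {"offset":[16.8,-4.7,-4.1],"yaw":0},
])

```text
clock: 10.05
tcp_pos: [0.4479, -0.208, 0.0511]
orientation: [0.696, -0.121, 0.697, 0.123]
wrist_force: [0.1, 0.5, -0.3]
finger_gap: 0.0515
```

servo_tool([
  {"offset":[0,0,0],"yaw":0},
  {"offset":[0,0,0],"yaw":0},
  {"offset":[0,0,0],"yaw":0},
  {"offset":[0,0,0],"yaw":0},
  {"offset":[0,0,0],"yaw":0},
  {"offset":[0,0,0],"yaw":0},
  {"offset":[0,0,0],"yaw":0},
  {"offset":[0,0,0],"yaw":0},
], claw=0, force=50)

```text
clock: 10.85
tcp_pos: [0.4499, -0.2102, 0.0538]
orientation: [0.697, -0.122, 0.696, 0.121]
wrist_force: [-1.1, -1.7, 5.1]
finger_gap: 0.0212
```

```bash
python3 -c "
from h import *
st()"
```

```text
t 10.8 tcp [ 0.4499 -0.2102  0.0538] track [-0.1386 -0.2029] F [-1.1 -1.7  5.1] gap 0.0212 j [-0.6   0.29 -0.45  0.83 -0.   -0.94]
```

servo_tool([
  {"offset":[-2,0,0],"yaw":0},
  {"offset":[-5,0,0],"yaw":0},
  {"offset":[-8,0,0],"yaw":0},
  {"offset":[-11,0,0],"yaw":0},
  {"offset":[-11,0,0],"yaw":0},
  {"offset":[-11,0,0],"yaw":0},
  {"offset":[-11,0,0],"yaw":0},
  {"offset":[-11,0,0],"yaw":0},
])

```text
clock: 11.65
tcp_pos: [0.4478, -0.2086, 0.1611]
orientation: [0.696, -0.121, 0.697, 0.122]
wrist_force: [0.3, -0.0, -1.4]
finger_gap: 0.0214
```

```bash
python3 -c "
from h import *
st(); go(*tw(0,-.16),.16,176.75); snap('scene','6'); snap('top','6',(280,180,480,330),4)"
```

```text
t 11.7 tcp [ 0.4478 -0.2086  0.1611] track [-0.1408 -0.2014] F [ 0.3 -0.  -1.4] gap 0.0214 j [-0.6   0.19 -0.29  1.09  0.   -0.94]
offset cm [ 0.08 -1.7  14.58] norm 14.7 yaw -67.0 (alt -247.0/113.0) | jaw now 109.8 j6 -0.94 t 11.7
```

View pics/scene6.png

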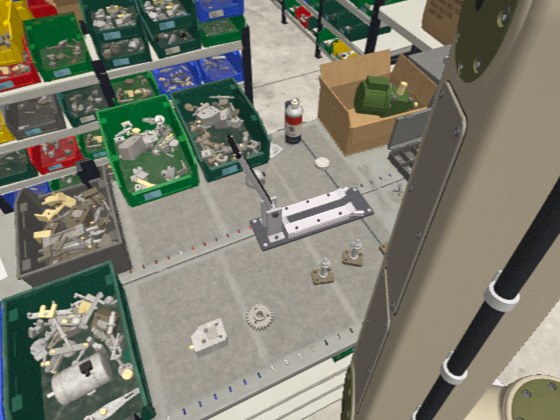

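View pics/top6.png

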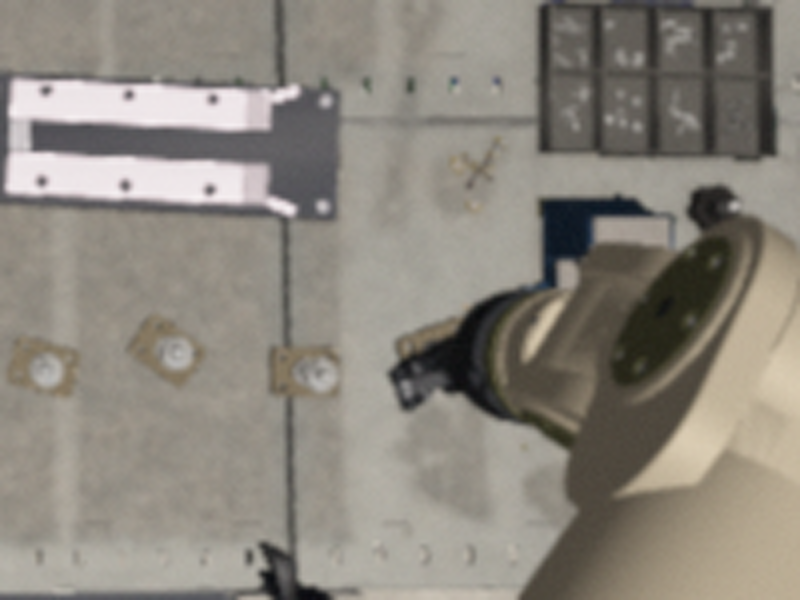

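servo_tool([
  {"offset":[0,-0.5,3],"yaw":-8},
  {"offset":[0,-1,6],"yaw":-16},
  {"offset":[0,-1.4,9],"yaw":-24},
  {"offset":[0,-1.7,12],"yaw":-32},
  {"offset":[0,-1.7,14.6],"yaw":-40},
  {"offset":[0,-1.7,14.6],"yaw":-48},
  {"offset":[0,-1.7,14.6],"yaw":-56},
  {"offset":[0,-1.7,14.6],"yaw":-64},
])

```text
clock: 12.55
tcp_pos: [0.5918, -0.1755, 0.1614]
orientation: [0.525, -0.473, 0.525, 0.474]
wrist_force: [0.5, -1.1, -1.7]
finger_gap: 0.0214
```

```bash
python3 -c "
from h import *
st(); go(*tw(0,-.148),.068,176.75);"
```

```text
t 12.6 tcp [ 0.5918 -0.1755  0.1614] track [ 0.0011 -0.1602] F [ 0.5 -1.1 -1.7] gap 0.0214 j [-0.42  0.42  0.03  1.18 -0.   -1.89]
offset cm [9.34 0.15 1.21] norm 9.4 yaw -2.6 (alt -182.6/177.4) | jaw now 174.1 j6 -1.89 t 12.6
```

servo_tool([
  {"offset":[1,0.1,0.6],"yaw":-2.6},
  {"offset":[3,0.1,1.2],"yaw":-2.6},
  {"offset":[5,0.1,1.2],"yaw":-2.6},
  {"offset":[7,0.1,1.2],"yaw":-2.6},
  {"offset":[8.5,0.1,1.2],"yaw":-2.6},
  {"offset":[9.3,0.1,1.2],"yaw":-2.6},
  {"offset":[9.3,0.1,1.2],"yaw":-2.6},
  {"offset":[9.3,0.1,1.2],"yaw":-2.6},
])

```text
clock: 13.35
tcp_pos: [0.5925, -0.164, 0.0699]
orientation: [0.516, -0.484, 0.516, 0.484]
wrist_force: [0.1, -0.9, -0.9]
finger_gap: 0.021
```

```bash
python3 -c "
from h import *
st(); go(*tw(0,-.148),.068,176.75); snap('scene','7',(300,150,440,250),5); snap('top','7',(280,180,400,260),6)"
```

```text
t 13.3 tcp [ 0.5925 -0.164   0.0699] track [ 0.0011 -0.1487] F [ 0.1 -0.9 -0.9] gap 0.021 j [-0.4   0.48 -0.11  0.98 -0.   -1.91]
offset cm [0.19 0.11 0.07] norm 0.2 yaw -0.4 (alt -180.4/179.6) | jaw now 176.4 j6 -1.91 t 13.3
```

View pics/scene7.png

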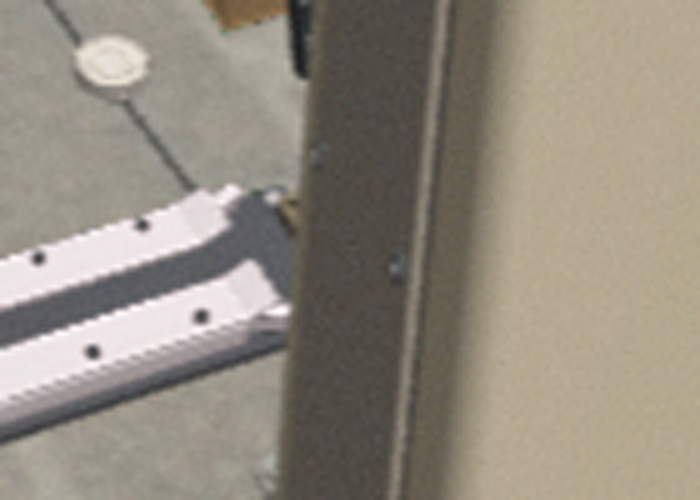

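View pics/top7.png

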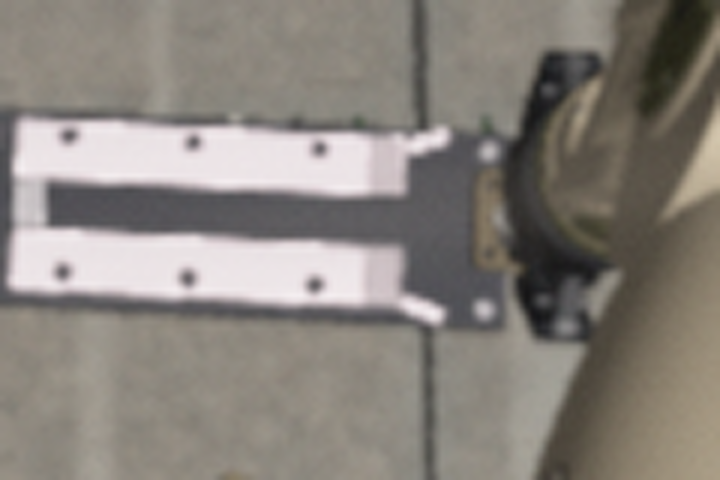

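The top view shows the flange at (490,218), square to the track and within 1–2 mm of the slot centre line. I'm sliding it in.

servo_tool([
  {"offset":[0.4,0.1,0],"yaw":-0.3},
  {"offset":[0.4,0.1,1.2],"yaw":-0.3},
  {"offset":[0.4,0.1,2.4],"yaw":-0.3},
  {"offset":[0.4,0.1,3.6],"yaw":-0.3},
  {"offset":[0.4,0.1,4.8],"yaw":-0.3},
  {"offset":[0.4,0.1,6],"yaw":-0.3},
  {"offset":[0.4,0.1,7.2],"yaw":-0.3},
  {"offset":[0.4,0.1,8.4],"yaw":-0.3},
])

```text
clock: 14.25
tcp_pos: [0.5961, -0.0787, 0.0655]
orientation: [0.514, -0.485, 0.514, 0.486]
wrist_force: [-2.3, -0.2, -0.9]
finger_gap: 0.0211
```

```bash
python3 -c "
from h import *
st(); go(*tw(0,.062),.064,176.75)"
```

```text
t 14.2 tcp [ 0.5961 -0.0787  0.0655] track [-0.0001 -0.0633] F [-2.3 -0.2 -0.9] gap 0.0211 j [-0.26  0.46 -0.16  0.95 -0.   -1.78]
offset cm [ 0.15 -0.   12.53] norm 12.5 yaw -0.1 (alt -180.1/179.9) | jaw now 176.7 j6 -1.78 t 14.2
```

servo_tool([
  {"offset":[0.1,0,1.6],"yaw":0},
  {"offset":[0.1,0,3.2],"yaw":0},
  {"offset":[0.1,0,4.8],"yaw":0},
  {"offset":[0.1,0,6.4],"yaw":0},
  {"offset":[0.1,0,8],"yaw":0},
  {"offset":[0.1,0,9.6],"yaw":0},
  {"offset":[0.1,0,11.2],"yaw":0},
  {"offset":[0.1,0,11.8],"yaw":0},
])

```text
clock: 15.05
tcp_pos: [0.6032, 0.0399, 0.0646]
orientation: [0.514, -0.486, 0.514, 0.486]
wrist_force: [-4.0, -0.2, -1.4]
finger_gap: 0.0211
```

servo_tool([
  {"offset":[0,0,0.2],"yaw":0},
  {"offset":[0,0,0.4],"yaw":0},
  {"offset":[0,0,0.6],"yaw":0},
  {"offset":[0,0,0.8],"yaw":0},
  {"offset":[0,0,0.9],"yaw":0},
  {"offset":[0,0,1.0],"yaw":0},
  {"offset":[0,0,1.0],"yaw":0},
  {"offset":[0,0,1.0],"yaw":0},
])

```text
clock: 15.85
tcp_pos: [0.6039, 0.0477, 0.0647]
orientation: [0.514, -0.485, 0.514, 0.485]
wrist_force: [-4.9, -0.6, -1.6]
finger_gap: 0.0211
```

```bash
python3 -c "
from h import *
st(); snap('top','8',(260,170,400,270),5)"
```

```text
t 15.8 tcp [0.6039 0.0477 0.0647] track [0.0005 0.0633] F [-4.9 -0.6 -1.6] gap 0.0211 j [-0.05  0.47 -0.15  0.96 -0.   -1.57]
```

View pics/top8.png

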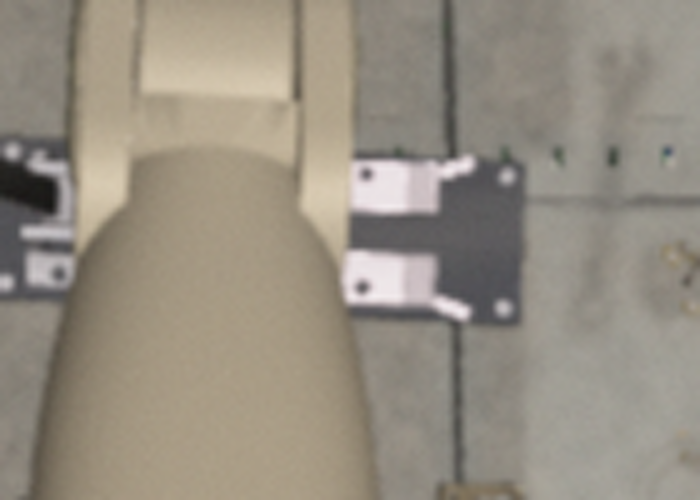

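servo_tool([
  {"offset":[0,0.1,0.1],"yaw":0},
  {"offset":[0,0.1,0.2],"yaw":0},
  {"offset":[0,0.1,0.3],"yaw":0},
  {"offset":[0,0.1,0.4],"yaw":0},
  {"offset":[0,0.1,0.5],"yaw":0},
  {"offset":[0,0.1,0.5],"yaw":0},
  {"offset":[0,0.1,0.5],"yaw":0},
  {"offset":[0,0.1,0.5],"yaw":0},
])

```text
clock: 16.7
tcp_pos: [0.6035, 0.0528, 0.0648]
orientation: [0.514, -0.485, 0.514, 0.485]
wrist_force: [-2.4, 0.2, -1.4]
finger_gap: 0.021
```

```bash
python3 -c "
from h import *
st()"
```

```text
t 16.7 tcp [0.6035 0.0528 0.0648] track [-0.0002  0.0684] F [-2.4  0.2 -1.4] gap 0.021 j [-0.05  0.47 -0.15  0.96 -0.   -1.56]
```

servo_tool([
  {"offset":[0,0.1,0.1],"yaw":0},
  {"offset":[0,0.1,0.2],"yaw":0},
  {"offset":[0,0.1,0.3],"yaw":0},
  {"offset":[0,0.1,0.4],"yaw":0},
  {"offset":[0,0.1,0.5],"yaw":0},
  {"offset":[0,0.1,0.5],"yaw":0},
  {"offset":[0,0.1,0.5],"yaw":0},
  {"offset":[0,0.1,0.5],"yaw":0},
])

```text
clock: 17.5
tcp_pos: [0.6038, 0.0561, 0.0648]
orientation: [0.514, -0.486, 0.515, 0.484]
wrist_force: [1.9, -7.1, -4.1]
finger_gap: 0.0215
```

```bash
python3 -c "
from h import *
st()"
```

```text
t 17.5 tcp [0.6038 0.0561 0.0648] track [-0.      0.0718] F [ 1.9 -7.1 -4.1] gap 0.0215 j [-0.04  0.47 -0.15  0.95 -0.   -1.55]
```

servo_tool([
  {"offset":[0,0,-0.2],"yaw":0},
  {"offset":[0,0,-0.2],"yaw":0},
  {"offset":[0,0,-0.2],"yaw":0},
  {"offset":[0,0,-0.2],"yaw":0},
  {"offset":[0,0,-0.2],"yaw":0},
  {"offset":[-3,0,-0.2],"yaw":0},
  {"offset":[-6,0,-0.2],"yaw":0},
  {"offset":[-10,0,-0.2],"yaw":0},
], claw=0.55)

```text
clock: 18.3
tcp_pos: [0.6013, 0.0561, 0.1643]
orientation: [0.513, -0.485, 0.515, 0.486]
wrist_force: [0.3, -0.4, 0.9]
finger_gap: 0.0471
```

```bash
python3 -c "
from h import *
st(); go(.4288,-.1375,.18,89.6)"
```

```text
t 18.3 tcp [0.6013 0.0561 0.1643] track [-0.0026  0.0716] F [ 0.3 -0.4  0.9] gap 0.0471 j [-0.04  0.4   0.    1.18  0.   -1.55]
offset cm [ -1.52  16.11 -20.32] norm 26.0 yaw 87.1 (alt -92.9/267.1) | jaw now 176.7 j6 -1.55 t 18.3
```

servo_tool([
  {"offset":[-2,2.5,-3.5],"yaw":8},
  {"offset":[-2,5,-7],"yaw":16},
  {"offset":[-2,8,-11],"yaw":24},
  {"offset":[-2,11,-14.5],"yaw":32},
  {"offset":[-2,14,-18],"yaw":40},
  {"offset":[-2,16.1,-20.3],"yaw":48},
  {"offset":[-2,16.1,-20.3],"yaw":56},
  {"offset":[-2,16.1,-20.3],"yaw":64},
])

```text
clock: 19.1
tcp_pos: [0.4293, -0.1382, 0.1851]
orientation: [0.694, -0.136, 0.694, 0.136]
wrist_force: [0.4, -0.3, -0.4]
finger_gap: 0.047
```

```bash
python3 -c "
from h import *
st(); snap('scene','9',(230,150,390,290),4.5); snap('top','9',(240,180,400,290),5)
d=np.load('top9.npy'); heads('top',d,(260,195,345,235),.085,.105); heads('top',d,(280,255,345,285))
flanges('top',np.load('top9_im.npy'))
d=np.load('scene9.npy'); heads('scene',d,(275,170,370,235),.085,.105); heads('scene',d,(305,225,370,285))
"
```

```text
t 19.1 tcp [ 0.4293 -0.1382  0.1851] track [-0.1632 -0.1322] F [ 0.4 -0.3 -0.4] gap 0.047 j [-0.49  0.09 -0.34  1.13  0.   -0.88]
top head px [323.6 212.2] pos [ 0.6007 -0.0363  0.0913] plane [ 0.6017 -0.0373  0.082 ]
top head px [323.  267.4] pos [ 0.4456 -0.0329  0.0808] plane [ 0.4457 -0.0328  0.082 ]
top head px [290.5 272. ] pos [0.4336 0.0588 0.0802] plane [0.4337 0.0588 0.082 ]
top [312 258  20  19 136] ctr [444.2 -35.7] size [50.1 36.1] long deg 53.6
top [397 261  23  39 274] ctr [ 400.1 -303.3] size [ 36.6 131.2] long deg 153.6
top [282 264  18  16 150] ctr [432.2  57. ] size [50.  36.6] long deg 73.0
top [348 267  17  12 108] ctr [ 427.7 -139. ] size [48.4 32.6] long deg 89.6
scene head px [325.1 193.4] pos [ 0.598  -0.0385  0.0908] plane [ 0.6042 -0.043   0.082 ]
scene head px [278.4 214.3] pos [0.5838 0.0997 0.0962] plane [0.5936 0.0949 0.082 ]
scene head px [356.4 242.4] pos [ 0.4435 -0.0355  0.0798] plane [ 0.4424 -0.0344  0.082 ]
scene head px [324.6 260.9] pos [0.4312 0.0567 0.0804] plane [0.4304 0.0573 0.082 ]
```

View pics/scene9.png

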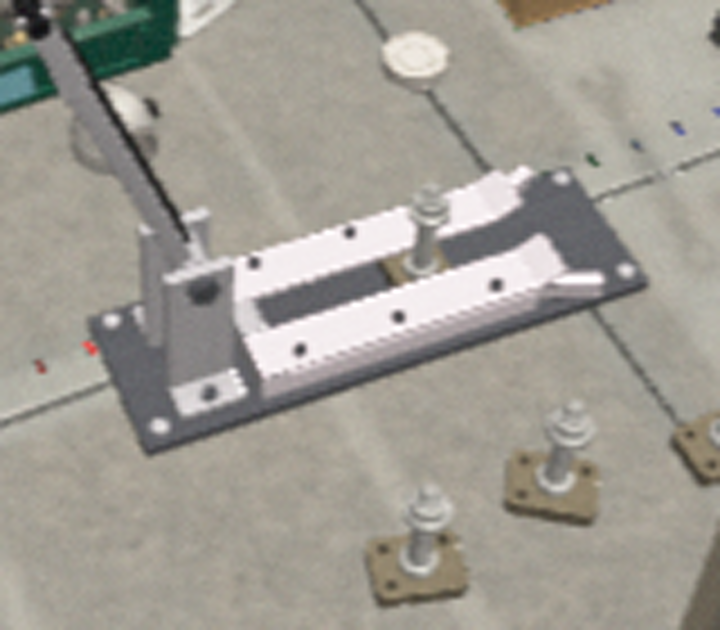

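View pics/top9.png

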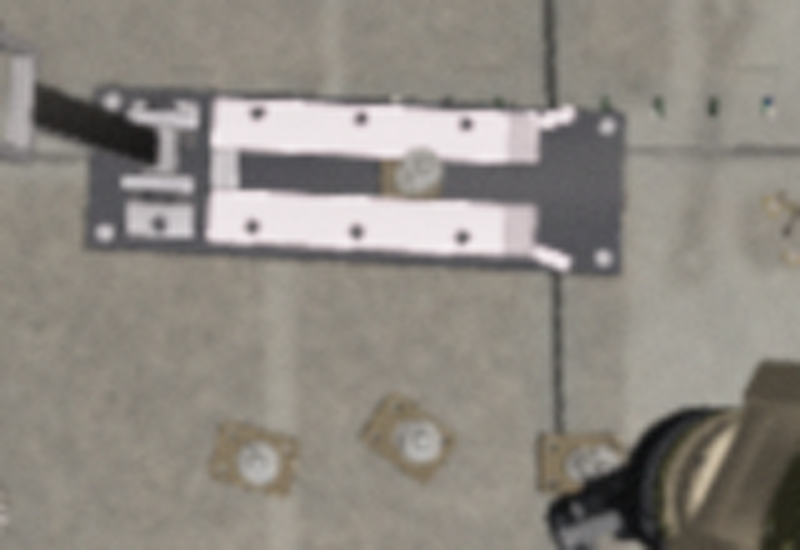

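The scene view shows the first spindle upright with its flange under the lips, but at mid-track, (430,215) in the zoom, not at the stop. It was held up to the stop and then moved after release. The next spindle can push it along, so I'm picking the one at (590,465) in the top zoom now.

servo_tool([
  {"offset":[0,0,0],"yaw":8},
  {"offset":[1,0,0],"yaw":16},
  {"offset":[4,0,0],"yaw":23},
  {"offset":[7,0,0],"yaw":23},
  {"offset":[10,0,0],"yaw":23},
  {"offset":[12.5,0,0],"yaw":23},
  {"offset":[13.4,0,0],"yaw":23},
  {"offset":[13.4,0,0],"yaw":23},
])

```text
clock: 20.0
tcp_pos: [0.4292, -0.1367, 0.0498]
orientation: [0.706, 0.002, 0.708, -0.001]
wrist_force: [0.8, 0.6, 0.8]
finger_gap: 0.047
```

servo_tool([
  {"offset":[0,0,0],"yaw":0},
  {"offset":[0,0,0],"yaw":0},
  {"offset":[0,0,0],"yaw":0},
  {"offset":[0,0,0],"yaw":0},
  {"offset":[0,0,0],"yaw":0},
  {"offset":[0,0,0],"yaw":0},
  {"offset":[0,0,0],"yaw":0},
  {"offset":[0,0,0],"yaw":0},
], claw=0, force=50)

```text
clock: 20.8
tcp_pos: [0.4312, -0.1385, 0.0521]
orientation: [0.708, 0.001, 0.706, -0.003]
wrist_force: [-0.7, -2.0, 6.1]
finger_gap: 0.0212
```

servo_tool([
  {"offset":[-2,0,0],"yaw":0},
  {"offset":[-5,0,0],"yaw":0},
  {"offset":[-8,0,0],"yaw":0},
  {"offset":[-11,0,0],"yaw":0},
  {"offset":[-11,0,0],"yaw":0},
  {"offset":[-11,0,0],"yaw":0},
  {"offset":[-11,0,0],"yaw":0},
  {"offset":[-11,0,0],"yaw":0},
])

```text
clock: 21.6
tcp_pos: [0.429, -0.1369, 0.1593]
orientation: [0.706, 0.002, 0.708, -0.001]
wrist_force: [-0.8, 0.2, -1.5]
finger_gap: 0.0214
```

```bash
python3 -c "
from h import *
st(); go(*tw(0,-.16),.16,176.75); snap('top','10',(280,180,440,300),5)"
```

```text
t 21.6 tcp [ 0.429  -0.1369  0.1593] track [-0.1636 -0.1309] F [-0.8  0.2 -1.5] gap 0.0214 j [-0.49  0.11 -0.39  1.07  0.   -0.48]
offset cm [-0.11 -3.74 16.19] norm 16.6 yaw -87.1 (alt -267.1/92.9) | jaw now 89.7 j6 -0.48 t 21.6
```

View pics/top10.png

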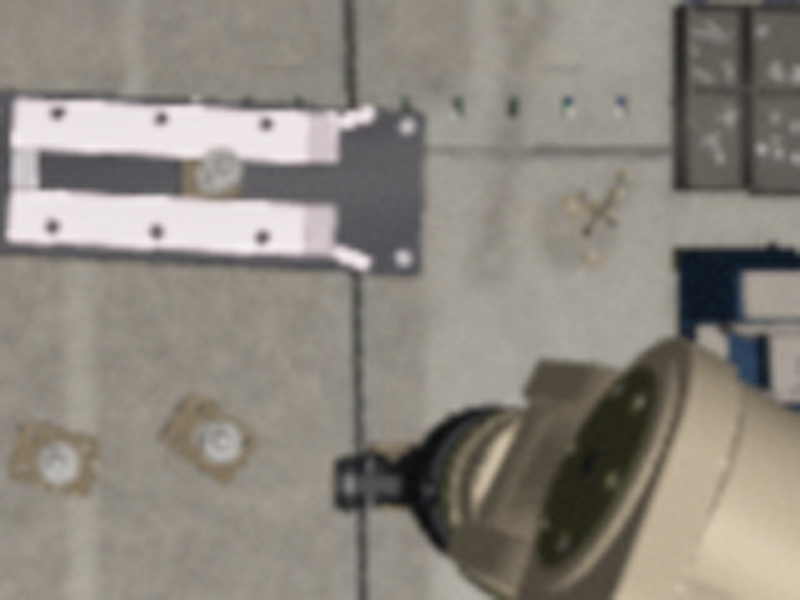

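The second spindle is held (gap 21 mm) and the first is still at mid-track. I'm carrying this one to the apron.

servo_tool([
  {"offset":[0,-1,3],"yaw":-8},
  {"offset":[0,-2,7],"yaw":-16},
  {"offset":[0,-3,11],"yaw":-24},
  {"offset":[0,-3.7,14],"yaw":-32},
  {"offset":[0,-3.7,16.2],"yaw":-40},
  {"offset":[0,-3.7,16.2],"yaw":-48},
  {"offset":[0,-3.7,16.2],"yaw":-56},
  {"offset":[0,-3.7,16.2],"yaw":-64},
])

```text
clock: 22.45
tcp_pos: [0.5914, -0.175, 0.159]
orientation: [0.599, -0.374, 0.6, 0.376]
wrist_force: [-0.4, 0.8, -1.4]
finger_gap: 0.0212
```

```bash
python3 -c "
from h import *
st(); go(*tw(0,-.148),.067,176.75);"
```

```text
t 22.4 tcp [ 0.5914 -0.175   0.159 ] track [ 0.0007 -0.1598] F [-0.4  0.8 -1.4] gap 0.0212 j [-0.42  0.42  0.03  1.18 -0.   -1.54]
offset cm [9.2  0.49 1.06] norm 9.3 yaw -22.7 (alt -202.7/157.3) | jaw now 154.0 j6 -1.54 t 22.4
```

servo_tool([
  {"offset":[0,0.2,0.5],"yaw":-8},
  {"offset":[1,0.5,1.1],"yaw":-16},
  {"offset":[3,0.5,1.1],"yaw":-22.7},
  {"offset":[5,0.5,1.1],"yaw":-22.7},
  {"offset":[7,0.5,1.1],"yaw":-22.7},
  {"offset":[8.5,0.5,1.1],"yaw":-22.7},
  {"offset":[9.2,0.5,1.1],"yaw":-22.7},
  {"offset":[9.2,0.5,1.1],"yaw":-22.7},
])

```text
clock: 23.25
tcp_pos: [0.5909, -0.1628, 0.0668]
orientation: [0.515, -0.483, 0.516, 0.485]
wrist_force: [-0.7, -0.0, -1.3]
finger_gap: 0.0209
```

```bash
python3 -c "
from h import *
st(); go(*tw(0,-.148),.064,176.75); snap('top','11',(280,180,400,260),6)"
```

```text
t 23.2 tcp [ 0.5909 -0.1628  0.0668] track [-0.0005 -0.1476] F [-0.7 -0.  -1.3] gap 0.0209 j [-0.4   0.48 -0.12  0.97 -0.   -1.91]
offset cm [ 0.28 -0.05 -0.04] norm 0.3 yaw -0.4 (alt -180.4/179.6) | jaw now 176.4 j6 -1.91 t 23.2
```

View pics/top11.png

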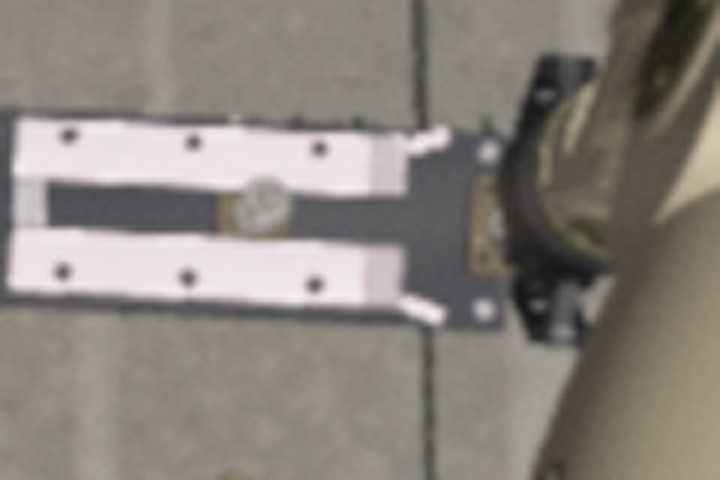

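The flange is aligned at (488,224). I'm sliding it in.

servo_tool([
  {"offset":[0.2,0,0],"yaw":-0.4},
  {"offset":[0.2,0,1.2],"yaw":-0.4},
  {"offset":[0.2,0,2.4],"yaw":-0.4},
  {"offset":[0.2,0,3.6],"yaw":-0.4},
  {"offset":[0.2,0,4.8],"yaw":-0.4},
  {"offset":[0.2,0,6],"yaw":-0.4},
  {"offset":[0.2,0,7.2],"yaw":-0.4},
  {"offset":[0.2,0,8.4],"yaw":-0.4},
])

```text
clock: 24.1
tcp_pos: [0.5967, -0.079, 0.0653]
orientation: [0.513, -0.486, 0.515, 0.486]
wrist_force: [2.6, -8.7, -21.5]
finger_gap: 0.021
```

```bash
python3 -c "
from h import *
st(); go(*tw(0,.026),.064,176.75)"
```

```text
t 24.1 tcp [ 0.5967 -0.079   0.0653] track [ 0.0006 -0.0636] F [  2.6  -8.7 -21.5] gap 0.021 j [-0.26  0.46 -0.15  0.96 -0.   -1.78]
offset cm [0.11 0.05 8.96] norm 9.0 yaw 0.0 (alt -180.0/180.0) | jaw now 176.8 j6 -1.78 t 24.1
```

servo_tool([
  {"offset":[0.1,0,0],"yaw":0},
  {"offset":[0.2,0,0],"yaw":0},
  {"offset":[0.2,0,0],"yaw":0},
  {"offset":[0.2,0,0],"yaw":0},
  {"offset":[0.2,0,0],"yaw":0},
  {"offset":[0.2,0,0],"yaw":0},
  {"offset":[0.2,0,0],"yaw":0},
  {"offset":[0.2,0,0],"yaw":0},
])

```text
clock: 24.9
tcp_pos: [0.5975, -0.0796, 0.0648]
orientation: [0.514, -0.486, 0.514, 0.486]
wrist_force: [0.2, -1.0, -5.3]
finger_gap: 0.0211
```

```bash
python3 -c "
from h import *
st(); go(*tw(0,.026),.064,176.75);snap('scene','12',(260,140,390,240),5)"
```

```text
t 24.9 tcp [ 0.5975 -0.0796  0.0648] track [ 0.0013 -0.0641] F [ 0.2 -1.  -5.3] gap 0.0211 j [-0.27  0.46 -0.16  0.95 -0.   -1.78]
offset cm [0.08 0.13 9.01] norm 9.0 yaw 0.0 (alt -180.0/180.0) | jaw now 176.8 j6 -1.78 t 24.9
```

View pics/scene12.png

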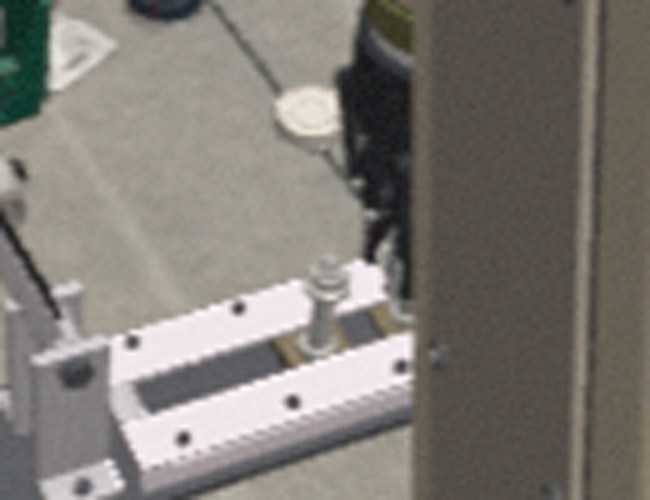

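servo_tool([
  {"offset":[0.05,0.1,0.3],"yaw":0},
  {"offset":[0.1,0.1,0.6],"yaw":0},
  {"offset":[0.1,0.1,0.9],"yaw":0},
  {"offset":[0.1,0.1,1.2],"yaw":0},
  {"offset":[0.1,0.1,1.5],"yaw":0},
  {"offset":[0.1,0.1,1.8],"yaw":0},
  {"offset":[0.1,0.1,2.1],"yaw":0},
  {"offset":[0.1,0.1,2.4],"yaw":0},
])

```text
clock: 25.75
tcp_pos: [0.5981, -0.0702, 0.0628]
orientation: [0.509, -0.49, 0.524, 0.476]
wrist_force: [-1.8, -52.8, -20.6]
finger_gap: 0.0208
```

```bash
python3 -c "
from h import *
st()"
```

```text
t 25.8 tcp [ 0.5981 -0.0702  0.0628] track [ 0.0014 -0.0547] F [ -1.8 -52.8 -20.6] gap 0.0208 j [-0.24  0.46 -0.16  0.94 -0.03 -1.74]
```

servo_tool([
  {"offset":[0,0,-0.4],"yaw":0},
  {"offset":[0,0,-0.8],"yaw":0},
  {"offset":[0,0,-1.2],"yaw":0},
  {"offset":[0,0,-1.6],"yaw":0},
  {"offset":[0,0,-1.6],"yaw":0},
  {"offset":[0,0,-1.6],"yaw":0},
  {"offset":[0,0,-1.6],"yaw":0},
  {"offset":[0,0,-1.6],"yaw":0},
])

```text
clock: 26.55
tcp_pos: [0.5977, -0.0743, 0.0639]
orientation: [0.513, -0.487, 0.515, 0.483]
wrist_force: [1.0, -10.4, -8.2]
finger_gap: 0.0213
```

```bash
python3 -c "
from h import *
st();snap('scene','13',(260,140,390,240),6);snap('top','13',(260,180,380,260),6)"
```

```text
t 26.6 tcp [ 0.5977 -0.0743  0.0639] track [ 0.0013 -0.0588] F [  1.  -10.4  -8.2] gap 0.0213 j [-0.25  0.46 -0.16  0.95 -0.01 -1.77]
```

View pics/scene13.png

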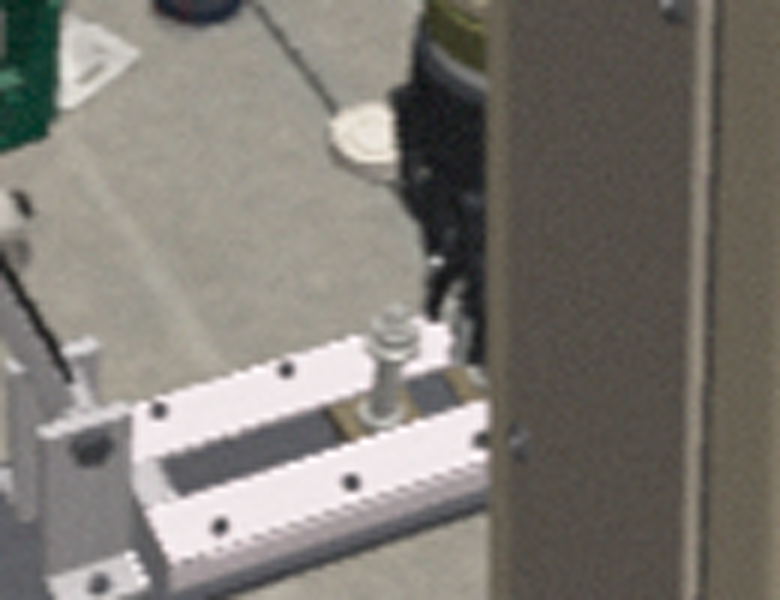

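View pics/top13.png

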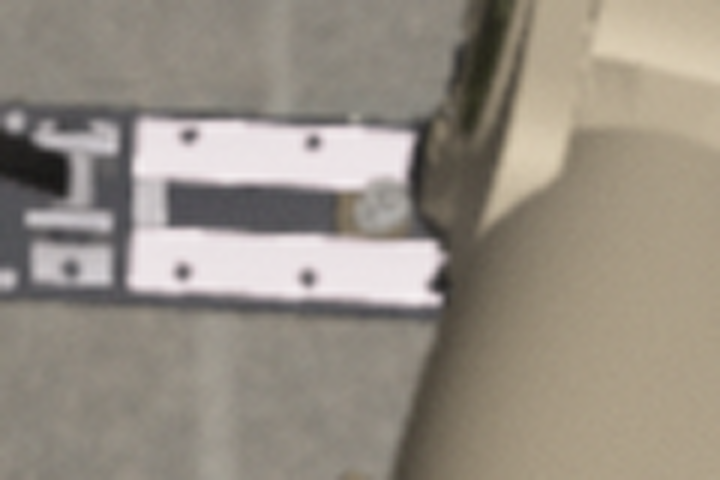

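Run:
```python
from h import *
def q(n,u,v,z,ox,oy,s): return wt(onplane(n,np.array([ox+u/s-.4]),np.array([oy+v/s-.4]),z)[0]).round(4)
print("C on apron front edge", q("top",470,222,.026,280,180,6), "D7 front", q("top",474,218,.026,280,180,6))
print("D flange front edge top13",q("top",337,210,.022,260,180,6))
print("D head",q("top",381,205,.096,260,180,6))
for nm,(u,v) in dict(Dfront=(330,410),Dshank_base=(382,412),Drear=(412,395),Cfront=(445,375),Cshank=(478,378)).items(): print(nm,q("scene",u,v,.022,260,140,6))
```

```text
C on apron front edge [ 0.0015 -0.1306] D7 front [ 0.0037 -0.1325]
D flange front edge top13 [ 0.0016 -0.0047]
D head [-0.0028 -0.0188]
Dfront [ 0.0142 -0.0065]
Dshank_base [ 0.0046 -0.0277]
Drear [ 0.0084 -0.0446]
Cfront [ 0.0133 -0.0638]
Cshank [ 0.0062 -0.0769]
```

C's base stuck at the mouth while the TCP went ahead, so it is tilting. The likely cause is that it was carried too high and caught the lip edge. I'm backing out to the apron to re-seat it.

servo_tool([
  {"offset":[0,0,-1],"yaw":0},
  {"offset":[0,0,-2],"yaw":0},
  {"offset":[0,0,-3.2],"yaw":0},
  {"offset":[0,0,-4.4],"yaw":0},
  {"offset":[0,0,-5.6],"yaw":0},
  {"offset":[0,0,-6.8],"yaw":0},
  {"offset":[0,0,-8],"yaw":0},
  {"offset":[0,0,-8],"yaw":0},
])

```text
clock: 27.45
tcp_pos: [0.5928, -0.1533, 0.0641]
orientation: [0.514, -0.486, 0.514, 0.485]
wrist_force: [-0.7, 0.7, 4.8]
finger_gap: 0.021
```

```bash
python3 -c "
from h import *
st();go(*tw(0,-.142),.0626,176.75);snap('top','14',(280,180,400,260),6)"
```

```text
t 27.4 tcp [ 0.5928 -0.1533  0.0641] track [ 0.0008 -0.138 ] F [-0.7  0.7  4.8] gap 0.021 j [-0.38  0.48 -0.13  0.96 -0.   -1.9 ]
offset cm [ 0.15  0.08 -0.4 ] norm 0.4 yaw -0.1 (alt -180.1/179.9) | jaw now 176.7 j6 -1.9 t 27.4
```

View pics/top14.png

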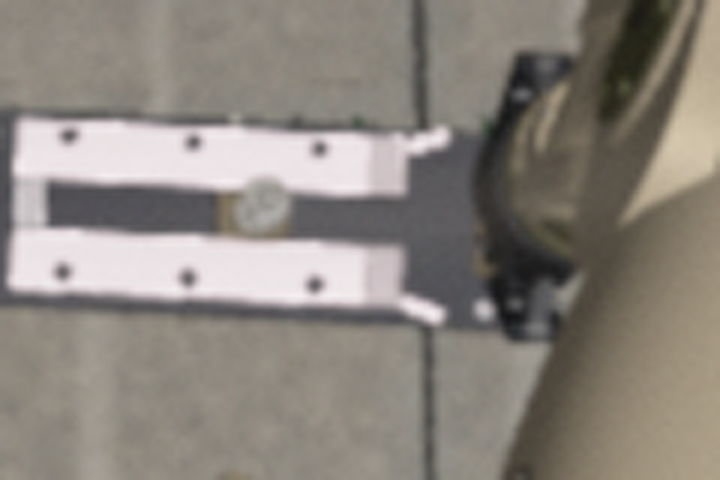

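servo_tool([
  {"offset":[0,0.1,0.4],"yaw":0},
  {"offset":[0,0.1,0.8],"yaw":0},
  {"offset":[0,0.1,1],"yaw":0},
  {"offset":[0,0.1,1],"yaw":0},
  {"offset":[0,0.1,1],"yaw":0},
  {"offset":[0,0.1,1],"yaw":0},
  {"offset":[0,0.1,1],"yaw":0},
  {"offset":[0,0.1,1],"yaw":0},
])

```text
clock: 28.3
tcp_pos: [0.592, -0.1413, 0.0639]
orientation: [0.514, -0.486, 0.514, 0.486]
wrist_force: [-0.6, -0.4, 5.8]
finger_gap: 0.0214
```

servo_tool([
  {"offset":[0,0,0],"yaw":0},
  {"offset":[0,0,0],"yaw":0},
  {"offset":[0,0,0],"yaw":0},
  {"offset":[0,0,0],"yaw":0},
  {"offset":[0,0,0],"yaw":0},
  {"offset":[0,0,0],"yaw":0},
  {"offset":[0,0,0],"yaw":0},
  {"offset":[0,0,0],"yaw":0},
], claw=0.35)

```text
clock: 29.1
tcp_pos: [0.592, -0.1413, 0.0637]
orientation: [0.514, -0.486, 0.514, 0.486]
wrist_force: [-1.0, 0.5, -0.4]
finger_gap: 0.0298
```

servo_tool([
  {"offset":[-3,0,0],"yaw":0},
  {"offset":[-7,0,0],"yaw":0},
  {"offset":[-11,0,0],"yaw":0},
  {"offset":[-15,0,-4],"yaw":0},
  {"offset":[-15,0,-8],"yaw":0},
  {"offset":[-15,2,-10],"yaw":0},
  {"offset":[-15,4,-10],"yaw":0},
  {"offset":[-15,4,-10],"yaw":0},
])

```text
clock: 29.9
tcp_pos: [0.5444, -0.2394, 0.2139]
orientation: [0.514, -0.485, 0.515, 0.486]
wrist_force: [0.9, -0.5, 0.2]
finger_gap: 0.0299
```

```bash
python3 -c "
from h import *
st();snap('top','15',(280,180,400,260),6);snap('scene','15',(260,140,420,260),5)
d=np.load('top15.npy'); heads('top',d,(300,195,370,235),.085,.105)"
```

```text
t 29.9 tcp [ 0.5444 -0.2394  0.2139] track [-0.0426 -0.2267] F [ 0.9 -0.5  0.2] gap 0.0299 j [-0.55  0.36  0.07  1.28 -0.   -2.06]
top head px [323.8 212. ] pos [ 0.6014 -0.0369  0.0907] plane [ 0.6023 -0.0378  0.082 ]
```

View pics/top15.png

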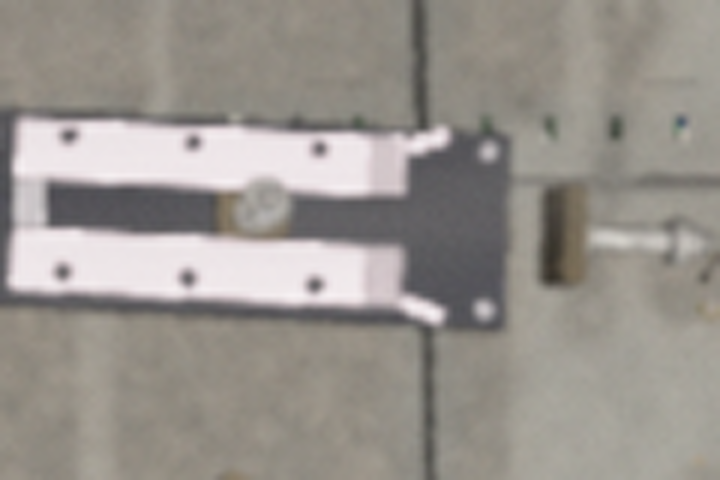

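View pics/scene15.png

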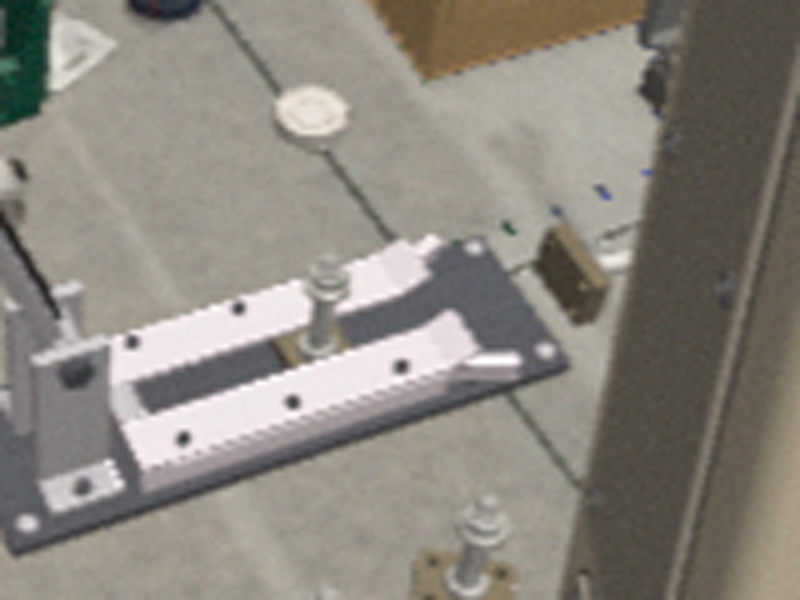

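Both views show C lying on its side beyond the apron: flange on edge at (562,235) in the top zoom, head toward -y. D still stands at mid-track. I need to measure C so I can stand it up again.

Run:
```python
from h import *
im=np.load('top15_im.npy'); d=np.load('top15.npy'); P=cloud('top',d)
cv2.imwrite('pics/t15z.png',cv2.resize(im[195:245,360:430,::-1],None,fx=10,fy=10,interpolation=cv2.INTER_CUBIC))
z=P[...,2]
m=(z>0.010); k=np.zeros_like(m); k[200:235,369:415]=m[200:235,369:415]
n,l,stt,ce=cv2.connectedComponentsWithStats(k.astype(np.uint8))
for i in range(1,n):
    if stt[i,4]>8: 
        Q=P[l==i]; print(stt[i],Q.min(0).round(3),Q.max(0).round(3))
for u in range(368,412,2):
    c=P[210:230,u]; mm=c[:,2]>.011
    if mm.any(): print(u, "n",mm.sum(),"ctr",c[mm].mean(0).round(4),"zmax",c[mm][:,2].max().round(3),"track",wt(c[mm].mean(0)).round(4))
```

```text
[406 203   9  32 136] [ 0.481 -0.236  0.222] [0.601 0.09  1.221]
[370 210  30  17 216] [ 0.481 -0.271  0.01 ] [0.613 0.09  1.221]
370 n 2 ctr [ 0.5998 -0.1852  0.0132] zmax 0.014 track [ 0.0096 -0.1694]
372 n 17 ctr [ 0.5895 -0.1879  0.0264] zmax 0.031 track [-0.0006 -0.1727]
374 n 17 ctr [ 0.5886 -0.1917  0.0357] zmax 0.04 track [-0.0012 -0.1765]
376 n 17 ctr [ 0.5886 -0.1978  0.0348] zmax 0.037 track [-0.0008 -0.1827]
378 n 4 ctr [ 0.5883 -0.207   0.0215] zmax 0.024 track [-0.0007 -0.1919]
380 n 4 ctr [ 0.5885 -0.2137  0.0189] zmax 0.021 track [-1.000e-04 -1.985e-01]
382 n 4 ctr [ 0.5881 -0.2189  0.0223] zmax 0.025 track [-1.000e-04 -2.037e-01]
384 n 5 ctr [ 0.5869 -0.2257  0.0189] zmax 0.021 track [-0.001  -0.2106]
386 n 4 ctr [ 0.5854 -0.2318  0.0183] zmax 0.02 track [-0.0021 -0.2168]
388 n 3 ctr [ 0.5872 -0.2389  0.0147] zmax 0.017 track [ 1.000e-04 -2.237e-01]
390 n 5 ctr [ 0.5645 -0.1773  0.2579] zmax 1.221 track [-0.0261 -0.1636]
392 n 8 ctr [ 0.5851 -0.2492  0.0208] zmax 0.026 track [-0.0015 -0.2342]
394 n 6 ctr [ 0.5849 -0.2549  0.0221] zmax 0.026 track [-0.0013 -0.2398]
396 n 4 ctr [ 0.5855 -0.263   0.0149] zmax 0.018 track [-0.0003 -0.2479]
398 n 3 ctr [ 0.584  -0.2693  0.014 ] zmax 0.017 track [-0.0014 -0.2542]
404 n 1 ctr [ 0.5994 -0.2889  0.0111] zmax 0.011 track [ 0.0151 -0.273 ]
406 n 4 ctr [ 0.5427 -0.1473  0.4738] zmax 1.221 track [-0.0495 -0.1348]
408 n 6 ctr [ 0.5663 -0.2286  0.2339] zmax 0.242 track [-0.0214 -0.2146]
410 n 7 ctr [ 0.5657 -0.2269  0.2541] zmax 0.262 track [-0.0221 -0.213 ]
```

View pics/t15z.png

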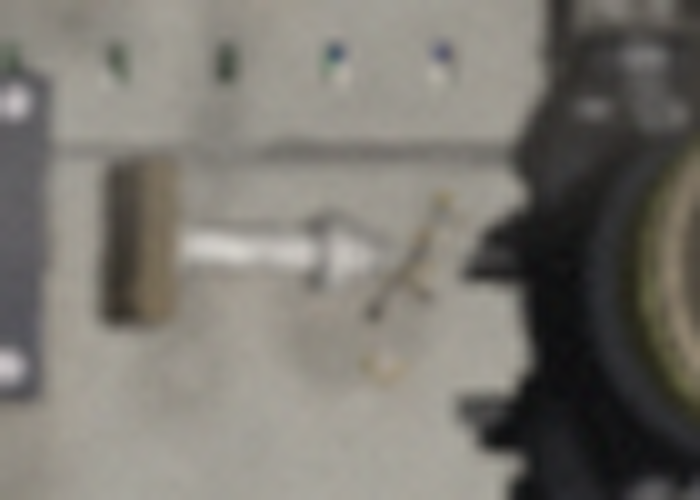

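```bash
python3 -c "
from h import *
go(*tw(-.001,-.241),.006,176.75)"
```

```text
offset cm [20.81 -3.93 -1.49] norm 21.2 yaw 0.0 (alt -180.0/180.0) | jaw now 176.8 j6 -2.06 t 30.0
```

servo_tool([
  {"offset":[3,-3,-1.2],"yaw":0},
  {"offset":[7,-3.9,-1.5],"yaw":0},
  {"offset":[11,-3.9,-1.5],"yaw":0},
  {"offset":[15,-3.9,-1.5],"yaw":0},
  {"offset":[18,-3.9,-1.5],"yaw":0},
  {"offset":[20,-3.9,-1.5],"yaw":0},
  {"offset":[20.8,-3.9,-1.5],"yaw":0},
  {"offset":[20.8,-3.9,-1.5],"yaw":0},
], claw=0.6)

```text
clock: 30.8
tcp_pos: [0.5845, -0.255, 0.0044]
orientation: [0.513, -0.485, 0.514, 0.487]
wrist_force: [-0.1, 0.0, 0.7]
finger_gap: 0.051
```

servo_tool([
  {"offset":[0,0,0],"yaw":0},
  {"offset":[0,0,0],"yaw":0},
  {"offset":[0,0,0],"yaw":0},
  {"offset":[0,0,0],"yaw":0},
  {"offset":[0,0,0],"yaw":0},
  {"offset":[0,0,0],"yaw":0},
  {"offset":[0,0,0],"yaw":0},
  {"offset":[0,0,0],"yaw":0},
], claw=0, force=20)

```text
clock: 31.6
tcp_pos: [0.5859, -0.2567, 0.0073]
orientation: [0.514, -0.487, 0.513, 0.485]
wrist_force: [1.8, 0.3, 6.2]
finger_gap: 0.0225
```

```bash
python3 -c "
from h import *
st()"
```

```text
t 31.6 tcp [ 0.5859 -0.2567  0.0073] track [-2.000e-04 -2.416e-01] F [1.8 0.3 6.2] gap 0.0225 j [-0.54  0.58 -0.12  0.87  0.   -2.05]
```

servo_tool([
  {"offset":[-2,0,-0.5],"yaw":0},
  {"offset":[-4,0,-1.5],"yaw":0},
  {"offset":[-6,0,-3],"yaw":0},
  {"offset":[-8,0,-4],"yaw":0},
  {"offset":[-10,0,-5],"yaw":0},
  {"offset":[-11,0,-5],"yaw":0},
  {"offset":[-11,0,-5],"yaw":0},
  {"offset":[-11,0,-5],"yaw":0},
])

```text
clock: 32.4
tcp_pos: [0.5812, -0.3051, 0.1147]
orientation: [0.514, -0.485, 0.514, 0.486]
wrist_force: [0.1, 0.0, -2.0]
finger_gap: 0.0222
```

```bash
python3 -c "
from h import *
st();snap('top','16',(320,180,440,270),6);snap('scene','16',(330,130,470,250),5)"
```

```text
t 32.4 tcp [ 0.5812 -0.3051  0.1147] track [-0.0022 -0.2902] F [ 0.1  0.  -2. ] gap 0.0222 j [-0.61  0.52  0.08  1.13 -0.   -2.12]
```

View pics/top16.png

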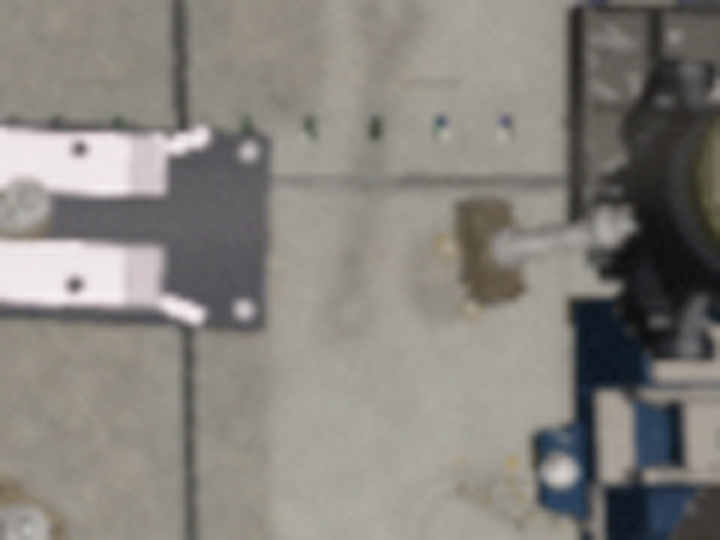

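View pics/scene16.png

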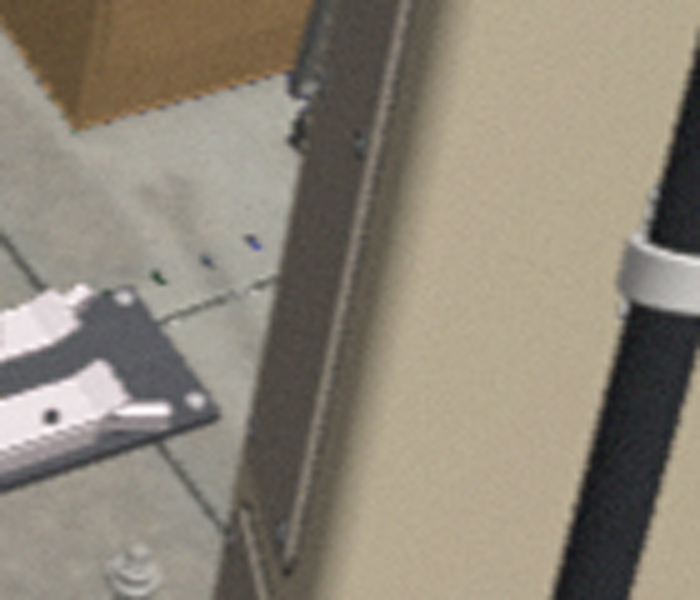

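Run:
```python
from h import *
d=np.load('top16.npy'); P=cloud('top',d)
for v in (214,217,220,223,226,229): print([tuple(np.r_[wt(P[v,u]),P[v,u,2]].round(3)) for u in range(396,426,3)])
z=P[180:270,400:480,2]
```

```text
[(np.float64(0.008), np.float64(-0.227), np.float64(0.087)), (np.float64(0.008), np.float64(-0.235), np.float64(0.089)), (np.float64(0.01), np.float64(-0.247), np.float64(0.078)), (np.float64(0.02), np.float64(-0.281), np.float64(-0.004)), (np.float64(0.02), np.float64(-0.29), np.float64(-0.004)), (np.float64(0.021), np.float64(-0.298), np.float64(-0.0)), (np.float64(0.021), np.float64(-0.306), np.float64(0.003)), (np.float64(0.018), np.float64(-0.306), np.float64(0.028)), (np.float64(0.007), np.float64(-0.282), np.float64(0.125)), (np.float64(0.007), np.float64(-0.291), np.float64(0.124))]
[(np.float64(-0.001), np.float64(-0.227), np.float64(0.088)), (np.float64(-0.0), np.float64(-0.235), np.float64(0.089)), (np.float64(0.001), np.float64(-0.246), np.float64(0.079)), (np.float64(0.003), np.float64(-0.258), np.float64(0.068)), (np.float64(0.011), np.float64(-0.289), np.float64(-0.001)), (np.float64(-0.0), np.float64(-0.265), np.float64(0.102)), (np.float64(-0.001), np.float64(-0.27), np.float64(0.113)), (np.float64(-0.002), np.float64(-0.274), np.float64(0.125)), (np.float64(-0.002),
[... 1841 characters left out ...]
-0.282), np.float64(0.125)), (np.float64(-0.028), np.float64(-0.28), np.float64(0.154))]
[(np.float64(-0.028), np.float64(-0.253), np.float64(-0.001)), (np.float64(-0.035), np.float64(-0.235), np.float64(0.09)), (np.float64(-0.034), np.float64(-0.245), np.float64(0.087)), (np.float64(-0.033), np.float64(-0.256), np.float64(0.078)), (np.float64(-0.026), np.float64(-0.29), np.float64(-0.001)), (np.float64(-0.025), np.float64(-0.299), np.float64(-0.002)), (np.float64(-0.025), np.float64(-0.307), np.float64(0.002)), (np.float64(-0.027), np.float64(-0.308), np.float64(0.026)), (np.float64(-0.028), np.float64(-0.311), np.float64(0.042)), (np.float64(-0.038), np.float64(-0.274), np.float64(0.172))]
```

The spindle hangs about 42° from vertical, flange at (490,250), with clear bench underneath. I'll lower it until the flange edge touches, then swing the head over that edge.

servo_tool([
  {"offset":[2,0,0],"yaw":0},
  {"offset":[4,0,0],"yaw":0},
  {"offset":[5,0,0],"yaw":0},
  {"offset":[5.2,0,0],"yaw":0},
  {"offset":[5.4,0,0],"yaw":0},
  {"offset":[5.6,0,0],"yaw":0},
  {"offset":[5.6,0,0],"yaw":0},
  {"offset":[5.6,0,0],"yaw":0},
])

```text
clock: 33.3
tcp_pos: [0.5821, -0.3062, 0.0605]
orientation: [0.514, -0.486, 0.514, 0.485]
wrist_force: [1.2, 0.9, -1.7]
finger_gap: 0.0223
```

```bash
python3 -c "
from h import *
st()"
```

```text
t 33.3 tcp [ 0.5821 -0.3062  0.0605] track [-0.0011 -0.2912] F [ 1.2  0.9 -1.7] gap 0.0223 j [-0.61  0.56  0.    1.01 -0.   -2.12]
```

servo_tool([
  {"offset":[0.2,0,0],"yaw":0},
  {"offset":[0.4,0,0],"yaw":0},
  {"offset":[0.6,0,0],"yaw":0},
  {"offset":[0.8,0,0],"yaw":0},
  {"offset":[0.8,0,0],"yaw":0},
  {"offset":[0.8,0,0],"yaw":0},
  {"offset":[0.8,0,0],"yaw":0},
  {"offset":[0.8,0,0],"yaw":0},
])

```text
clock: 34.1
tcp_pos: [0.5824, -0.3066, 0.0524]
orientation: [0.514, -0.486, 0.514, 0.485]
wrist_force: [0.1, -2.6, 4.2]
finger_gap: 0.0223
```

```bash
python3 -c "
from h import *
st()"
```

```text
t 34.1 tcp [ 0.5824 -0.3066  0.0524] track [-0.0008 -0.2916] F [ 0.1 -2.6  4.2] gap 0.0223 j [-0.61  0.57 -0.01  0.99 -0.   -2.12]
```

servo_tool([
  {"offset":[-0.3,0,0.7],"yaw":0},
  {"offset":[-0.5,0,1.4],"yaw":0},
  {"offset":[-0.6,0,2.0],"yaw":0},
  {"offset":[-0.65,0,2.6],"yaw":0},
  {"offset":[-0.7,0,3.2],"yaw":0},
  {"offset":[-0.65,0,3.8],"yaw":0},
  {"offset":[-0.6,0,4.4],"yaw":0},
  {"offset":[-0.5,0,5.0],"yaw":0},
])

```text
clock: 34.9
tcp_pos: [0.5846, -0.2554, 0.0566]
orientation: [0.514, -0.486, 0.514, 0.486]
wrist_force: [-0.3, 0.3, -1.1]
finger_gap: 0.0225
```

```bash
python3 -c "
from h import *
st();snap('top','17',(320,180,440,270),6)"
```

```text
t 34.9 tcp [ 0.5846 -0.2554  0.0566] track [-0.0016 -0.2404] F [-0.3  0.3 -1.1] gap 0.0225 j [-0.54  0.53 -0.06  0.98 -0.   -2.05]
```

View pics/top17.png

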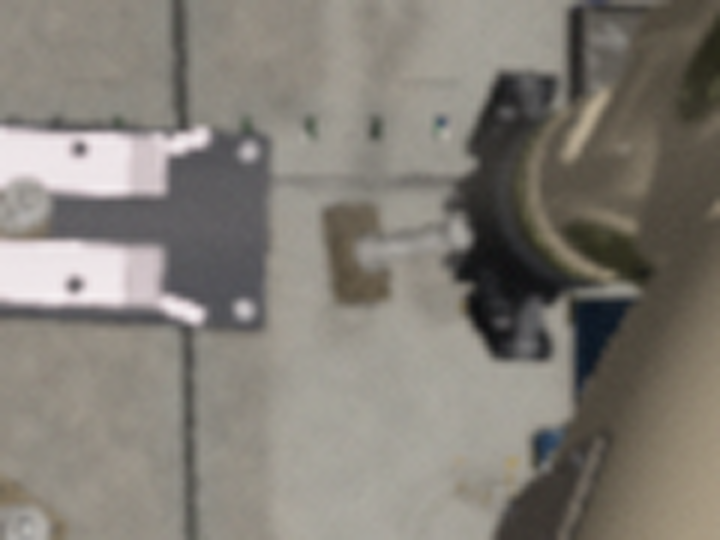

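The flange slid rather than pivoting and is still tilted, now at (355,255). Instead I'll raise it slightly and ease the grip in small steps, so gravity swings the flange down.

servo_tool([
  {"offset":[-0.5,0,0],"yaw":0},
  {"offset":[-1,0,0],"yaw":0},
  {"offset":[-1.5,0,0],"yaw":0},
  {"offset":[-1.5,0,0],"yaw":0},
  {"offset":[-1.5,0,0],"yaw":0},
  {"offset":[-1.5,0,0],"yaw":0},
  {"offset":[-1.5,0,0],"yaw":0},
  {"offset":[-1.5,0,0],"yaw":0},
], claw=0.265)

```text
clock: 35.75
tcp_pos: [0.5844, -0.256, 0.0715]
orientation: [0.514, -0.486, 0.514, 0.486]
wrist_force: [0.7, -0.7, -1.7]
finger_gap: 0.0224
```

```bash
cat >> h.py <<'E'
def tilt(tag,box):
    im,d=env.read_camera('top'); np.save(f"top{tag}.npy",d); np.save(f"top{tag}_im.npy",im)
    P=cloud('top',d); a,b,c,e=box; B=im.astype(int)
    m=(B[...,0]-B[...,2]>22)&(B.max(2)<190)&(P[...,2]>.008)&(P[...,2]<.16); k=np.zeros_like(m); k[b:e,a:c]=m[b:e,a:c]
    Q=P[k]; 
    if len(Q)<10: print("no flange",len(Q)); return
    T=np.c_[(Q[:,:2]-O)@EX,(Q[:,:2]-O)@EY,Q[:,2]]; c0=np.median(T,0); T=T[np.abs(T-c0).max(1)<.04]
    cc,*_=np.linalg.lstsq(np.c_[T[:,:2],np.ones(len(T))],T[:,2],rcond=None)
    print("flange n",len(T),"ctr",T.mean(0).round(4),"y range",T[:,1].min().round(3),T[:,1].max().round(3),"slope dz/dy deg",np.degrees(np.arctan(cc[1])).round(1),"dz/dx",np.degrees(np.arctan(cc[0])).round(1))
    cv2.imwrite(f"pics/top{tag}.png",cv2.resize(im[b-20:e+20,a-20:c+20,::-1],None,fx=6,fy=6,interpolation=cv2.INTER_CUBIC))
E
python3 -c "
from h import *
st();tilt('18',(368,205,400,236))"
```

```text
t 35.8 tcp [ 0.5844 -0.256   0.0715] track [-0.0018 -0.2409] F [ 0.7 -0.7 -1.7] gap 0.0224 j [-0.54  0.52 -0.04  1.01 -0.   -2.05]
flange n 98 ctr [-0.014  -0.2107  0.0282] y range -0.231 -0.195 slope dz/dy deg 27.5 dz/dx -10.9
```

View pics/top18.png

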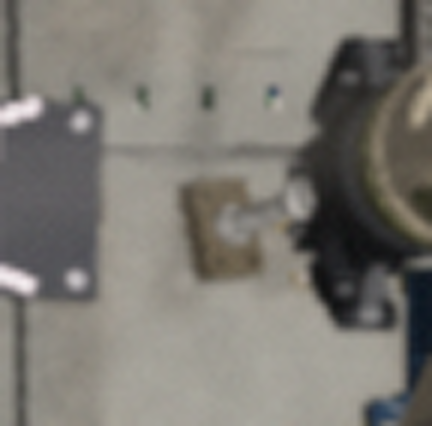

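The tilt is down to about 28°. I'm easing the grip a little more.

servo_tool([
  {"offset":[0,0,0],"yaw":0},
  {"offset":[0,0,0],"yaw":0},
  {"offset":[0,0,0],"yaw":0},
  {"offset":[0,0,0],"yaw":0},
  {"offset":[0,0,0],"yaw":0},
  {"offset":[0,0,0],"yaw":0},
  {"offset":[0,0,0],"yaw":0},
  {"offset":[0,0,0],"yaw":0},
], claw=0.268)

```text
clock: 36.6
tcp_pos: [0.5846, -0.256, 0.0717]
orientation: [0.514, -0.486, 0.514, 0.486]
wrist_force: [0.4, -0.7, -2.0]
finger_gap: 0.0231
```

```bash
python3 -c "
from h import *
st();tilt('19',(368,205,400,236))"
```

```text
t 36.6 tcp [ 0.5846 -0.256   0.0717] track [-0.0016 -0.241 ] F [ 0.4 -0.7 -2. ] gap 0.0231 j [-0.54  0.52 -0.04  1.01 -0.   -2.05]
flange n 103 ctr [-0.0142 -0.2191  0.0248] y range -0.24 -0.201 slope dz/dy deg 17.9 dz/dx -11.3
```

servo_tool([
  {"offset":[0,0,0],"yaw":0},
  {"offset":[0,0,0],"yaw":0},
  {"offset":[0,0,0],"yaw":0},
  {"offset":[0,0,0],"yaw":0},
  {"offset":[0,0,0],"yaw":0},
  {"offset":[0,0,0],"yaw":0},
  {"offset":[0,0,0],"yaw":0},
  {"offset":[0,0,0],"yaw":0},
], claw=0.271)

```text
clock: 37.45
tcp_pos: [0.5846, -0.256, 0.0717]
orientation: [0.514, -0.486, 0.514, 0.486]
wrist_force: [0.8, -0.0, -1.1]
finger_gap: 0.0237
```

```bash
python3 -c "
from h import *
st();tilt('20',(368,205,400,236))"
```

```text
t 37.5 tcp [ 0.5846 -0.256   0.0717] track [-0.0016 -0.241 ] F [ 0.8 -0.  -1.1] gap 0.0237 j [-0.54  0.52 -0.04  1.01 -0.   -2.05]
flange n 106 ctr [-0.0152 -0.2275  0.0227] y range -0.25 -0.211 slope dz/dy deg 8.6 dz/dx -7.9
```

The tilt is now about 9°. I'm lowering it onto the bench to square it up.

servo_tool([
  {"offset":[0.3,0,0],"yaw":0},
  {"offset":[0.6,0,0],"yaw":0},
  {"offset":[0.8,0,0],"yaw":0},
  {"offset":[1.0,0,0],"yaw":0},
  {"offset":[1.2,0,0],"yaw":0},
  {"offset":[1.3,0,0],"yaw":0},
  {"offset":[1.3,0,0],"yaw":0},
  {"offset":[1.3,0,0],"yaw":0},
])

```text
clock: 38.3
tcp_pos: [0.5853, -0.2567, 0.0605]
orientation: [0.514, -0.487, 0.514, 0.485]
wrist_force: [-1.4, 1.5, 8.8]
finger_gap: 0.0231
```

```bash
python3 -c "
from h import *
st();tilt('21',(368,205,400,236))"
```

```text
t 38.3 tcp [ 0.5853 -0.2567  0.0605] track [-0.0008 -0.2416] F [-1.4  1.5  8.8] gap 0.0231 j [-0.54  0.53 -0.06  0.98 -0.   -2.05]
flange n 103 ctr [-0.0152 -0.2266  0.0187] y range -0.25 -0.21 slope dz/dy deg 6.0 dz/dx -11.0
```

View pics/top21.png

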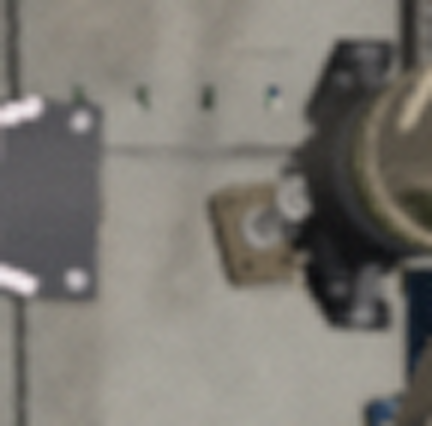

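servo_tool([
  {"offset":[-0.1,0,0],"yaw":0},
  {"offset":[-0.1,0,0],"yaw":0},
  {"offset":[-0.1,0,0],"yaw":0},
  {"offset":[-0.1,0,0],"yaw":0},
  {"offset":[-0.1,0,0],"yaw":0},
  {"offset":[-0.1,0,0],"yaw":0},
  {"offset":[-0.1,0,0],"yaw":0},
  {"offset":[-0.1,0,0],"yaw":0},
], claw=0.6)

```text
clock: 39.15
tcp_pos: [0.5845, -0.256, 0.0596]
orientation: [0.514, -0.486, 0.514, 0.486]
wrist_force: [-0.1, 0.3, -0.1]
finger_gap: 0.0513
```

servo_tool([
  {"offset":[-2,0,0],"yaw":0},
  {"offset":[-5,0,0],"yaw":0},
  {"offset":[-8,0,0],"yaw":0},
  {"offset":[-12,0,0],"yaw":0},
  {"offset":[-13,0,-2],"yaw":0},
  {"offset":[-13,2,-4],"yaw":0},
  {"offset":[-13,4,-4],"yaw":0},
  {"offset":[-13,5,-4],"yaw":0},
])

```text
clock: 39.95
tcp_pos: [0.5312, -0.2934, 0.1899]
orientation: [0.514, -0.485, 0.514, 0.486]
wrist_force: [-0.4, -0.5, -0.2]
finger_gap: 0.0511
```

```bash
python3 -c "
from h import *
st();tilt('22',(368,205,408,240))
flanges('top',np.load('top22_im.npy'),box=(275,200,408,300)); heads('top',np.load('top22.npy'),(280,200,408,285))"
```

```text
t 40.0 tcp [ 0.5312 -0.2934  0.1899] track [-0.0527 -0.2814] F [-0.4 -0.5 -0.2] gap 0.0511 j [-0.64  0.39  0.05  1.24  0.   -2.15]
flange n 93 ctr [-0.0166 -0.2306  0.0113] y range -0.256 -0.213 slope dz/dy deg 1.1 dz/dx -0.7
top [384 216  17  19 137] ctr [ 567.6 -250. ] size [55.2 36.9] long deg 19.2
top [312 259  19  18 139] ctr [444.2 -35.9] size [50.4 36.5] long deg 52.8
top [282 264  18  16 148] ctr [431.8  56.9] size [50.  37.3] long deg 75.2
top head px [323.3 212.9] pos [ 0.5997 -0.0362  0.0834] plane [ 0.5999 -0.0364  0.082 ]
top head px [397.  222.3] pos [ 0.5718 -0.2463  0.0807] plane [ 0.5717 -0.2459  0.082 ]
top head px [323.4 267.7] pos [ 0.4449 -0.034   0.0805] plane [ 0.4449 -0.0339  0.082 ]
top head px [290.7 271.7] pos [0.4343 0.0582 0.079 ] plane [0.4345 0.0583 0.082 ]
```

View pics/top22.png

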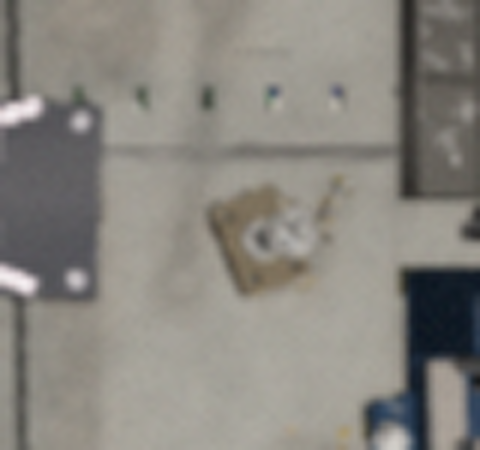

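C is standing again, head at (290,230) in the zoom, flange turned about 21°. I'm picking it again.

```bash
python3 -c "
from h import *
go(.5712,-.2463,.05,21)"
```

```text
offset cm [13.99 -3.83  4.88] norm 15.3 yaw -24.3 (alt -204.3/155.7) | jaw now 176.7 j6 -2.15 t 40.0
```

servo_tool([
  {"offset":[0,-2,2.5],"yaw":-8},
  {"offset":[0,-3.8,4.9],"yaw":-16},
  {"offset":[2,-3.8,4.9],"yaw":-24.3},
  {"offset":[5,-3.8,4.9],"yaw":-24.3},
  {"offset":[9,-3.8,4.9],"yaw":-24.3},
  {"offset":[12,-3.8,4.9],"yaw":-24.3},
  {"offset":[13.9,-3.8,4.9],"yaw":-24.3},
  {"offset":[13.9,-3.8,4.9],"yaw":-24.3},
])

```text
clock: 40.8
tcp_pos: [0.5713, -0.2444, 0.0472]
orientation: [0.4, -0.581, 0.4, 0.585]
wrist_force: [-1.2, 0.1, 0.2]
finger_gap: 0.0512
```

servo_tool([
  {"offset":[0,0,0],"yaw":0},
  {"offset":[0,0,0],"yaw":0},
  {"offset":[0,0,0],"yaw":0},
  {"offset":[0,0,0],"yaw":0},
  {"offset":[0,0,0],"yaw":0},
  {"offset":[0,0,0],"yaw":0},
  {"offset":[0,0,0],"yaw":0},
  {"offset":[0,0,0],"yaw":0},
], claw=0, force=80)

```text
clock: 41.6
tcp_pos: [0.5743, -0.247, 0.0526]
orientation: [-0.4, 0.584, -0.4, -0.582]
wrist_force: [0.1, 0.7, 4.8]
finger_gap: 0.0201
```

```bash
python3 -c "
from h import *
st()"
```

```text
t 41.6 tcp [ 0.5743 -0.247   0.0526] track [-0.0123 -0.2325] F [0.1 0.7 4.8] gap 0.0201 j [-0.53  0.51 -0.11  0.95  0.   -2.47]
```

servo_tool([
  {"offset":[-2,0,0],"yaw":0},
  {"offset":[-4,0,0],"yaw":0},
  {"offset":[-5,0,0],"yaw":8},
  {"offset":[-5,0,0],"yaw":16},
  {"offset":[-5,0,0],"yaw":24.3},
  {"offset":[-5,0,0],"yaw":24.3},
  {"offset":[-5,0,0],"yaw":24.3},
  {"offset":[-5,0,0],"yaw":24.3},
])

```text
clock: 42.4
tcp_pos: [0.5729, -0.2463, 0.1006]
orientation: [0.513, -0.486, 0.513, 0.486]
wrist_force: [-0.1, 0.4, -1.5]
finger_gap: 0.0201
```

```bash
python3 -c "
from h import *
st();go(*tw(0,-.150),.085,176.75);tilt('23',(358,205,402,240))"
```

```text
t 42.4 tcp [ 0.5729 -0.2463  0.1006] track [-0.0137 -0.232 ] F [-0.1  0.4 -1.5] gap 0.0201 j [-0.53  0.47 -0.05  1.05 -0.   -2.05]
offset cm [ 1.56 -1.4   8.19] norm 8.5 yaw 0.2 (alt -179.8/180.2) | jaw now 176.9 j6 -2.05 t 42.4
flange n 88 ctr [-0.0216 -0.2236  0.0606] y range -0.241 -0.214 slope dz/dy deg 4.0 dz/dx -5.8
```

View pics/top23.png

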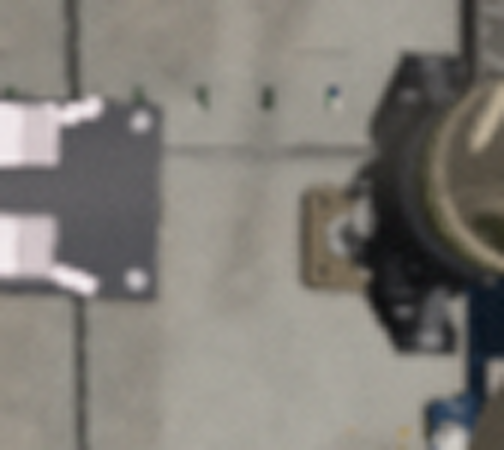

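servo_tool([
  {"offset":[0,-0.7,2.5],"yaw":0.2},
  {"offset":[0,-1.4,5.5],"yaw":0.2},
  {"offset":[0.5,-1.4,8.2],"yaw":0.2},
  {"offset":[1.5,-1.4,8.2],"yaw":0.2},
  {"offset":[2.5,-1.4,8.2],"yaw":0.2},
  {"offset":[3.2,-1.4,8.2],"yaw":0.2},
  {"offset":[3.5,-1.4,8.2],"yaw":0.2},
  {"offset":[3.5,-1.4,8.2],"yaw":0.2},
])

```text
clock: 43.25
tcp_pos: [0.5911, -0.166, 0.0649]
orientation: [0.515, -0.484, 0.515, 0.485]
wrist_force: [-0.1, 0.1, -0.9]
finger_gap: 0.0199
```

```bash
python3 -c "
from h import *
st();go(*tw(-.0005,-.148),.063,176.75);snap('top','24',(280,180,400,260),6)"
```

```text
t 43.2 tcp [ 0.5911 -0.166   0.0649] track [-0.0002 -0.1507] F [-0.1  0.1 -0.9] gap 0.0199 j [-0.4   0.48 -0.12  0.97 -0.   -1.91]
offset cm [0.19 0.03 0.27] norm 0.3 yaw -0.2 (alt -180.2/179.8) | jaw now 176.5 j6 -1.91 t 43.2
```

View pics/top24.png

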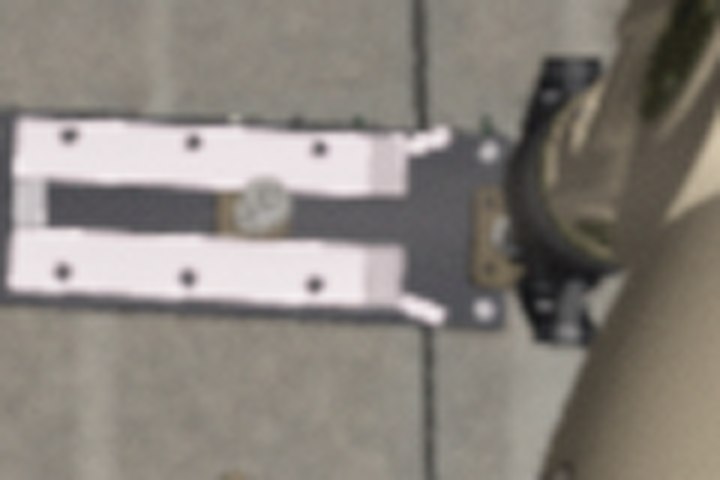

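The flange centre sits about 6 mm to -x of the first two (237 against 219–224), so this spindle is tilted sideways in the hand. I'll set it on the apron, open, recentre over it and grip again.

servo_tool([
  {"offset":[0,0,0.5],"yaw":0},
  {"offset":[0,0,1.0],"yaw":0},
  {"offset":[0,0,1.3],"yaw":0},
  {"offset":[0.1,0,1.5],"yaw":0},
  {"offset":[0.2,0,1.5],"yaw":0},
  {"offset":[0.3,0,1.5],"yaw":0},
  {"offset":[0.3,0,1.5],"yaw":0},
  {"offset":[0.3,0,1.5],"yaw":0},
])

```text
clock: 44.1
tcp_pos: [0.5927, -0.1504, 0.063]
orientation: [0.515, -0.485, 0.515, 0.485]
wrist_force: [-1.0, -0.2, 0.7]
finger_gap: 0.0201
```

servo_tool([
  {"offset":[0,0,0],"yaw":0},
  {"offset":[0,0,0],"yaw":0},
  {"offset":[0,0,0],"yaw":0},
  {"offset":[0,0,0],"yaw":0},
  {"offset":[0,0,0],"yaw":0},
  {"offset":[0,0,0],"yaw":0},
  {"offset":[0,0,0],"yaw":0},
  {"offset":[0,0,0],"yaw":0},
], claw=0.6)

```text
clock: 44.9
tcp_pos: [0.5926, -0.1503, 0.0627]
orientation: [0.515, -0.485, 0.515, 0.485]
wrist_force: [0.6, 0.6, 0.8]
finger_gap: 0.0513
```

```bash
python3 -c "
from h import *
st();snap('top','25',(280,180,400,260),6);snap('scene','25',(260,140,420,260),5)"
```

```text
t 44.9 tcp [ 0.5926 -0.1503  0.0627] track [ 0.0004 -0.135 ] F [0.6 0.6 0.8] gap 0.0513 j [-0.38  0.48 -0.13  0.96 -0.   -1.89]
```

View pics/top25.png

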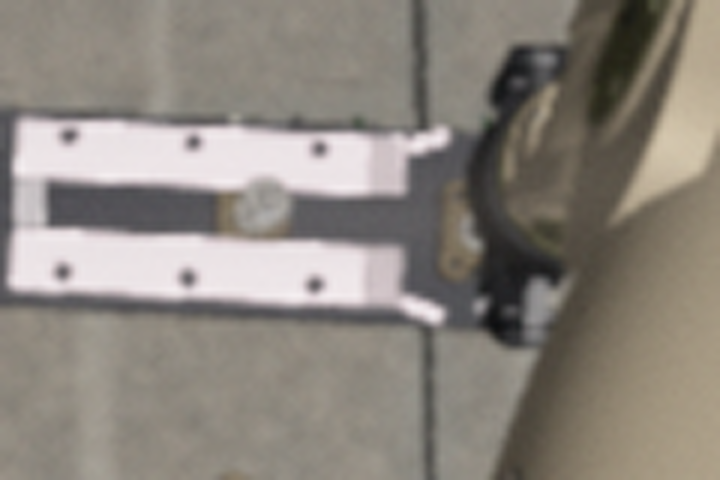

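View pics/scene25.png

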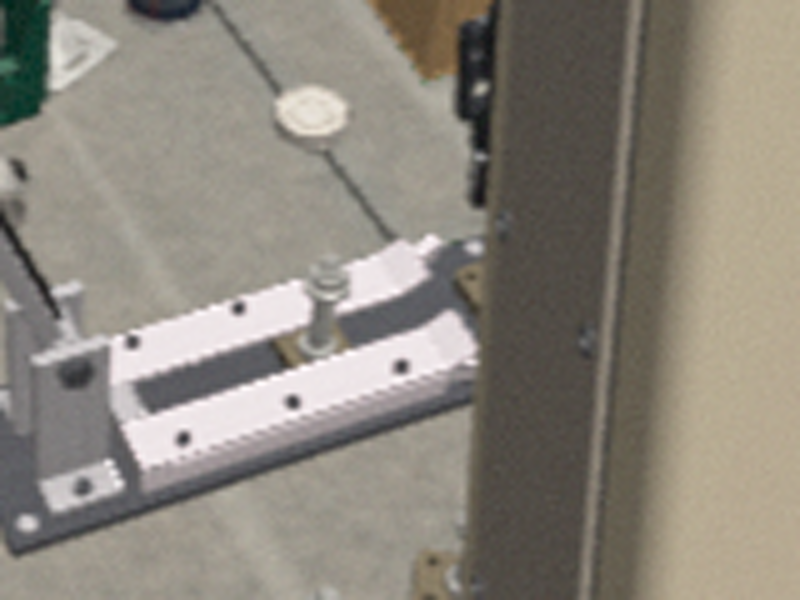

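Run:
```python
from h import *
def q(u,v,z,ox=280,oy=180,s=6): return wt(onplane("top",np.array([ox+u/s-.4]),np.array([oy+v/s-.4]),z)[0]).round(4)
print("now ends",q(455,180,.022),q(458,279,.022)); print("front",q(443,230,.022))
print("D7",q(490,168,.026),q(490,270,.026),"C11",q(488,174,.026),q(488,275,.026))
print("slot", q(330,190,.032),q(330,238,.032))
```

```text
now ends [ 0.0227 -0.1232] [-0.0269 -0.1262]
front [-0.0027 -0.118 ]
D7 [ 0.0292 -0.1398] [-0.0219 -0.1413] C11 [ 0.0261 -0.1388] [-0.0245 -0.1404]
slot [ 0.0134 -0.0594] [-0.0106 -0.0603]
```

servo_tool([
  {"offset":[0,0.2,0],"yaw":0},
  {"offset":[0,0.4,0],"yaw":0},
  {"offset":[0,0.4,0],"yaw":0},
  {"offset":[0,0.4,0],"yaw":0},
  {"offset":[0,0.4,0],"yaw":0},
  {"offset":[0,0.4,0],"yaw":0},
  {"offset":[0,0.4,0],"yaw":0},
  {"offset":[0,0.4,0],"yaw":0},
])

```text
clock: 45.8
tcp_pos: [0.5886, -0.1501, 0.0627]
orientation: [0.515, -0.485, 0.515, 0.485]
wrist_force: [0.3, -1.3, 0.0]
finger_gap: 0.0512
```

servo_tool([
  {"offset":[0,0,0],"yaw":0},
  {"offset":[0,0,0],"yaw":0},
  {"offset":[0,0,0],"yaw":0},
  {"offset":[0,0,0],"yaw":0},
  {"offset":[0,0,0],"yaw":0},
  {"offset":[0,0,0],"yaw":0},
  {"offset":[0,0,0],"yaw":0},
  {"offset":[0,0,0],"yaw":0},
], claw=0, force=80)

```text
clock: 46.6
tcp_pos: [0.5888, -0.1501, 0.063]
orientation: [0.515, -0.485, 0.515, 0.485]
wrist_force: [0.2, 0.2, 2.7]
finger_gap: 0.02
```

```bash
python3 -c "
from h import *
st()"
```

```text
t 46.6 tcp [ 0.5888 -0.1501  0.063 ] track [-0.0034 -0.135 ] F [0.2 0.2 2.7] gap 0.02 j [-0.38  0.47 -0.14  0.95 -0.   -1.89]
```

servo_tool([
  {"offset":[-0.05,-0.2,0.2],"yaw":-0.2},
  {"offset":[-0.05,-0.3,1.0],"yaw":-0.2},
  {"offset":[-0.05,-0.3,2.0],"yaw":-0.2},
  {"offset":[-0.05,-0.3,3.0],"yaw":-0.2},
  {"offset":[-0.05,-0.3,4.0],"yaw":-0.2},
  {"offset":[-0.05,-0.3,5.0],"yaw":-0.2},
  {"offset":[-0.05,-0.3,6.0],"yaw":-0.2},
  {"offset":[-0.05,-0.3,7.0],"yaw":-0.2},
])

```text
clock: 47.4
tcp_pos: [0.5956, -0.0792, 0.063]
orientation: [0.514, -0.486, 0.514, 0.486]
wrist_force: [0.1, -0.3, -0.7]
finger_gap: 0.0199
```

```bash
python3 -c "
from h import *
st();snap('scene','26',(260,140,390,240),5)"
```

```text
t 47.4 tcp [ 0.5956 -0.0792  0.063 ] track [-0.0006 -0.0638] F [ 0.1 -0.3 -0.7] gap 0.0199 j [-0.27  0.46 -0.16  0.95  0.   -1.78]
```

View pics/scene26.png

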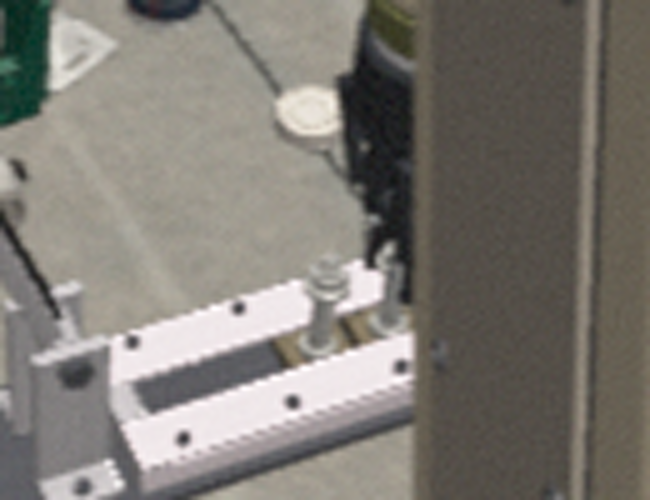

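C is now inside with no side force, just behind D at (390,320). I'm pushing both along.

servo_tool([
  {"offset":[0,0,0.5],"yaw":0},
  {"offset":[0,0,1.2],"yaw":0},
  {"offset":[0,0,2.0],"yaw":0},
  {"offset":[0,0,2.8],"yaw":0},
  {"offset":[0,0,3.6],"yaw":0},
  {"offset":[0,0,4.2],"yaw":0},
  {"offset":[0,0,4.6],"yaw":0},
  {"offset":[0,0,5.0],"yaw":0},
])

```text
clock: 48.25
tcp_pos: [0.5986, -0.0301, 0.0632]
orientation: [0.514, -0.486, 0.514, 0.486]
wrist_force: [0.4, -0.1, 0.1]
finger_gap: 0.0196
```

```bash
python3 -c "
from h import *
st();snap('scene','27',(240,140,370,240),5)"
```

```text
t 48.2 tcp [ 0.5986 -0.0301  0.0632] track [-0.0004 -0.0146] F [ 0.4 -0.1  0.1] gap 0.0196 j [-0.18  0.46 -0.17  0.95 -0.   -1.7 ]
```

View pics/scene27.png

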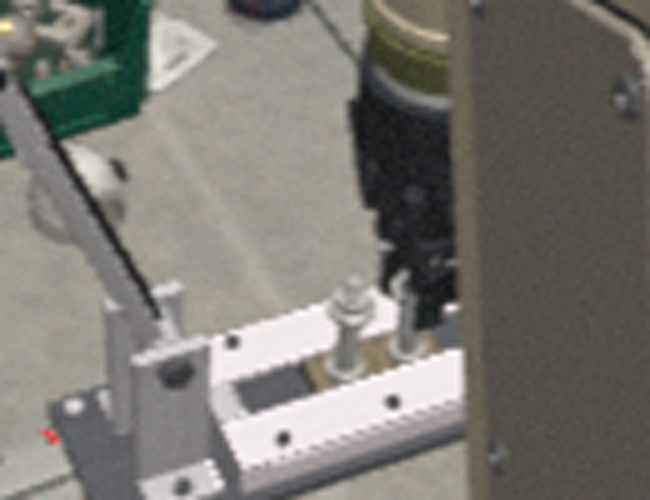

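servo_tool([
  {"offset":[0,0,0.6],"yaw":0},
  {"offset":[0,0,1.2],"yaw":0},
  {"offset":[0,0,1.8],"yaw":0},
  {"offset":[0,0,2.4],"yaw":0},
  {"offset":[0,0,2.8],"yaw":0},
  {"offset":[0,0,3.2],"yaw":0},
  {"offset":[0,0,3.5],"yaw":0},
  {"offset":[0,0,3.7],"yaw":0},
])

```text
clock: 49.1
tcp_pos: [0.6006, 0.0068, 0.0632]
orientation: [0.514, -0.486, 0.514, 0.486]
wrist_force: [-0.6, -1.7, 0.7]
finger_gap: 0.0199
```

```bash
python3 -c "
from h import *
st();snap('scene','28',(240,140,370,240),5)"
```

```text
t 49.1 tcp [0.6006 0.0068 0.0632] track [-0.0004  0.0223] F [-0.6 -1.7  0.7] gap 0.0199 j [-0.12  0.46 -0.16  0.95 -0.   -1.64]
```

View pics/scene28.png

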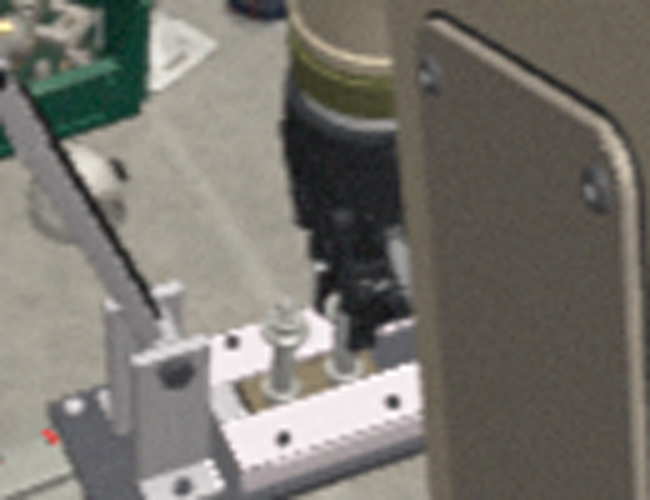

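servo_tool([
  {"offset":[0,0,0.1],"yaw":0},
  {"offset":[0,0,0.2],"yaw":0},
  {"offset":[0,0,0.3],"yaw":0},
  {"offset":[0,0,0.4],"yaw":0},
  {"offset":[0,0,0.4],"yaw":0},
  {"offset":[0,0,0.4],"yaw":0},
  {"offset":[0,0,0.4],"yaw":0},
  {"offset":[0,0,0.4],"yaw":0},
])

```text
clock: 49.95
tcp_pos: [0.6008, 0.0105, 0.0631]
orientation: [0.514, -0.486, 0.514, 0.486]
wrist_force: [-0.0, -0.2, -1.0]
finger_gap: 0.0197
```

```bash
python3 -c "
from h import *
st()"
```

```text
t 50.0 tcp [0.6008 0.0105 0.0631] track [-0.0005  0.026 ] F [-0.  -0.2 -1. ] gap 0.0197 j [-0.12  0.46 -0.16  0.95 -0.   -1.63]
```

servo_tool([
  {"offset":[0,0,0.1],"yaw":0},
  {"offset":[0,0,0.2],"yaw":0},
  {"offset":[0,0,0.3],"yaw":0},
  {"offset":[0,0,0.4],"yaw":0},
  {"offset":[0,0,0.4],"yaw":0},
  {"offset":[0,0,0.4],"yaw":0},
  {"offset":[0,0,0.4],"yaw":0},
  {"offset":[0,0,0.4],"yaw":0},
])

```text
clock: 50.75
tcp_pos: [0.6012, 0.0144, 0.0634]
orientation: [0.514, -0.486, 0.514, 0.486]
wrist_force: [-0.1, -1.5, 1.7]
finger_gap: 0.02
```

```bash
python3 -c "
from h import *
st();snap('scene','29',(240,140,370,240),5)"
```

```text
t 50.8 tcp [0.6012 0.0144 0.0634] track [-0.0003  0.0299] F [-0.1 -1.5  1.7] gap 0.02 j [-0.11  0.46 -0.16  0.95 -0.   -1.62]
```

View pics/scene29.png

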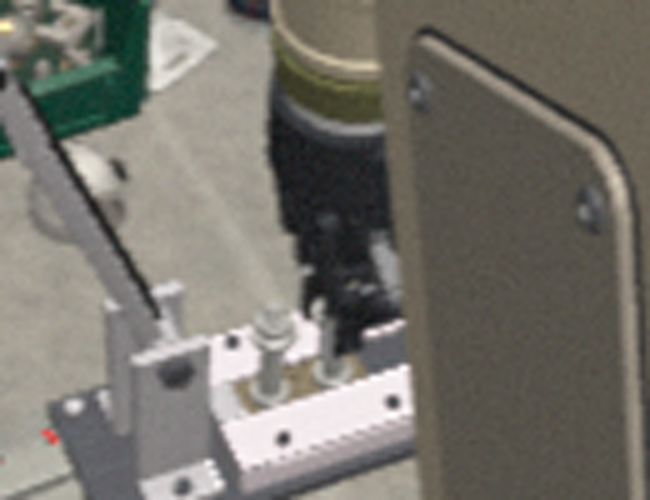

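servo_tool([
  {"offset":[0,0,0.1],"yaw":0},
  {"offset":[0,0,0.2],"yaw":0},
  {"offset":[0,0,0.3],"yaw":0},
  {"offset":[0,0,0.3],"yaw":0},
  {"offset":[0,0,0.3],"yaw":0},
  {"offset":[0,0,0.3],"yaw":0},
  {"offset":[0,0,0.3],"yaw":0},
  {"offset":[0,0,0.3],"yaw":0},
])

```text
clock: 51.6
tcp_pos: [0.6017, 0.0169, 0.0639]
orientation: [0.514, -0.486, 0.514, 0.485]
wrist_force: [-1.9, -4.2, 5.7]
finger_gap: 0.0201
```

```bash
python3 -c "
from h import *
st()"
```

```text
t 51.6 tcp [0.6017 0.0169 0.0639] track [0.     0.0324] F [-1.9 -4.2  5.7] gap 0.0201 j [-0.1   0.46 -0.16  0.95 -0.   -1.62]
```

servo_tool([
  {"offset":[0,0,-0.1],"yaw":0},
  {"offset":[0,0,-0.25],"yaw":0},
  {"offset":[0,0,-0.25],"yaw":0},
  {"offset":[0,0,-0.25],"yaw":0},
  {"offset":[0,0,-0.25],"yaw":0},
  {"offset":[0,0,-0.25],"yaw":0},
  {"offset":[0,0,-0.25],"yaw":0},
  {"offset":[0,0,-0.25],"yaw":0},
])

```text
clock: 52.4
tcp_pos: [0.6014, 0.015, 0.0635]
orientation: [0.514, -0.486, 0.514, 0.486]
wrist_force: [0.4, -3.3, 4.1]
finger_gap: 0.0204
```

servo_tool([
  {"offset":[0,0,0],"yaw":0},
  {"offset":[0,0,0],"yaw":0},
  {"offset":[0,0,0],"yaw":0},
  {"offset":[0,0,0],"yaw":0},
  {"offset":[0,0,0],"yaw":0},
  {"offset":[0,0,0],"yaw":0},
  {"offset":[0,0,0],"yaw":0},
  {"offset":[0,0,0],"yaw":0},
], claw=0.6)

```text
clock: 53.2
tcp_pos: [0.6011, 0.015, 0.0632]
orientation: [0.514, -0.486, 0.514, 0.486]
wrist_force: [0.1, -0.9, 1.1]
finger_gap: 0.0511
```

```bash
python3 -c "
from h import *
st();snap('scene','30',(240,140,370,240),5)"
```

```text
t 53.2 tcp [0.6011 0.015  0.0632] track [-0.0004  0.0305] F [ 0.1 -0.9  1.1] gap 0.0511 j [-0.11  0.46 -0.16  0.95 -0.   -1.62]
```

View pics/scene30.png

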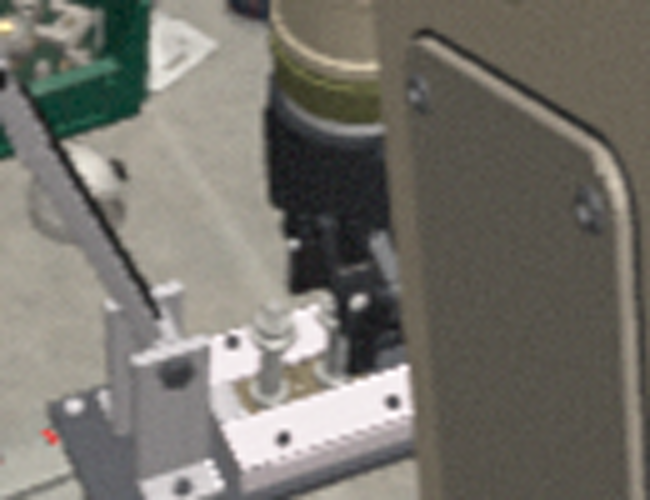

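servo_tool([
  {"offset":[-1.5,0,0],"yaw":0},
  {"offset":[-4,0,0],"yaw":0},
  {"offset":[-7,0,0],"yaw":0},
  {"offset":[-10,0,0],"yaw":0},
  {"offset":[-12,0,0],"yaw":0},
  {"offset":[-13,2,-1],"yaw":-6},
  {"offset":[-13,5,-2],"yaw":-14},
  {"offset":[-13,9,-3],"yaw":-22},
])

```text
clock: 54.05
tcp_pos: [0.51, -0.0104, 0.1936]
orientation: [-0.41, 0.577, -0.41, -0.575]
wrist_force: [0.2, -0.2, 0.9]
finger_gap: 0.0515
```

```bash
python3 -c "
from h import *
st();go(.445,-.036,.19,53.5)"
```

```text
t 54.0 tcp [ 0.51   -0.0104  0.1936] track [-0.0899 -0.    ] F [ 0.2 -0.2  0.9] gap 0.0515 j [-0.18  0.2  -0.2   1.17 -0.   -2.08]
offset cm [ 0.35  6.98 -0.29] norm 7.0 yaw -34.4 (alt -214.4/145.6) | jaw now -160.9 j6 -2.08 t 54.0
```

servo_tool([
  {"offset":[0.4,2,0],"yaw":-8},
  {"offset":[0.4,4.5,-0.2],"yaw":-16},
  {"offset":[0.4,7,-0.3],"yaw":-24},
  {"offset":[0.4,7,-0.3],"yaw":-32},
  {"offset":[0.4,7,-0.3],"yaw":-34.4},
  {"offset":[0.4,7,-0.3],"yaw":-34.4},
  {"offset":[0.4,7,-0.3],"yaw":-34.4},
  {"offset":[0.4,7,-0.3],"yaw":-34.4},
])

```text
clock: 54.85
tcp_pos: [0.4443, -0.0352, 0.1892]
orientation: [-0.223, 0.671, -0.224, -0.671]
wrist_force: [0.2, 0.1, -1.0]
finger_gap: 0.0511
```

```bash
python3 -c "
from h import *
st();snap('scene','31',(220,140,400,290),4);snap('top','31',(240,180,400,300),5);go(.445,-.036,.051,53.5)
heads('scene',np.load('scene31.npy'),(305,225,370,285));heads('top',np.load('top31.npy'),(270,190,360,285))
flanges('scene',np.load('scene31_im.npy'),box=(305,235,370,290));flanges('top',np.load('top31_im.npy'))"
```

```text
t 54.9 tcp [ 0.4443 -0.0352  0.1892] track [-0.1541 -0.0285] F [ 0.2  0.1 -1. ] gap 0.0511 j [-0.26  0.08 -0.35  1.14 -0.   -2.76]
offset cm [13.81  0.02 -0.11] norm 13.8 yaw -0.3 (alt -180.3/179.7) | jaw now -126.8 j6 -2.76 t 55.0
scene head px [356.3 242.4] pos [ 0.4436 -0.0355  0.0797] plane [ 0.4425 -0.0343  0.082 ]
scene head px [324.5 261.1] pos [0.4315 0.0565 0.0792] plane [0.4302 0.0576 0.082 ]
top head px [273.3 209.2] pos [0.6081 0.1059 0.1104] plane [0.6114 0.1063 0.082 ]
top head px [293.2 211.2] pos [0.605  0.0495 0.0834] plane [0.6052 0.0495 0.082 ]
top head px [306.  212.4] pos [0.6015 0.0132 0.084 ] plane [0.6017 0.0131 0.082 ]
top head px [291.  271.8] pos [0.434  0.0574 0.0799] plane [0.4341 0.0575 0.082 ]
scene [342 250  22  16 213] ctr [443.5 -37.8] size [50.6 41.4] long deg 53.7
scene [311 268  23  17 223] ctr [431.9  54.1] size [50.7 40. ] long deg 72.9
top [312 261  16  18  92] ctr [444.1 -39.7] size [50.2 44.5] long deg 44.6
top [282 264  18  16 149] ctr [432.5  56.8] size [50.  36.2] long deg 73.8
```

View pics/scene31.png

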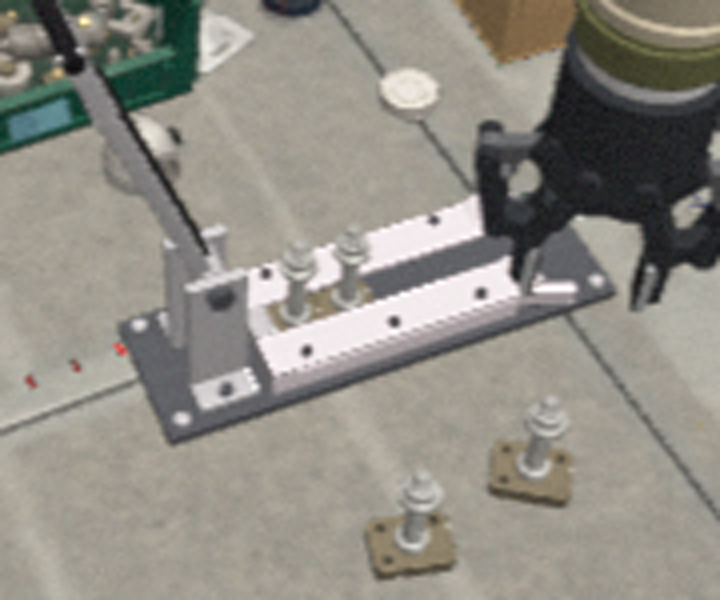

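View pics/top31.png

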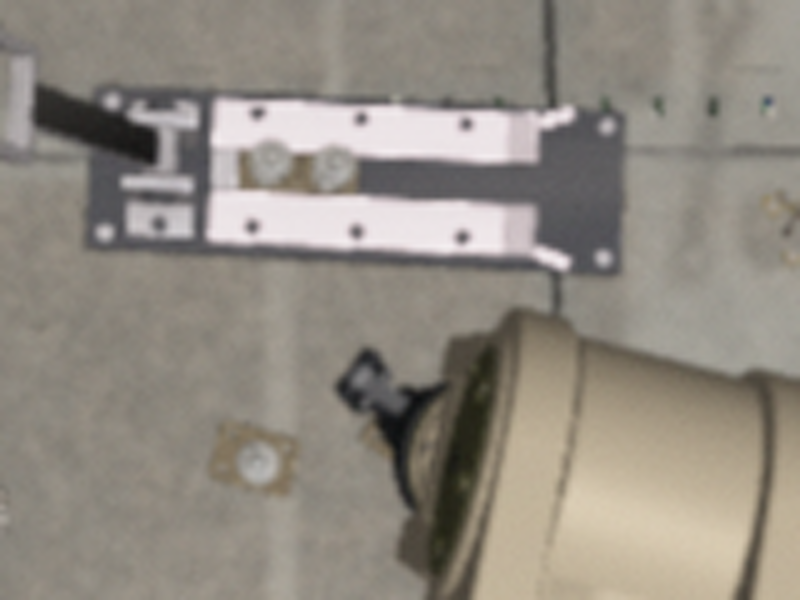

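The scene view shows two spindles standing side by side at the stop, heads at (298,260) and (350,245) in the zoom, and the bar still back. Now I'm picking the third, at (540,440).

servo_tool([
  {"offset":[2,0,0],"yaw":0},
  {"offset":[5,0,0],"yaw":0},
  {"offset":[8,0,0],"yaw":0},
  {"offset":[11,0,0],"yaw":0},
  {"offset":[13,0,0],"yaw":0},
  {"offset":[13.8,0,0],"yaw":0},
  {"offset":[13.8,0,0],"yaw":0},
  {"offset":[13.8,0,0],"yaw":0},
])

```text
clock: 55.75
tcp_pos: [0.445, -0.0354, 0.0519]
orientation: [-0.223, 0.671, -0.223, -0.671]
wrist_force: [0.4, -0.7, 0.1]
finger_gap: 0.0513
```

servo_tool([
  {"offset":[0,0,0],"yaw":0},
  {"offset":[0,0,0],"yaw":0},
  {"offset":[0,0,0],"yaw":0},
  {"offset":[0,0,0],"yaw":0},
  {"offset":[0,0,0],"yaw":0},
  {"offset":[0,0,0],"yaw":0},
  {"offset":[0,0,0],"yaw":0},
  {"offset":[0,0,0],"yaw":0},
], claw=0, force=80)

```text
clock: 56.55
tcp_pos: [0.4451, -0.0359, 0.0525]
orientation: [-0.223, 0.672, -0.224, -0.67]
wrist_force: [-1.2, -1.0, 6.4]
finger_gap: 0.02
```

```bash
python3 -c "
from h import *
st()"
```

```text
t 56.5 tcp [ 0.4451 -0.0359  0.0525] track [-0.1533 -0.0291] F [-1.2 -1.   6.4] gap 0.02 j [-0.26  0.21 -0.57  0.79 -0.   -2.76]
```

servo_tool([
  {"offset":[-2,0,0],"yaw":0},
  {"offset":[-5,0,0],"yaw":0},
  {"offset":[-8,0,0],"yaw":0},
  {"offset":[-11,0,0],"yaw":0},
  {"offset":[-11,0,0],"yaw":0},
  {"offset":[-11,0,0],"yaw":0},
  {"offset":[-11,0,0],"yaw":0},
  {"offset":[-11,0,0],"yaw":0},
])

```text
clock: 57.35
tcp_pos: [0.4432, -0.035, 0.1599]
orientation: [0.223, -0.67, 0.223, 0.672]
wrist_force: [0.3, -0.8, -1.4]
finger_gap: 0.0199
```

```bash
python3 -c "
from h import *
st();go(*tw(0,-.20),.17,176.75);snap('scene','32',(260,140,440,290),4)"
```

```text
t 57.4 tcp [ 0.4432 -0.035   0.1599] track [-0.1552 -0.0283] F [ 0.3 -0.8 -1.4] gap 0.0199 j [-0.26  0.1  -0.4   1.07 -0.   -2.76]
offset cm [ -1.06   5.72 -22.42] norm 23.2 yaw 56.4 (alt -123.6/236.4) | jaw now -126.8 j6 -2.76 t 57.4
```

View pics/scene32.png

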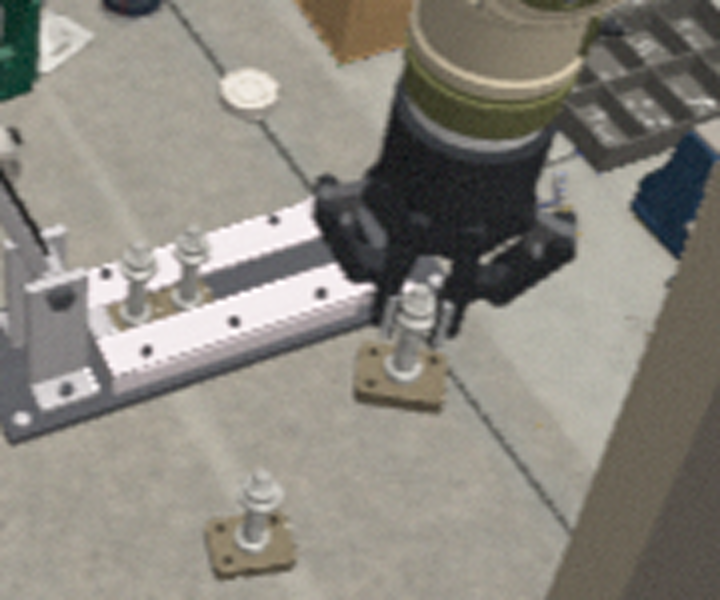

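The third spindle is held upright at (405,350). I'm carrying it round to the apron.

servo_tool([
  {"offset":[-0.5,1,-4],"yaw":8},
  {"offset":[-1,2.5,-8.5],"yaw":16},
  {"offset":[-1,3.8,-13],"yaw":24},
  {"offset":[-1,5,-17.5],"yaw":32},
  {"offset":[-1,5.7,-21],"yaw":40},
  {"offset":[-1,5.7,-22.4],"yaw":48},
  {"offset":[-1,5.7,-22.4],"yaw":56.4},
  {"offset":[-1,5.7,-22.4],"yaw":56.4},
])

```text
clock: 58.2
tcp_pos: [0.5891, -0.2155, 0.1694]
orientation: [0.514, -0.485, 0.514, 0.486]
wrist_force: [-0.2, -0.2, -1.5]
finger_gap: 0.0199
```

```bash
python3 -c "
from h import *
st();go(*tw(0,-.15),.066,176.75)"
```

```text
t 58.2 tcp [ 0.5891 -0.2155  0.1694] track [ 0.0006 -0.2003] F [-0.2 -0.2 -1.5] gap 0.0199 j [-0.48  0.44  0.08  1.21 -0.   -1.99]
offset cm [10.34  0.04  5.01] norm 11.5 yaw -0.0 (alt -180.0/180.0) | jaw now 176.7 j6 -1.99 t 58.2
```

servo_tool([
  {"offset":[2,0,2],"yaw":0},
  {"offset":[4.5,0,4],"yaw":0},
  {"offset":[7,0,5],"yaw":0},
  {"offset":[9,0,5],"yaw":0},
  {"offset":[10.3,0,5],"yaw":0},
  {"offset":[10.3,0,5],"yaw":0},
  {"offset":[10.3,0,5],"yaw":0},
  {"offset":[10.3,0,5],"yaw":0},
])

```text
clock: 59.0
tcp_pos: [0.5931, -0.1659, 0.0695]
orientation: [0.514, -0.487, 0.513, 0.485]
wrist_force: [-0.5, 0.1, -1.7]
finger_gap: 0.0202
```

```bash
python3 -c "
from h import *
st();snap('top','33',(280,180,400,260),6)"
```

```text
t 59.0 tcp [ 0.5931 -0.1659  0.0695] track [ 0.0018 -0.1505] F [-0.5  0.1 -1.7] gap 0.0202 j [-0.4   0.48 -0.11  0.97 -0.   -1.92]
```

View pics/top33.png

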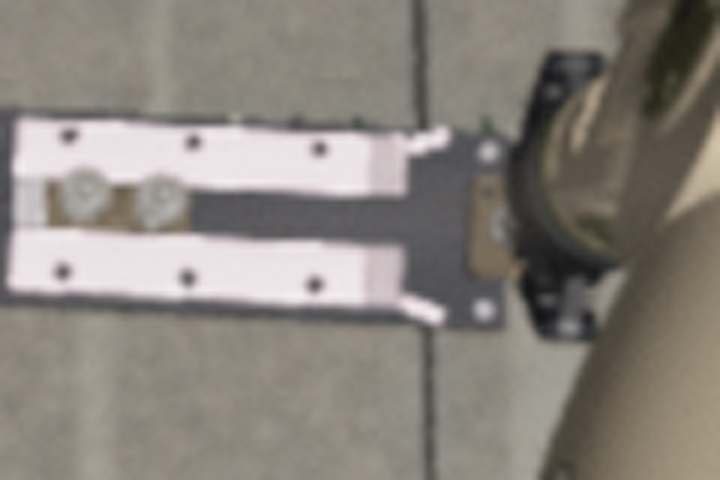

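servo_tool([
  {"offset":[0,0,0.5],"yaw":0},
  {"offset":[0,0,1.0],"yaw":0},
  {"offset":[0.2,0,1.4],"yaw":0},
  {"offset":[0.4,0,1.5],"yaw":0},
  {"offset":[0.6,0,1.5],"yaw":0},
  {"offset":[0.7,0,1.5],"yaw":0},
  {"offset":[0.7,0,1.5],"yaw":0},
  {"offset":[0.7,0,1.5],"yaw":0},
])

```text
clock: 59.85
tcp_pos: [0.5936, -0.1504, 0.0625]
orientation: [0.514, -0.486, 0.514, 0.485]
wrist_force: [-1.8, 0.7, 5.9]
finger_gap: 0.0199
```

servo_tool([
  {"offset":[0,0,0],"yaw":0},
  {"offset":[0,0,0],"yaw":0},
  {"offset":[0,0,0],"yaw":0},
  {"offset":[0,0,0],"yaw":0},
  {"offset":[0,0,0],"yaw":0},
  {"offset":[0,0,0],"yaw":0},
  {"offset":[0,0,0],"yaw":0},
  {"offset":[0,0,0],"yaw":0},
], claw=0.6)

```text
clock: 60.65
tcp_pos: [0.5931, -0.1503, 0.0612]
orientation: [0.514, -0.486, 0.514, 0.486]
wrist_force: [0.6, -0.7, 0.2]
finger_gap: 0.0515
```

```bash
python3 -c "
from h import *
st();snap('top','34',(320,190,390,250),11);print(wt(onplane('top',np.array([355.]),np.array([218.]),.022)[0]))"
```

```text
t 60.6 tcp [ 0.5931 -0.1503  0.0612] track [ 0.0009 -0.1349] F [ 0.6 -0.7  0.2] gap 0.0515 j [-0.38  0.48 -0.13  0.96 -0.   -1.89]
[-0.00269235 -0.12268962]
```

View pics/top34.png

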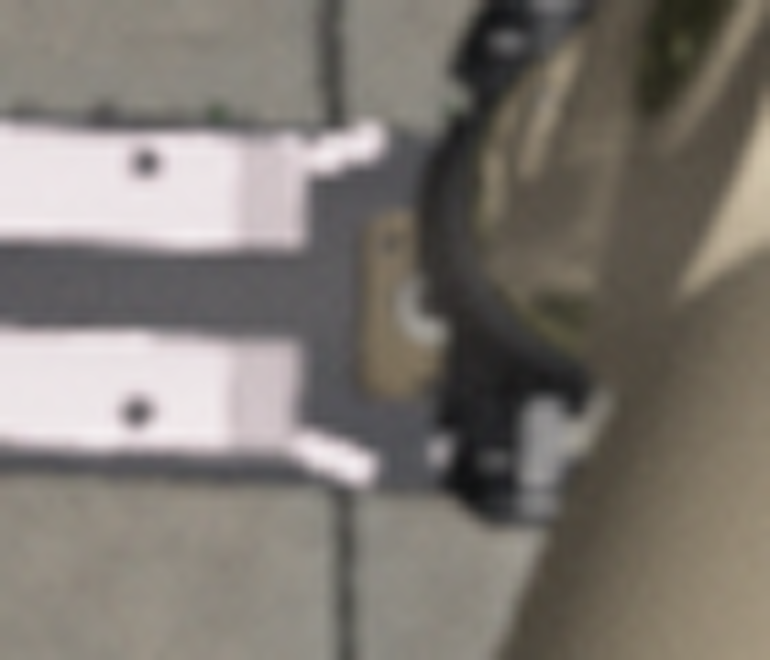

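servo_tool([
  {"offset":[0,0.15,0],"yaw":0},
  {"offset":[0,0.3,0],"yaw":0},
  {"offset":[0,0.3,0],"yaw":0},
  {"offset":[0,0.3,0],"yaw":0},
  {"offset":[0,0.3,0],"yaw":0},
  {"offset":[0,0.3,0],"yaw":0},
  {"offset":[0,0.3,0],"yaw":0},
  {"offset":[0,0.3,0],"yaw":0},
])

```text
clock: 61.5
tcp_pos: [0.5901, -0.1501, 0.0612]
orientation: [0.514, -0.486, 0.514, 0.486]
wrist_force: [0.1, -0.1, -0.6]
finger_gap: 0.0511
```

servo_tool([
  {"offset":[0,0,0],"yaw":0},
  {"offset":[0,0,0],"yaw":0},
  {"offset":[0,0,0],"yaw":0},
  {"offset":[0,0,0],"yaw":0},
  {"offset":[0,0,0],"yaw":0},
  {"offset":[0,0,0],"yaw":0},
  {"offset":[0,0,0],"yaw":0},
  {"offset":[0,0,0],"yaw":0},
], claw=0, force=80)

```text
clock: 62.3
tcp_pos: [0.5903, -0.1502, 0.0615]
orientation: [0.514, -0.486, 0.514, 0.486]
wrist_force: [-1.2, 0.9, 5.1]
finger_gap: 0.0202
```

```bash
python3 -c "
from h import *
st()"
```

```text
t 62.3 tcp [ 0.5903 -0.1502  0.0615] track [-0.0018 -0.1351] F [-1.2  0.9  5.1] gap 0.0202 j [-0.38  0.48 -0.14  0.95 -0.   -1.9 ]
```

servo_tool([
  {"offset":[-0.1,-0.1,0.2],"yaw":-0.2},
  {"offset":[-0.1,-0.15,1.0],"yaw":-0.2},
  {"offset":[-0.1,-0.15,2.0],"yaw":-0.2},
  {"offset":[-0.1,-0.15,3.0],"yaw":-0.2},
  {"offset":[-0.1,-0.15,4.0],"yaw":-0.2},
  {"offset":[-0.1,-0.15,5.0],"yaw":-0.2},
  {"offset":[-0.1,-0.15,6.0],"yaw":-0.2},
  {"offset":[-0.1,-0.15,7.0],"yaw":-0.2},
])

```text
clock: 63.1
tcp_pos: [0.5953, -0.0791, 0.062]
orientation: [0.513, -0.487, 0.513, 0.487]
wrist_force: [-0.0, 0.4, -1.6]
finger_gap: 0.0203
```

```bash
python3 -c "
from h import *
st()"
```

```text
t 63.1 tcp [ 0.5953 -0.0791  0.062 ] track [-0.0009 -0.0638] F [-0.   0.4 -1.6] gap 0.0203 j [-0.27  0.46 -0.16  0.95  0.   -1.78]
```

Free entry again. I'm advancing toward the row.

servo_tool([
  {"offset":[0,0,0.6],"yaw":0},
  {"offset":[0,0,1.4],"yaw":0},
  {"offset":[0,0,2.2],"yaw":0},
  {"offset":[0,0,3.0],"yaw":0},
  {"offset":[0,0,3.8],"yaw":0},
  {"offset":[0,0,4.4],"yaw":0},
  {"offset":[0,0,4.8],"yaw":0},
  {"offset":[0,0,5.0],"yaw":0},
])

```text
clock: 63.9
tcp_pos: [0.5982, -0.0299, 0.0622]
orientation: [0.513, -0.487, 0.513, 0.487]
wrist_force: [0.3, 0.1, -1.4]
finger_gap: 0.0201
```

```bash
python3 -c "
from h import *
st();snap('scene','35',(240,140,370,240),5)"
```

```text
t 63.9 tcp [ 0.5982 -0.0299  0.0622] track [-0.0008 -0.0145] F [ 0.3  0.1 -1.4] gap 0.0201 j [-0.18  0.46 -0.17  0.94 -0.   -1.7 ]
```

View pics/scene35.png

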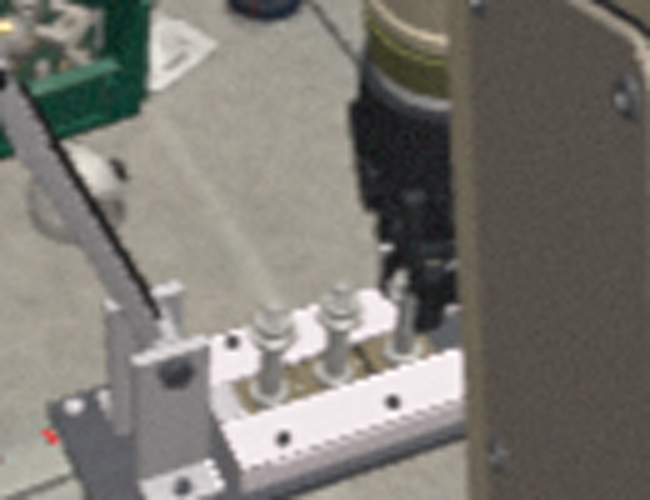

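servo_tool([
  {"offset":[0,0,0.1],"yaw":0},
  {"offset":[0,0,0.2],"yaw":0},
  {"offset":[0,0,0.3],"yaw":0},
  {"offset":[0,0,0.4],"yaw":0},
  {"offset":[0,0,0.5],"yaw":0},
  {"offset":[0,0,0.6],"yaw":0},
  {"offset":[0,0,0.6],"yaw":0},
  {"offset":[0,0,0.6],"yaw":0},
])

```text
clock: 64.75
tcp_pos: [0.5985, -0.0245, 0.0623]
orientation: [0.513, -0.487, 0.513, 0.487]
wrist_force: [0.1, 0.2, -1.0]
finger_gap: 0.02
```

```bash
python3 -c "
from h import *
st()"
```

```text
t 64.8 tcp [ 0.5985 -0.0245  0.0623] track [-0.0008 -0.009 ] F [ 0.1  0.2 -1. ] gap 0.02 j [-0.17  0.46 -0.17  0.94 -0.   -1.69]
```

servo_tool([
  {"offset":[0,0,0.1],"yaw":0},
  {"offset":[0,0,0.2],"yaw":0},
  {"offset":[0,0,0.3],"yaw":0},
  {"offset":[0,0,0.4],"yaw":0},
  {"offset":[0,0,0.5],"yaw":0},
  {"offset":[0,0,0.5],"yaw":0},
  {"offset":[0,0,0.5],"yaw":0},
  {"offset":[0,0,0.5],"yaw":0},
])

```text
clock: 65.55
tcp_pos: [0.5992, -0.0199, 0.0628]
orientation: [0.513, -0.487, 0.513, 0.486]
wrist_force: [-1.1, -4.6, 6.0]
finger_gap: 0.0199
```

```bash
python3 -c "
from h import *
st();snap('scene','36',(240,140,370,240),5)"
```

```text
t 65.5 tcp [ 0.5992 -0.0199  0.0628] track [-0.0004 -0.0044] F [-1.1 -4.6  6. ] gap 0.0199 j [-0.17  0.46 -0.17  0.94 -0.   -1.68]
```

View pics/scene36.png

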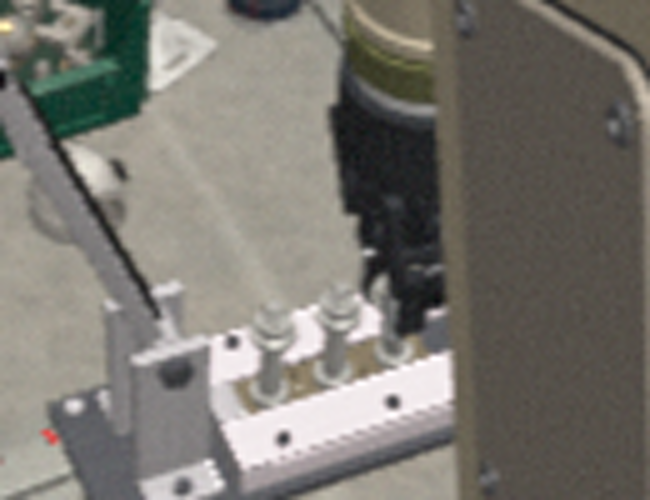

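The third touches the row (Fy −4.6 N, no gaps visible). I'm easing off and releasing.

servo_tool([
  {"offset":[0,0,-0.1],"yaw":0},
  {"offset":[0,0,-0.2],"yaw":0},
  {"offset":[0,0,-0.2],"yaw":0},
  {"offset":[0,0,-0.2],"yaw":0},
  {"offset":[0,0,-0.2],"yaw":0},
  {"offset":[0,0,-0.2],"yaw":0},
  {"offset":[0,0,-0.2],"yaw":0},
  {"offset":[0,0,-0.2],"yaw":0},
])

```text
clock: 66.4
tcp_pos: [0.5991, -0.0214, 0.0625]
orientation: [0.513, -0.487, 0.513, 0.486]
wrist_force: [-1.3, -3.3, 5.4]
finger_gap: 0.0197
```

servo_tool([
  {"offset":[0,0,0],"yaw":0},
  {"offset":[0,0,0],"yaw":0},
  {"offset":[0,0,0],"yaw":0},
  {"offset":[0,0,0],"yaw":0},
  {"offset":[0,0,0],"yaw":0},
  {"offset":[0,0,0],"yaw":0},
  {"offset":[0,0,0],"yaw":0},
  {"offset":[0,0,0],"yaw":0},
], claw=0.6)

```text
clock: 67.2
tcp_pos: [0.5986, -0.0214, 0.0622]
orientation: [0.513, -0.487, 0.513, 0.487]
wrist_force: [-0.2, -0.4, 0.3]
finger_gap: 0.0518
```

servo_tool([
  {"offset":[-1.5,0,0],"yaw":0},
  {"offset":[-4,0,0],"yaw":0},
  {"offset":[-7,0,0],"yaw":0},
  {"offset":[-10,0,0],"yaw":0},
  {"offset":[-12,0,0],"yaw":0},
  {"offset":[-13,2,0],"yaw":-8},
  {"offset":[-13,5,0.5],"yaw":-16},
  {"offset":[-13,9,1],"yaw":-24},
])

```text
clock: 68.0
tcp_pos: [0.5098, -0.0069, 0.1926]
orientation: [-0.399, 0.584, -0.399, -0.583]
wrist_force: [0.5, 0.5, 0.3]
finger_gap: 0.0514
```

```bash
python3 -c "
from h import *
st();go(.433,.057,.19,73.5);snap('scene','37',(220,140,400,290),4)
heads('scene',np.load('scene37.npy'),(305,225,370,285));flanges('scene',np.load('scene37_im.npy'),box=(305,235,370,290));
heads('top',np.load('scene37.npy')*0+1,(0,0,1,1))"
```

```text
t 68.0 tcp [ 0.5098 -0.0069  0.1926] track [-0.0904  0.0035] F [0.5 0.5 0.3] gap 0.0514 j [-0.17  0.2  -0.2   1.17 -0.   -2.11]
offset cm [0.24 4.83 8.74] norm 10.0 yaw -52.2 (alt -232.2/127.8) | jaw now -158.7 j6 -2.11 t 68.0
scene head px [324.6 261. ] pos [0.431  0.0565 0.0801] plane [0.4301 0.0573 0.082 ]
scene [311 268  23  17 231] ctr [432.7  54.1] size [50.7 39.9] long deg 75.3
```

View pics/scene37.png

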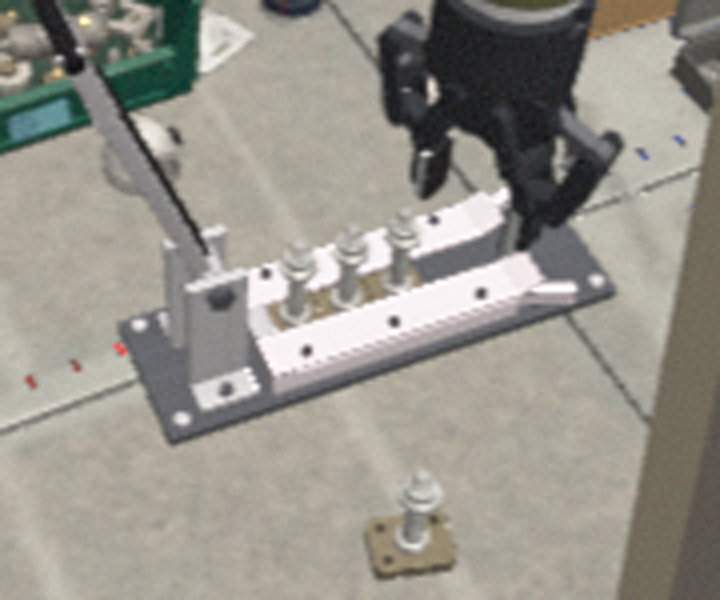

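Three spindles stand in a tight row at the stop. Only the last one is left on the bench, at (415,520) in the zoom.

servo_tool([
  {"offset":[0,1,2],"yaw":-8},
  {"offset":[0,2.5,4.5],"yaw":-16},
  {"offset":[0,4,7],"yaw":-24},
  {"offset":[0,4.8,8.7],"yaw":-32},
  {"offset":[0,4.8,8.7],"yaw":-40},
  {"offset":[0,4.8,8.7],"yaw":-48},
  {"offset":[0,4.8,8.7],"yaw":-52.3},
  {"offset":[0,4.8,8.7],"yaw":-52.3},
])

```text
clock: 68.85
tcp_pos: [0.4333, 0.0575, 0.1924]
orientation: [-0.103, 0.7, -0.103, -0.699]
wrist_force: [0.8, 0.5, -0.5]
finger_gap: 0.0512
```

```bash
python3 -c "
from h import *
st();go(.4325,.057,.051,73.7)"
```

```text
t 68.8 tcp [0.4333 0.0575 0.1924] track [-0.1703  0.0634] F [ 0.8  0.5 -0.5] gap 0.0512 j [-0.05  0.06 -0.36  1.15 -0.   -2.9 ]
offset cm [14.14  0.07  0.07] norm 14.1 yaw -0.4 (alt -180.4/179.6) | jaw now -106.7 j6 -2.9 t 68.8
```

servo_tool([
  {"offset":[2,0.1,0.1],"yaw":0},
  {"offset":[5,0.1,0.1],"yaw":0},
  {"offset":[8,0.1,0.1],"yaw":0},
  {"offset":[11,0.1,0.1],"yaw":0},
  {"offset":[13,0.1,0.1],"yaw":0},
  {"offset":[14.1,0.1,0.1],"yaw":0},
  {"offset":[14.1,0.1,0.1],"yaw":0},
  {"offset":[14.1,0.1,0.1],"yaw":0},
])

```text
clock: 69.65
tcp_pos: [0.4326, 0.0567, 0.0518]
orientation: [-0.103, 0.7, -0.103, -0.699]
wrist_force: [0.9, -0.7, -0.4]
finger_gap: 0.0515
```

servo_tool([
  {"offset":[0,0,0],"yaw":0},
  {"offset":[0,0,0],"yaw":0},
  {"offset":[0,0,0],"yaw":0},
  {"offset":[0,0,0],"yaw":0},
  {"offset":[0,0,0],"yaw":0},
  {"offset":[0,0,0],"yaw":0},
  {"offset":[0,0,0],"yaw":0},
  {"offset":[0,0,0],"yaw":0},
], claw=0, force=80)

```text
clock: 70.45
tcp_pos: [0.4331, 0.0563, 0.0525]
orientation: [-0.103, 0.701, -0.103, -0.699]
wrist_force: [-0.8, -1.3, 5.0]
finger_gap: 0.0202
```

servo_tool([
  {"offset":[-2,0,0],"yaw":0},
  {"offset":[-5,0,0],"yaw":0},
  {"offset":[-8,0,0],"yaw":0},
  {"offset":[-11,0,0],"yaw":0},
  {"offset":[-12,0,0],"yaw":0},
  {"offset":[-12,0,0],"yaw":0},
  {"offset":[-12,0,0],"yaw":0},
  {"offset":[-12,0,0],"yaw":0},
])

```text
clock: 71.25
tcp_pos: [0.4309, 0.0568, 0.1696]
orientation: [0.103, -0.699, 0.103, 0.701]
wrist_force: [-0.8, -0.7, -2.7]
finger_gap: 0.0197
```

```bash
python3 -c "
from h import *
st();go(*tw(0,-.20),.17,176.75);snap('scene','38',(220,140,400,290),4)"
```

```text
t 71.2 tcp [0.4309 0.0568 0.1696] track [-0.1728  0.0626] F [-0.8 -0.7 -2.7] gap 0.0197 j [-0.05  0.08 -0.4   1.09 -0.   -2.9 ]
offset cm [ -0.09  21.52 -22.92] norm 31.4 yaw 76.5 (alt -103.5/256.5) | jaw now -106.7 j6 -2.9 t 71.2
```

View pics/scene38.png

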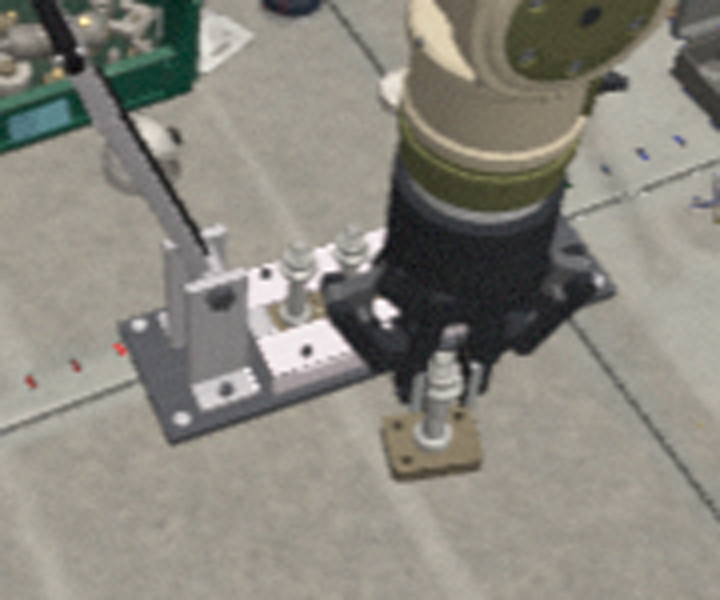

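servo_tool([
  {"offset":[0,3,-3.2],"yaw":8},
  {"offset":[0,6.4,-6.8],"yaw":16},
  {"offset":[0,9.8,-10.4],"yaw":24},
  {"offset":[0,13.2,-14],"yaw":32},
  {"offset":[0,16.6,-17.6],"yaw":40},
  {"offset":[0,19.5,-20.8],"yaw":48},
  {"offset":[0,21.5,-22.9],"yaw":56},
  {"offset":[0,21.5,-22.9],"yaw":64},
])

```text
clock: 72.1
tcp_pos: [0.5907, -0.219, 0.1686]
orientation: [0.46, -0.536, 0.461, 0.537]
wrist_force: [-0.5, 1.5, -2.0]
finger_gap: 0.0201
```

```bash
python3 -c "
from h import *
st();go(*tw(-.0005,-.15),.068,176.75)"
```

```text
t 72.1 tcp [ 0.5907 -0.219   0.1686] track [ 0.0024 -0.2037] F [-0.5  1.5 -2. ] gap 0.0201 j [-0.48  0.44  0.08  1.21 -0.   -2.21]
offset cm [10.06 -0.84  5.31] norm 11.4 yaw 12.0 (alt -168.0/192.0) | jaw now -171.3 j6 -2.21 t 72.1
```

Lowering onto the apron and releasing there, so I can recentre as before.

servo_tool([
  {"offset":[1.5,-0.4,2],"yaw":6},
  {"offset":[4,-0.8,4],"yaw":12},
  {"offset":[6.5,-0.8,5.3],"yaw":12},
  {"offset":[8.5,-0.8,5.3],"yaw":12},
  {"offset":[9.8,-0.8,5.3],"yaw":12},
  {"offset":[10,-0.8,5.3],"yaw":12},
  {"offset":[10,-0.8,5.3],"yaw":12},
  {"offset":[10,-0.8,5.3],"yaw":12},
])

```text
clock: 72.9
tcp_pos: [0.5896, -0.1621, 0.0722]
orientation: [0.512, -0.488, 0.512, 0.487]
wrist_force: [-0.4, 0.1, -1.3]
finger_gap: 0.0202
```

```bash
python3 -c "
from h import *
st();go(*tw(-.0005,-.135),.0622,176.75)"
```

```text
t 72.9 tcp [ 0.5896 -0.1621  0.0722] track [-0.0018 -0.147 ] F [-0.4  0.1 -1.3] gap 0.0202 j [-0.4   0.47 -0.12  0.98 -0.   -1.92]
offset cm [ 1.   -0.14  1.2 ] norm 1.6 yaw 0.5 (alt -179.5/180.5) | jaw now 177.3 j6 -1.92 t 72.9
```

servo_tool([
  {"offset":[0,-0.1,0.5],"yaw":0.5},
  {"offset":[0.2,-0.1,1.0],"yaw":0.5},
  {"offset":[0.5,-0.1,1.2],"yaw":0.5},
  {"offset":[0.7,-0.1,1.2],"yaw":0.5},
  {"offset":[0.9,-0.1,1.2],"yaw":0.5},
  {"offset":[1.0,-0.1,1.2],"yaw":0.5},
  {"offset":[1.0,-0.1,1.2],"yaw":0.5},
  {"offset":[1.0,-0.1,1.2],"yaw":0.5},
])

```text
clock: 73.7
tcp_pos: [0.5909, -0.1498, 0.0625]
orientation: [0.514, -0.486, 0.514, 0.485]
wrist_force: [-1.7, -0.2, 5.0]
finger_gap: 0.0199
```

servo_tool([
  {"offset":[0,0,0],"yaw":0},
  {"offset":[0,0,0],"yaw":0},
  {"offset":[0,0,0],"yaw":0},
  {"offset":[0,0,0],"yaw":0},
  {"offset":[0,0,0],"yaw":0},
  {"offset":[0,0,0],"yaw":0},
  {"offset":[0,0,0],"yaw":0},
  {"offset":[0,0,0],"yaw":0},
], claw=0.6)

```text
clock: 74.5
tcp_pos: [0.5904, -0.1495, 0.0612]
orientation: [0.514, -0.486, 0.514, 0.486]
wrist_force: [0.5, -0.0, 0.4]
finger_gap: 0.0513
```

```bash
python3 -c "
from h import *
st();snap('top','39',(320,190,390,250),11)"
```

```text
t 74.5 tcp [ 0.5904 -0.1495  0.0612] track [-0.0017 -0.1343] F [ 0.5 -0.   0.4] gap 0.0513 j [-0.38  0.48 -0.14  0.95 -0.   -1.89]
```

View pics/top39.png

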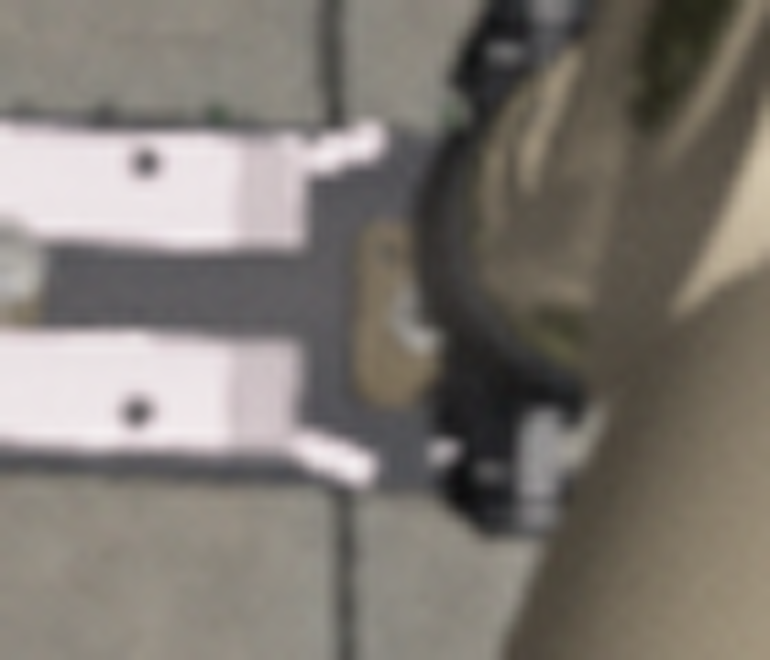

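The flange centre is at (390,313), about 2.4 mm toward -x compared with the third. I'm recentring on it and gripping.

servo_tool([
  {"offset":[0,0.15,0],"yaw":0},
  {"offset":[0,0.3,0],"yaw":0},
  {"offset":[0,0.3,0],"yaw":0},
  {"offset":[0,0.3,0],"yaw":0},
  {"offset":[0,0.3,0],"yaw":0},
  {"offset":[0,0.3,0],"yaw":0},
  {"offset":[0,0.3,0],"yaw":0},
  {"offset":[0,0.3,0],"yaw":0},
])

```text
clock: 75.35
tcp_pos: [0.5874, -0.1494, 0.0612]
orientation: [0.514, -0.486, 0.514, 0.486]
wrist_force: [-0.3, 0.3, 0.2]
finger_gap: 0.0513
```

servo_tool([
  {"offset":[0,0,0],"yaw":0},
  {"offset":[0,0,0],"yaw":0},
  {"offset":[0,0,0],"yaw":0},
  {"offset":[0,0,0],"yaw":0},
  {"offset":[0,0,0],"yaw":0},
  {"offset":[0,0,0],"yaw":0},
  {"offset":[0,0,0],"yaw":0},
  {"offset":[0,0,0],"yaw":0},
], claw=0, force=80)

```text
clock: 76.15
tcp_pos: [0.5877, -0.1495, 0.0615]
orientation: [0.514, -0.486, 0.514, 0.486]
wrist_force: [-0.8, 0.3, 5.6]
finger_gap: 0.0202
```

servo_tool([
  {"offset":[-0.1,-0.2,0.1],"yaw":0.4},
  {"offset":[-0.1,-0.35,0.6],"yaw":0.8},
  {"offset":[-0.1,-0.4,1.2],"yaw":0.8},
  {"offset":[-0.1,-0.4,2.0],"yaw":0.8},
  {"offset":[-0.1,-0.4,2.8],"yaw":0.8},
  {"offset":[-0.1,-0.4,3.6],"yaw":0.8},
  {"offset":[-0.1,-0.4,4.2],"yaw":0.8},
  {"offset":[-0.1,-0.4,4.8],"yaw":0.8},
])

```text
clock: 76.95
tcp_pos: [0.5939, -0.1007, 0.0619]
orientation: [0.517, -0.482, 0.517, 0.482]
wrist_force: [-0.8, 0.6, -2.0]
finger_gap: 0.0199
```

```bash
python3 -c "
from h import *
st();snap('scene','40',(240,140,400,260),5)"
```

```text
t 77.0 tcp [ 0.5939 -0.1007  0.0619] track [-0.0011 -0.0854] F [-0.8  0.6 -2. ] gap 0.0199 j [-0.3   0.46 -0.16  0.95  0.   -1.8 ]
```

View pics/scene40.png

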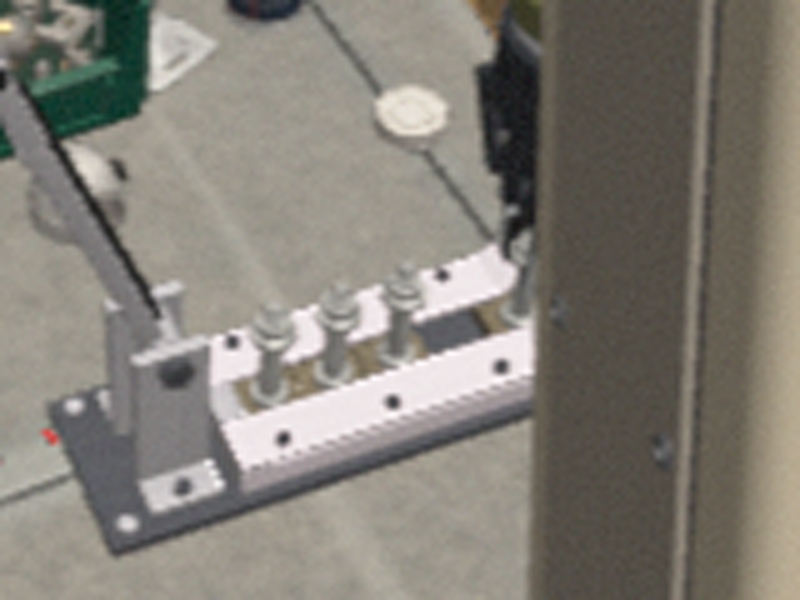

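The last spindle's flange is entering under the lips at (515,310), with small forces. I'm continuing gently.

servo_tool([
  {"offset":[0,0,0.5],"yaw":0},
  {"offset":[0,0,1.0],"yaw":0},
  {"offset":[0,0,1.6],"yaw":0},
  {"offset":[0,0,2.2],"yaw":0},
  {"offset":[0,0,2.7],"yaw":0},
  {"offset":[0,0,3.1],"yaw":0},
  {"offset":[0,0,3.5],"yaw":0},
  {"offset":[0,0,3.5],"yaw":0},
])

```text
clock: 77.8
tcp_pos: [0.5966, -0.0662, 0.0622]
orientation: [0.517, -0.482, 0.517, 0.482]
wrist_force: [-1.0, 0.0, -0.8]
finger_gap: 0.0197
```

servo_tool([
  {"offset":[0,0,0.1],"yaw":0},
  {"offset":[0,0,0.2],"yaw":0},
  {"offset":[0,0,0.3],"yaw":0},
  {"offset":[0,0,0.4],"yaw":0},
  {"offset":[0,0,0.5],"yaw":0},
  {"offset":[0,0,0.6],"yaw":0},
  {"offset":[0,0,0.6],"yaw":0},
  {"offset":[0,0,0.6],"yaw":0},
])

```text
clock: 78.6
tcp_pos: [0.5971, -0.0609, 0.0623]
orientation: [0.517, -0.482, 0.517, 0.482]
wrist_force: [-0.1, -1.6, -0.7]
finger_gap: 0.0204
```

```bash
python3 -c "
from h import *
st();snap('scene','41',(240,140,400,260),5)"
```

```text
t 78.6 tcp [ 0.5971 -0.0609  0.0623] track [-0.0001 -0.0455] F [-0.1 -1.6 -0.7] gap 0.0204 j [-0.24  0.46 -0.17  0.94 -0.   -1.74]
```

View pics/scene41.png

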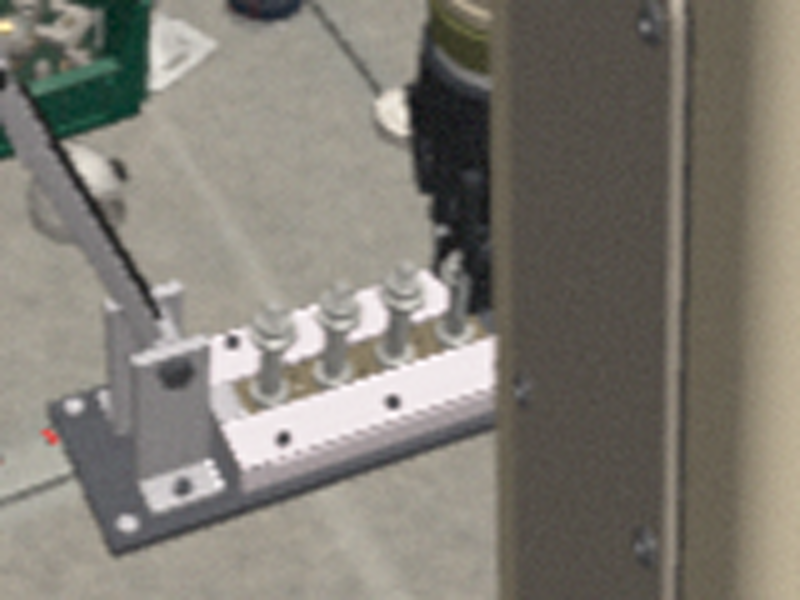

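servo_tool([
  {"offset":[0,0,0.1],"yaw":0},
  {"offset":[0,0,0.2],"yaw":0},
  {"offset":[0,0,0.3],"yaw":0},
  {"offset":[0,0,0.4],"yaw":0},
  {"offset":[0,0,0.4],"yaw":0},
  {"offset":[0,0,0.4],"yaw":0},
  {"offset":[0,0,0.4],"yaw":0},
  {"offset":[0,0,0.4],"yaw":0},
])

```text
clock: 79.45
tcp_pos: [0.5978, -0.0571, 0.0627]
orientation: [0.517, -0.483, 0.517, 0.482]
wrist_force: [0.1, -5.0, 5.4]
finger_gap: 0.0199
```

```bash
python3 -c "
from h import *
st()"
```

```text
t 79.5 tcp [ 0.5978 -0.0571  0.0627] track [ 0.0003 -0.0417] F [ 0.1 -5.   5.4] gap 0.0199 j [-0.23  0.46 -0.17  0.94 -0.   -1.73]
```

Firm contact (Fy −5 N) through the whole row. I'm easing off, releasing and rising.

servo_tool([
  {"offset":[0,0,-0.1],"yaw":0},
  {"offset":[0,0,-0.2],"yaw":0},
  {"offset":[0,0,-0.2],"yaw":0},
  {"offset":[0,0,-0.2],"yaw":0},
  {"offset":[0,0,-0.2],"yaw":0},
  {"offset":[0,0,-0.2],"yaw":0},
  {"offset":[0,0,-0.2],"yaw":0},
  {"offset":[0,0,-0.2],"yaw":0},
])

```text
clock: 80.25
tcp_pos: [0.5974, -0.0588, 0.0624]
orientation: [0.517, -0.482, 0.517, 0.482]
wrist_force: [1.1, -3.2, 6.1]
finger_gap: 0.0196
```

servo_tool([
  {"offset":[0,0,0],"yaw":0},
  {"offset":[0,0,0],"yaw":0},
  {"offset":[0,0,0],"yaw":0},
  {"offset":[0,0,0],"yaw":0},
  {"offset":[0,0,0],"yaw":0},
  {"offset":[0,0,0],"yaw":0},
  {"offset":[0,0,0],"yaw":0},
  {"offset":[0,0,0],"yaw":0},
], claw=0.6)

```text
clock: 81.05
tcp_pos: [0.5971, -0.0588, 0.0622]
orientation: [0.517, -0.482, 0.517, 0.482]
wrist_force: [0.3, 0.4, -0.3]
finger_gap: 0.0511
```

servo_tool([
  {"offset":[-1.5,0,0],"yaw":0},
  {"offset":[-4,0,0],"yaw":0},
  {"offset":[-7,0,0],"yaw":0},
  {"offset":[-11,0,0],"yaw":0},
  {"offset":[-15,1,0],"yaw":0},
  {"offset":[-18,5,0],"yaw":0},
  {"offset":[-20,10,0],"yaw":0},
  {"offset":[-20,13,0],"yaw":0},
])

```text
clock: 81.85
tcp_pos: [0.4666, -0.0496, 0.2652]
orientation: [0.518, -0.484, 0.516, 0.481]
wrist_force: [0.7, -0.5, 0.5]
finger_gap: 0.0512
```

```bash
python3 -c "
from h import *
st();snap('scene','42',(200,100,400,260),4);snap('top','42',(230,180,390,280),5)
for n,b in(('top',(280,190,345,235)),('scene',(280,170,370,235))):
  d=np.load(n+'42.npy'); P=cloud(n,d); z=P[...,2]; m=(z>.085)&(z<.105); k=np.zeros_like(m); k[b[1]:b[3],b[0]:b[2]]=m[b[1]:b[3],b[0]:b[2]]
  N,l,s,c=cv2.connectedComponentsWithStats(k.astype(np.uint8))
  for i in range(1,N):
    if s[i,4]>6: print(n,c[i].round(1),'track',wt(onplane(n,c[i][:1],c[i][1:],.092)[0]).round(4),s[i,4])
"
```

```text
t 81.8 tcp [ 0.4666 -0.0496  0.2652] track [-0.131  -0.0416] F [ 0.7 -0.5  0.5] gap 0.0512 j [-0.28  0.1  -0.14  1.33 -0.   -1.78]
top [293.7 210.6] track [0.0024 0.0643] 21
top [306.3 212. ] track [0.0003 0.0283] 12
top [318.5 212.6] track [ 0.0003 -0.0061] 22
top [331.2 213.7] track [-0.001  -0.0421] 20
scene [332.9 191.2] track [-0.0022 -0.0442] 30
scene [320.1 195.2] track [-0.0021 -0.0081] 29
scene [307.4 199.1] track [-0.0019  0.0273] 29
scene [294.  202.9] track [-0.0006  0.0633] 34
scene [280.6 213.5] track [-0.0192  0.1069] 10
```

View pics/scene42.png

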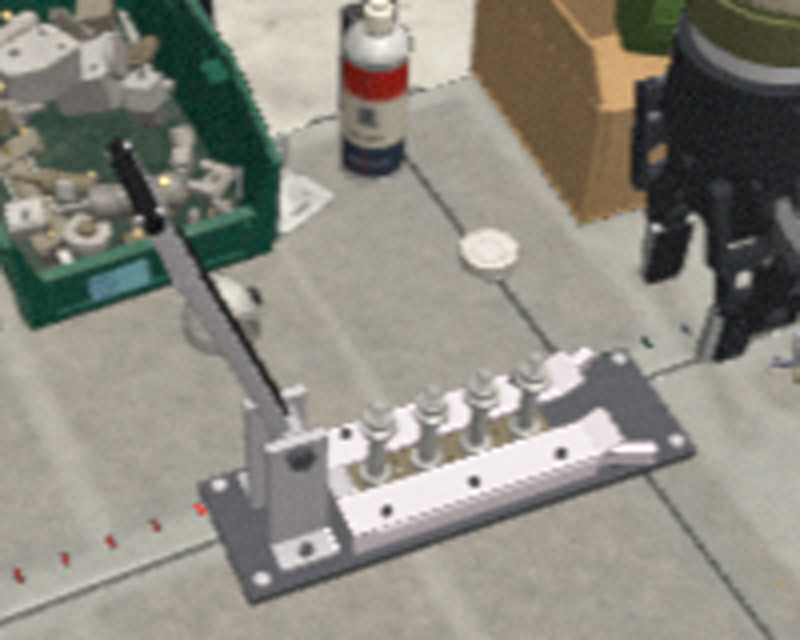

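View pics/top42.png

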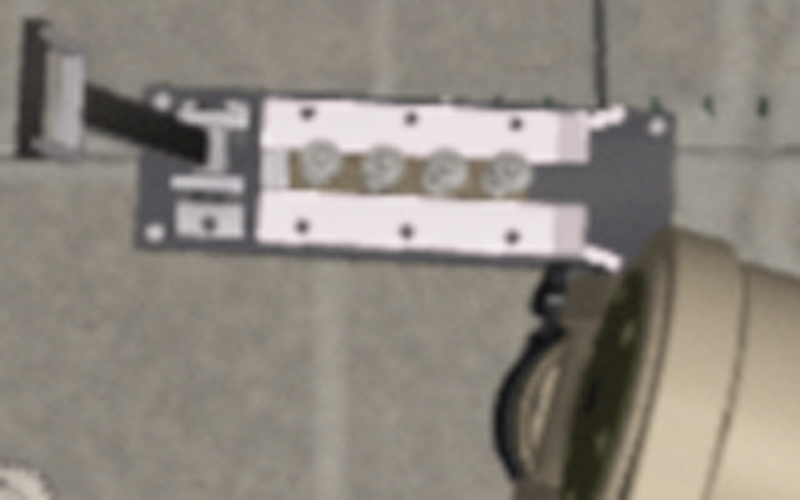

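Both views show four spindles in a close, upright row: heads at track y of about 64, 28, −7 and −43 mm. The bar is still back. Now I'm going above the bar grip to close it.

```bash
python3 -c "
from h import *
q=onplane('top',np.array([230+35/5-.4]),np.array([180+90/5-.4]),.326)[0]; print(q,wt(q))
q=onplane('scene',np.array([200+135/4-.4]),np.array([100+185/4-.4]),.326)[0]; print(q,wt(q))
d=np.load('scene42.npy');P=cloud('scene',d);print(P[146,233:236].round(3), d[146,233:236])
go(.6125,.187,.385,86.75)"
```

```text
[0.61009589 0.18506109 0.326     ] [-0.00109104  0.20082223]
[0.61259606 0.18414968 0.326     ] [0.00145678 0.20005402]
[[0.604 0.187 0.334]
 [0.072 0.346 0.834]
 [0.603 0.184 0.333]] [0.7348721  0.         0.73546743]
offset cm [-12.14 -13.17  24.58] norm 30.4 yaw 89.2 (alt -90.8/269.2) | jaw now 176.0 j6 -1.78 t 82.0
```

servo_tool([
  {"offset":[-5,0,0],"yaw":8},
  {"offset":[-9,0,2],"yaw":16},
  {"offset":[-12,-1,4],"yaw":24},
  {"offset":[-12.1,-3,8],"yaw":32},
  {"offset":[-12.1,-5,12],"yaw":40},
  {"offset":[-12.1,-8,16],"yaw":48},
  {"offset":[-12.1,-11,20],"yaw":56},
  {"offset":[-12.1,-13,24.4],"yaw":64},
], claw=0.5)

```text
clock: 82.75
tcp_pos: [0.6165, 0.1861, 0.382]
orientation: [0.695, -0.133, 0.694, 0.132]
wrist_force: [1.4, 0.1, 1.0]
finger_gap: 0.0427
```

```bash
python3 -c "
from h import *
st();go(.6112,.1847,.385,86.75)"
```

```text
t 82.8 tcp [0.6165 0.1861 0.382 ] track [0.0053 0.2022] F [1.4 0.1 1. ] gap 0.0427 j [ 0.17  0.5   0.69  1.77 -0.   -0.21]
offset cm [-0.3   0.07 -0.55] norm 0.6 yaw 24.8 (alt -155.2/204.8) | jaw now 111.6 j6 -0.21 t 82.8
```

servo_tool([
  {"offset":[0,0.1,-0.5],"yaw":8},
  {"offset":[0,0.1,-0.5],"yaw":16},
  {"offset":[0,0.1,-0.5],"yaw":24.8},
  {"offset":[2,0.1,-0.5],"yaw":24.8},
  {"offset":[4,0.1,-0.5],"yaw":24.8},
  {"offset":[6,0.1,-0.5],"yaw":24.8},
  {"offset":[7.1,0.1,-0.5],"yaw":24.8},
  {"offset":[7.1,0.1,-0.5],"yaw":24.8},
])

```text
clock: 83.55
tcp_pos: [0.6089, 0.1838, 0.3095]
orientation: [0.706, 0.017, 0.708, -0.018]
wrist_force: [-0.1, -1.1, 0.2]
finger_gap: 0.0427
```

```bash
python3 -c "
from h import *
st();snap('scene','43',(200,20,400,180),4)"
```

```text
t 83.5 tcp [0.6089 0.1838 0.3095] track [-0.0022  0.1995] F [-0.1 -1.1  0.2] gap 0.0427 j [ 0.17  0.44  0.43  1.56 -0.    0.22]
```

View pics/scene43.png

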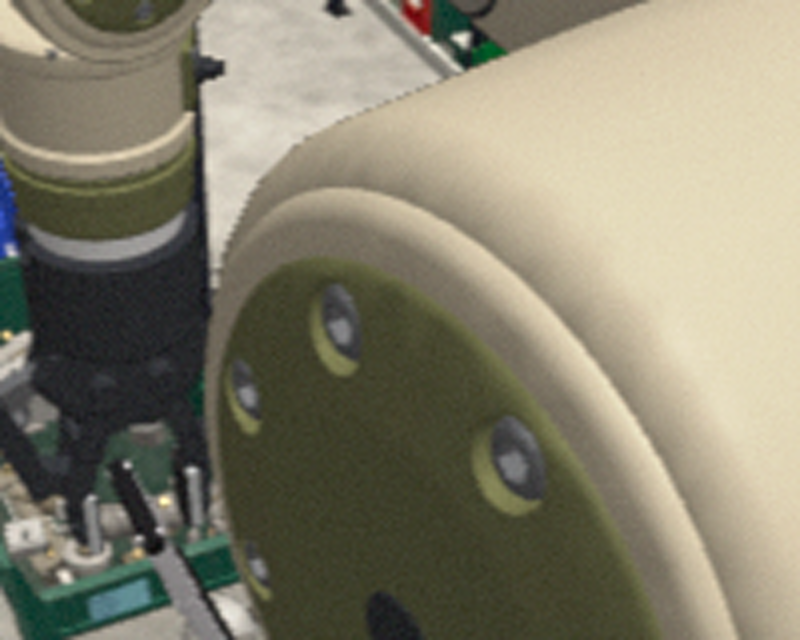

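The grip rod at (135,505) lies between the pads. I'm closing on it.

servo_tool([
  {"offset":[0,0,0.2],"yaw":0},
  {"offset":[0,0,0.2],"yaw":0},
  {"offset":[0,0,0.2],"yaw":0},
  {"offset":[0,0,0.2],"yaw":0},
  {"offset":[0,0,0.2],"yaw":0},
  {"offset":[0,0,0.2],"yaw":0},
  {"offset":[0,0,0.2],"yaw":0},
  {"offset":[0,0,0.2],"yaw":0},
], claw=0, force=50)

```text
clock: 84.4
tcp_pos: [0.612, 0.1838, 0.3131]
orientation: [0.708, 0.018, 0.706, -0.017]
wrist_force: [3.6, 2.1, 5.8]
finger_gap: 0.01
```

```bash
python3 -c "
from h import *
st();bar()
s,p,M=pose();t=wt(p);r=.2395
import math
th0=math.atan2(p[2]+.019-.104,.125-t[1])
r=math.hypot(p[2]+.019-.104,.125-t[1])
for th in np.arange(1.8,0.0,-.1): print(round(th,2),'down',round(100*r*(math.sin(th0)-math.sin(th)),2),'back y',round(100*r*(math.cos(th0)-math.cos(th)),2))
"
```

```text
t 84.4 tcp [0.612  0.1838 0.3131] track [0.0009 0.1997] F [3.6 2.1 5.8] gap 0.01 j [0.17 0.44 0.44 1.56 0.   0.22]
bar angle 1.887 r 0.2401
1.8 down -0.56 back y -2.02
1.7 down -0.99 back y -4.38
1.6 down -1.18 back y -6.77
1.5 down -1.13 back y -9.17
1.4 down -0.84 back y -11.55
1.3 down -0.32 back y -13.89
1.2 down 0.44 back y -16.17
1.1 down 1.42 back y -18.36
1.0 down 2.61 back y -20.44
0.9 down 4.01 back y -22.39
0.8 down 5.59 back y -24.2
0.7 down 7.35 back y -25.83
0.6 down 9.26 back y -27.28
0.5 down 11.3 back y -28.54
0.4 down 13.47 back y -29.58
0.3 down 15.72 back y -30.41
0.2 down 18.04 back y -31.0
0.1 down 20.42 back y -31.36
```

servo_tool([
  {"offset":[-0.6,-1,0],"yaw":0},
  {"offset":[-0.9,-2.2,0],"yaw":0},
  {"offset":[-1.2,-4.4,0],"yaw":0},
  {"offset":[-1.4,-6.8,0],"yaw":0},
  {"offset":[-1.4,-9.2,0],"yaw":0},
  {"offset":[-1.1,-11.6,0],"yaw":0},
  {"offset":[-0.6,-13.9,0],"yaw":0},
  {"offset":[-0.6,-13.9,0],"yaw":0},
])

```text
clock: 85.2
tcp_pos: [0.6041, 0.0417, 0.3182]
orientation: [0.707, 0.018, 0.707, -0.019]
wrist_force: [1.3, -2.4, 4.8]
finger_gap: 0.0099
```

```bash
python3 -c "
from h import *
st();bar()"
```

```text
t 85.2 tcp [0.6041 0.0417 0.3182] track [0.0011 0.0574] F [ 1.3 -2.4  4.8] gap 0.0099 j [-0.06  0.37  0.34  1.54 -0.   -0.01]
bar angle 1.288 r 0.2428
```

servo_tool([
  {"offset":[0.7,-2.3,0],"yaw":0},
  {"offset":[1.7,-4.5,0],"yaw":0},
  {"offset":[2.9,-6.5,0],"yaw":0},
  {"offset":[4.3,-8.5,0],"yaw":0},
  {"offset":[5.9,-10.3,0],"yaw":0},
  {"offset":[7.7,-11.9,0],"yaw":0},
  {"offset":[9.6,-13.4,0],"yaw":0},
  {"offset":[9.6,-13.4,0],"yaw":0},
])

```text
clock: 86.0
tcp_pos: [0.5968, -0.0903, 0.2188]
orientation: [0.705, 0.019, 0.708, -0.018]
wrist_force: [3.5, 0.6, -1.4]
finger_gap: 0.0097
```

```bash
python3 -c "
from h import *
st();bar();snap('scene','44',(200,60,440,240),3.3)"
```

```text
t 86.0 tcp [ 0.5968 -0.0903  0.2188] track [ 0.0012 -0.0748] F [ 3.5  0.6 -1.4] gap 0.0097 j [-0.28  0.38  0.11  1.3   0.   -0.23]
bar angle 0.59 r 0.2405
```

View pics/scene44.png

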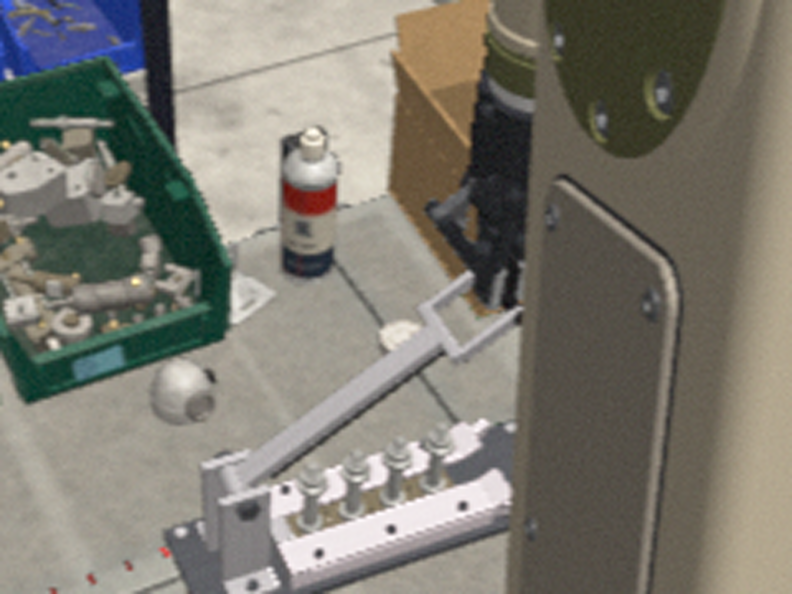

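The bar is at 0.59 rad and the row is undisturbed. I'm lowering it further.

servo_tool([
  {"offset":[1.0,-0.7,0],"yaw":0},
  {"offset":[2.0,-1.3,0],"yaw":0},
  {"offset":[4.2,-2.3,0],"yaw":0},
  {"offset":[6.4,-3.1,0],"yaw":0},
  {"offset":[8.2,-3.6,0],"yaw":0},
  {"offset":[9.6,-3.9,0],"yaw":0},
  {"offset":[10.6,-4.0,0],"yaw":0},
  {"offset":[10.6,-4.0,0],"yaw":0},
])

```text
clock: 86.85
tcp_pos: [0.5949, -0.1253, 0.1136]
orientation: [0.706, 0.019, 0.708, -0.014]
wrist_force: [3.1, 11.5, -2.3]
finger_gap: 0.01
```

```bash
python3 -c "
from h import *
st();bar()"
```

```text
t 86.8 tcp [ 0.5949 -0.1253  0.1136] track [ 0.0013 -0.1099] F [ 3.1 11.5 -2.3] gap 0.01 j [-0.34  0.44 -0.07  1.07  0.01 -0.3 ]
bar angle 0.121 r 0.2367
```

servo_tool([
  {"offset":[0,0.4,0],"yaw":0},
  {"offset":[0.5,0.4,0],"yaw":0},
  {"offset":[1.0,0.4,0],"yaw":0},
  {"offset":[1.5,0.4,0],"yaw":0},
  {"offset":[2.0,0.4,0],"yaw":0},
  {"offset":[2.2,0.4,0],"yaw":0},
  {"offset":[2.2,0.4,0],"yaw":0},
  {"offset":[2.2,0.4,0],"yaw":0},
])

```text
clock: 87.65
tcp_pos: [0.5951, -0.1257, 0.0966]
orientation: [0.707, 0.017, 0.707, -0.018]
wrist_force: [-10.0, -1.7, 16.0]
finger_gap: 0.0099
```

```bash
python3 -c "
from h import *
st();bar()"
```

```text
t 87.7 tcp [ 0.5951 -0.1257  0.0966] track [ 0.0016 -0.1103] F [-10.   -1.7  16. ] gap 0.0099 j [-0.34  0.45 -0.1   1.03 -0.   -0.29]
bar angle 0.049 r 0.2356
```

servo_tool([
  {"offset":[-0.2,0,0],"yaw":0},
  {"offset":[-0.4,0,0],"yaw":0},
  {"offset":[-0.5,0,0],"yaw":0},
  {"offset":[-0.5,0,0],"yaw":0},
  {"offset":[-0.5,0,0],"yaw":0},
  {"offset":[-0.5,0,0],"yaw":0},
  {"offset":[-0.5,0,0],"yaw":0},
  {"offset":[-0.5,0,0],"yaw":0},
])

```text
clock: 88.45
tcp_pos: [0.595, -0.1257, 0.0985]
orientation: [0.706, 0.017, 0.708, -0.018]
wrist_force: [-4.1, -2.8, -0.1]
finger_gap: 0.0099
```

```bash
python3 -c "
from h import *
st();bar()"
```

```text
t 88.5 tcp [ 0.595  -0.1257  0.0985] track [ 0.0015 -0.1103] F [-4.1 -2.8 -0.1] gap 0.0099 j [-0.34  0.45 -0.09  1.03 -0.   -0.29]
bar angle 0.057 r 0.2357
```

servo_tool([
  {"offset":[0,0,0],"yaw":0},
  {"offset":[0,0,0],"yaw":0},
  {"offset":[0,0,0],"yaw":0},
  {"offset":[0,0,0],"yaw":0},
  {"offset":[0,0,0],"yaw":0},
  {"offset":[0,0,0],"yaw":0},
  {"offset":[0,0,0],"yaw":0},
  {"offset":[0,0,0],"yaw":0},
], claw=0.5)

```text
clock: 89.25
tcp_pos: [0.5961, -0.125, 0.0992]
orientation: [0.707, 0.017, 0.707, -0.017]
wrist_force: [0.1, 0.3, 0.2]
finger_gap: 0.0423
```

```bash
python3 -c "
from h import *
st();bar();snap('scene','45',(220,120,420,260),4)"
```

```text
t 89.2 tcp [ 0.5961 -0.125   0.0992] track [ 0.0025 -0.1095] F [0.1 0.3 0.2] gap 0.0423 j [-0.34  0.45 -0.09  1.03 -0.   -0.29]
bar angle 0.061 r 0.235
```

View pics/scene45.png

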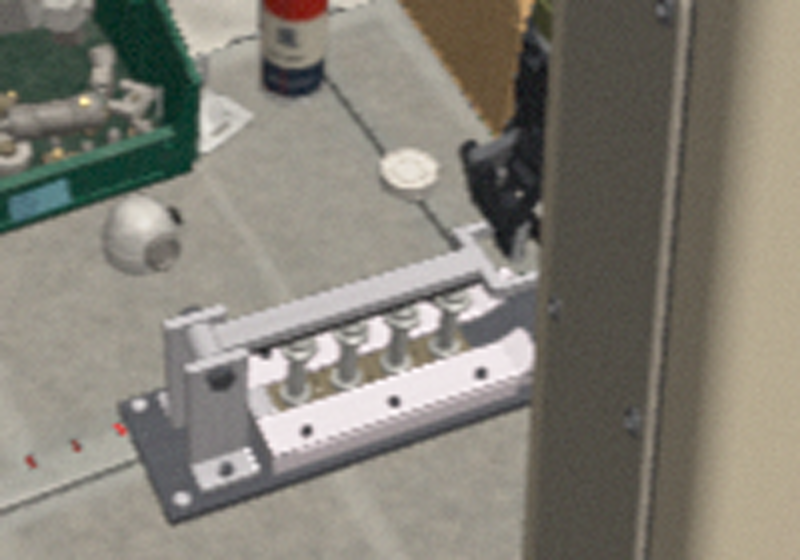

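Released, and the bar lies over the heads. I'm rising straight up and clearing the view.

servo_tool([
  {"offset":[-1,0,0],"yaw":0},
  {"offset":[-3,0,0],"yaw":0},
  {"offset":[-6,0,0],"yaw":0},
  {"offset":[-10,0,0],"yaw":0},
  {"offset":[-13,-2,0],"yaw":0},
  {"offset":[-14,-6,-2],"yaw":0},
  {"offset":[-14,-10,-5],"yaw":0},
  {"offset":[-14,-14,-8],"yaw":0},
])

```text
clock: 90.1
tcp_pos: [0.5089, -0.2621, 0.2408]
orientation: [0.708, 0.016, 0.706, -0.017]
wrist_force: [-0.4, -1.2, 0.1]
finger_gap: 0.0428
```

```bash
python3 -c "
from h import *
st();snap('scene','46',(220,120,400,260),4);snap('top','46',(240,180,400,280),5)
d=np.load('top46.npy');P=cloud('top',d)
# bar top heights along its length
for u in range(275,335,6):
  c=P[205:220,u]; m=c[:,2]>.097; 
  if m.any(): print(u,'track y',wt(c[m].mean(0))[1].round(3),'z',np.median(c[m][:,2]).round(4),m.sum())
"
```

```text
t 90.1 tcp [ 0.5089 -0.2621  0.2408] track [-0.0768 -0.2514] F [-0.4 -1.2  0.1] gap 0.0428 j [-0.62  0.3   0.06  1.32 -0.   -0.57]
275 track y 0.115 z 0.1129 11
281 track y 0.1 z 0.1107 7
287 track y 0.083 z 0.1098 8
293 track y 0.067 z 0.1112 8
299 track y 0.05 z 0.1107 7
305 track y 0.041 z 0.1103 8
311 track y 0.017 z 0.1116 8
317 track y -0.0 z 0.1106 7
323 track y -0.017 z 0.1109 7
329 track y -0.034 z 0.1114 8
```

View pics/scene46.png

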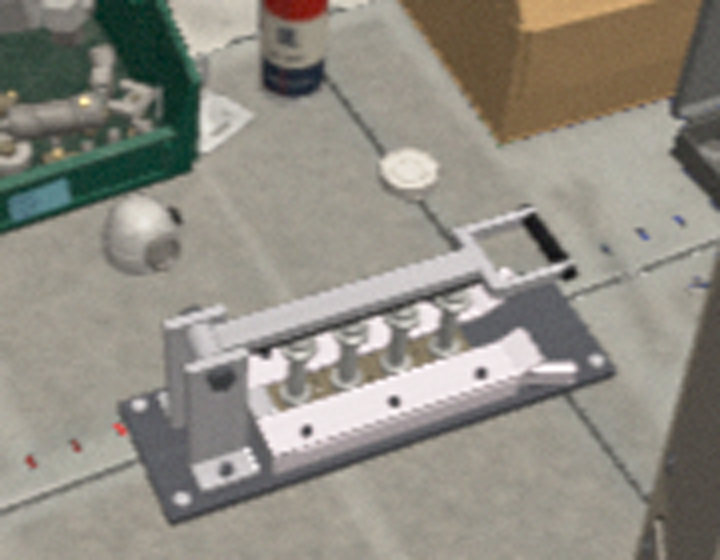

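View pics/top46.png

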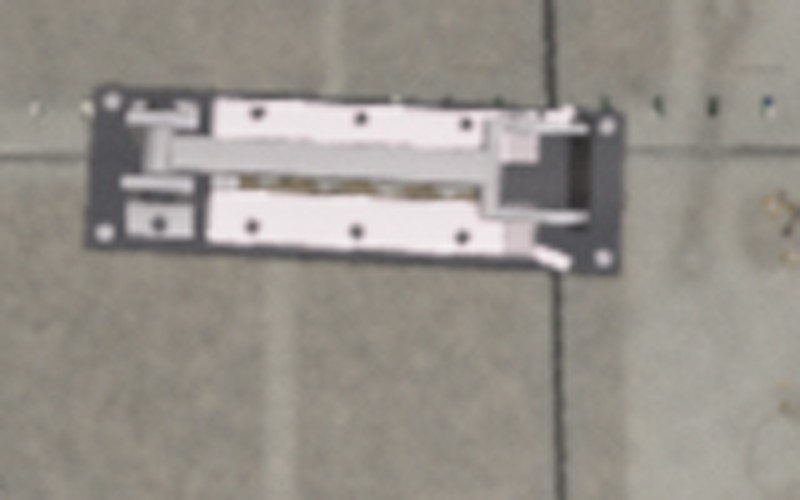

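The bar lies level on the heads: top-face height is 111–113 mm along its length, so the angle is about 0. The shank positions in the scene view, (294,216), (307,212), (319,209) and (332,205), match the row before closing. I'm handing in.

```bash
python3 -c "
from h import *
st(); print(env.hand_in())"
```

```text
t 90.2 tcp [ 0.5062 -0.2652  0.2404] track [-0.0793 -0.2546] F [-0.  -0.  -0.1] gap 0.0426 j [-0.62  0.3   0.05  1.32 -0.   -0.57]
the job is handed in; nothing more can be done
None
```

The job is handed in at 90 s of 210 s, and my last checks show it as the task asks; `hand_in()` gave no verdict. I swung the bar back to about 1.89 rad, where it stayed. All four spindles are in the track from the open end, pushed up tight against the stop, and the bar is down on their heads.

**What went wrong on the way:**
- The first spindle slid back to mid-track after I released it at the stop. I don't know whether my release or an outside knock moved it. The second one pushed it home.
- The second spindle jammed at the mouth and then fell over on the bench. I stood it up again by easing the grip so gravity swung it upright, re-centred it and loaded it.

**Last checks:**
- **Row:** before closing, the heads were at track y of about 64, 28, −7 and −43 mm (about 36 mm apart) and x within ±2.5 mm. After closing, the shanks were at the same pixels.
- **Bar:** its top face measured 110–113 mm high along its length, so it lies about level. The angle worked out from the gripper read about 0.06 rad just before release, higher than the cameras show. I put that down to about 4 mm of grip offset.
- **Forces:** the highest I read was about 57 N at the wrist, during the jam.
- **Bystanders:** I did not go near the gear, bearing, housing or block and made no final measurement of them. The housing and bearing looked unmoved in the last pictures.
- **Cameras:** the two views disagreed by 2–4 mm in y throughout, so I relied on contact force for the final placing.

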